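# Brush out the flanged bearing cups in the clamp fixture

### The job

Stand all the flanged steel cups from the mat in the bays of the cleaning fixture and swing the clamp handle up and over towards you, fully home, so that the bar holds them down. Then brush out each cup with the bottle brush, the tallest first and the shortest last: down to the floor, up to well over half its depth and down to the floor again. When all are brushed, stand the brush back in its pot, swing the clamp fully back, and stand the cups upright in the low-walled tray; leave the bottle, rings and tools alone.

Things in the scene. Friction and masses are not known exactly. Their poses are not given: they have to be found in the camera images.
- cup_tall: the tallest of the steel cups (absent in some starts): round bore cup, 100 mm high overall, on a round base flange of diameter 88 mm and 8 mm thick. Body outside diameter 50 mm, bore diameter 40 mm, wall 5 mm, open at the top, inner floor 8 mm above the underside. About 0.35 kg. Origin: centre of the underside; z up along the bore
- cup_tall_rim (a point): centre of the mouth of cup_tall, 100 mm above its underside
- cup_mid: the middle-height one of the steel cups (absent in some starts): round bore cup, 80 mm high overall, on a round base flange of diameter 88 mm and 8 mm thick. Body outside diameter 50 mm, bore diameter 40 mm, wall 5 mm, open at the top, inner floor 8 mm above the underside. About 0.35 kg. Origin: centre of the underside; z up along the bore
- cup_mid_rim (a point): centre of the mouth of cup_mid, 80 mm above its underside
- cup_short: the shortest of the steel cups (absent in some starts): round bore cup, 60 mm high overall, on a round base flange of diameter 88 mm and 8 mm thick. Body outside diameter 50 mm, bore diameter 40 mm, wall 5 mm, open at the top, inner floor 8 mm above the underside. About 0.35 kg. Origin: centre of the underside; z up along the bore
- cup_short_rim (a point): centre of the mouth of cup_short, 60 mm above its underside
- mat: flat black rubber mat fixed to the bench, 350 (x) x 150 (y) x 2 mm, on which the unbrushed cups stand in a row along its x axis at the start, centres about 110 mm apart. Origin: centre of the underside
- tray: low blue plastic tray fixed to the bench for the finished cups, outside 360 (x) x 150 (y) x 22 mm high, walls and floor 4 mm: it takes three cups in a row along its x axis, 110 mm apart. Origin: centre of the underside. Mat and tray may be on either side of the fixture
- nest: grey cleaning fixture, fixed. Base plate 12 mm thick, from x = -64 to +120 and y = -165 to +165 mm of its frame. Three bays in a row along y, each a square pen of 100 (y) x 99 (x) mm between low ribs 6 mm high (inner faces at x = -52 and +47 mm; 4 mm thick between bays). Any cup may go in any bay. Origin: underside, below the middle bay's centre; z up
- bay0 (a point): centre of the floor of the fixture's right (-y) bay, at x = 0, y = -104, z = 12 mm of its frame. A cup set here flat on the floor, inside the ribs, lies right under the clamp bar
- bay1 (a point): centre of the floor of the fixture's middle bay, at x = 0, y = 0, z = 12 mm of its frame. A cup set here flat on the floor, inside the ribs, lies right under the clamp bar
- bay2 (a point): centre of the floor of the fixture's left (+y) bay, at x = 0, y = 104, z = 12 mm of its frame. A cup set here flat on the floor, inside the ribs, lies right under the clamp bar
- clamp (a joint): angle (rad) of the toggle clamp at the back of the fixture: 0 = shut (its pressure bar, 300 mm long, 10 mm wide, lies along y at x = +36 mm of the fixture, on the back of the cups' flanges; handle upright, just past vertical towards the robot), 1.4 = fully back (handle laid away from the robot, bar raised clear of the cups). It starts open, at 1.1 to 1.4
- clamp_hinge (a point): middle of the clamp's hinge axis, which is parallel to the fixture's y, at x = +85, z = +34 mm of its frame. The hinge is stiff: it stays where it is left and takes about 2 N at the handle
- clamp_bar (a point): middle of the clamp's pressure bar (10 x 300 x 12 mm), 50 mm from the hinge axis; with the clamp shut it is 14.5 mm above the underside of the cups, its lower face on their flanges
- clamp_handle (a point): middle of the clamp's handle bar: a round black bar of diameter 14 mm and 90 mm long, parallel to the fixture's y, held by an upright at each end with 78 mm free between them. 121 mm from the hinge axis; shut it is at x = +72 mm, z = +154 mm of the fixture, fully back at about x = +201 mm, z = +67 mm
- brush: bottle brush, 210 mm long, 0.12 kg, standing head down in its pot. From its lower end up: bristle head 70 mm long (solid core diameter 30 mm, tufts that give way up to 37 mm), steel stem of diameter 10 mm, round wooden handle of diameter 22 mm from 130 to 210 mm. Origin: centre of the lower end; z towards the handle
- brush_tip (a point): lower end of the brush (same point as its origin)
- pot: round grey brush pot fixed to the bench, 75 mm high, outside diameter 52 mm (foot 64 mm), inside diameter 44 mm, inner floor 5 mm above its origin (centre of the underside)
- bottle: white plastic bottle with a black cap, diameter 54 mm, 150 mm high, loose, not part of the job. Origin: centre of the underside
- ring_a: steel bearing ring lying flat, diameter 110 mm, 25 mm high, loose, not part of the job. Origin: centre of the underside
- wrench: wrench, 160 mm, lying on the bench, loose, not part of the job. Origin: on its underside, x along it
- driver: screwdriver, 170 mm, lying on the bench, loose, not part of the job. Origin: on its underside, x along it
Not all that is in view belongs to the job. What is shaped like the cup_short but turquoise is not meant.

How it is judged:
By the outcome, as a careful person would: the job done as asked, in the order asked, and still so for the second after the job is handed in, with the robot touching nothing.
Of cup_tall, cup_mid, cup_short only 2 to 3 are there at a start; the rules pass over those that are not, and their reading is None.
At some moment in a run one of cup_tall, cup_mid, cup_short may be knocked a few centimetres aside while the robot is not near it.
It also fails if it takes over 210 s, if anything falls off the work surface, if the arm or the gripper's body presses on something with over 40 N, if the wrist force passes 120 N, or if a joint passes its speed limit or range.

### The arm

A 6-joint arm with a two-finger parallel gripper is mounted at the origin on the work surface. World frame = base frame: x ahead of the robot, y to its left, z up, the work surface at z = 0. Lengths are in m, angles in rad, forces in N, time in s.
With the tool pointing down it reaches from about 0.35 to 0.85 m from the base axis. Payload 8.1 kg.
Tool frame: the origin (TCP) lies on the centre line of the jaws, within the pads' length; the fingertips stand 25 mm ahead of it and the grasp point (between the pads) lies 6 mm ahead of it; z points along the fingers, y is the direction in which the jaws open and shut (so a half turn about z gives the same grasp; the last joint's range is limited). The gripper opens to 85 mm and grips with 20 to 120 N. Pads are 22 mm wide; open, the fingers measure 114 mm over their backs; the gripper's body (76 mm by 85 mm) begins 54 mm behind the grasp point. The pads swing forward as they close: fully open they stand 13 mm farther back than shut.
Start: joints at [-0.085, 0.13, 1.488, -0, 1.523, -0.085], TCP at [0.6, 0, 0.256] pointing down, gripper open.
Joint ranges: [-2.96, 2.96], [-0.89, 2.26], [0.02, 2.5], [-1.34, 4.48], [0, 2.73], [-2.66, 2.66]. Speed limits (rad/s): [2.39, 2.39, 2.79, 3.14, 3.14, 3.14].

### API

Orientations are given as [roll, pitch, yaw] about the fixed x, y, z axes, in that order (R = Rz(yaw) Ry(pitch) Rx(roll)).
In Python, from plant import manip, cams gives the robot as it stands.
- The arm moves only by the tool drive_tool, never from a script. Its argument "increments" is a list of rows, each an object of numbers: "tx", "ty", "tz": the shift along the tool's x, y, z in m; "spin": the turn about the tool's z in rad; "gripper": the closure, from 0 (fully open) to 1 (shut). A call has 1 to 5 rows; each row is the pose to reach, as a shift and turn from the pose measured when the call began, along the tool's axes at that moment; what a row does not reach only later rows make up. A row lasts 1/10 s, in which the tool goes at most 50 mm and 8.59 degrees, less where a joint would pass 70% of its speed; a pose out of reach is approached as far as the arm can. A call with a gripper value outside its range is refused whole. The fingers move at their own pace and stop on an object; the grip force is fixed at half the most. Time passes only in rows, so rows that repeat a pose let the fingers close. It gives the time, the measured TCP pose, the force and the opening at its end, in the units of the state.
- manip.get_state(): the state, without advancing time (a new reading comes with each control period).
- cams.read_camera(name): name is "scene" or "side" or "wrist"; returns a dict with "img" (420x560x3 uint8, red, green, blue), "K" (3x3 intrinsics, pixels), "cam_to_world" (4x4, takes a point from camera to world coordinates); the wrist camera has in their place "tool_from_camera" (4x4, takes a point from camera to tool coordinates, whose origin is the TCP and whose axes are the flange's). Camera axes: x right, y up, looking along -z (the intrinsics and any distortion apply to the point x, -y, -z); pixel columns grow to the right and rows downward; lengths in m; the calibration is good to about 2 mm. A picture is of the moment at which its call begins: read the wrist's pose just before it. There is no depth.
- manip.finish_job(): hands the job in, once; it reports no verdict.
Trained networks look in the newest picture that a camera, given by its name, has taken for a name from the list of things; names that differ only in an ending like _2 or _b are one class to them, and where a whole thing is asked for, a point or a joint stands for the part that bears it (a point fixed in the world has none). Each returns a list of dicts, best first, with "conf" (0 to 1); they miss things now and then, are a little off and sometimes report something else, mostly with a low value. They report only what shows in the picture. A call takes as long as a camera call. They do not tell look-alikes from the thing itself.
- cams.find_in(target, camera): "bbox" ([left, top, right, bottom] in pixels, round what is visible of it).
- cams.spot_point(target, camera): "pixel" ([column, row] in pixels: a listed point, or the origin of a listed thing).
The state is a dict: "time_s": time; "qpos": joint angles; "qvel": joint speeds; "joint_torque": joint torques, N m; "tcp_pos": TCP position; "eef_rot": TCP orientation; "ft_force": force on the tool from outside, world axes, zero at the start; "moment": the same for the moment, N m; "opening": opening from 0.0 (shut) to 1.0 (fully open).
Only numpy, scipy, OpenCV 4.12 (cv2) and the standard library are available. Lean on these libraries where they do the work, as an engineer would, in place of code of your own. Each camera call takes 0.05 s, during which the arm holds its last target.

## Working session

There is one attempt and no reset: what is moved stays moved. The work goes in short steps, Python scripts to look and compute and a tool call to move; the robot and the scene stay as the last step left them, time stands still between calls to the robot, and variables do not carry over. Pictures are saved under pics/ and viewed, and the job is handed in when it is done.

Besides the shell and the picture viewer there is one more tool, called as name(argument=value, ...), one argument or row to a line, values as JSON. drive_tool: Moves the arm, as the interface text tells. Its arguments: {"type":"object","properties":{"increments":{"type":"array"}},"required":["increments"]}

```bash
ls; mkdir -p pics
python3 - <<'E'
from plant import manip, cams
import cv2
print(manip.get_state())
for n in ["scene","side","wrist"]:
    d=cams.read_camera(n); cv2.imwrite(f"pics/{n}0.png",d["img"][:,:,::-1]); print(n,d["K"].tolist(), {k:v for k,v in d.items() if k not in("img","K")})
E
```

```text
pics
{'time_s': 0.0, 'qpos': array([-8.53973394e-02,  1.31150019e-01,  1.48927051e+00,  1.98380889e-05,
        1.52301145e+00, -8.54181522e-02]), 'qvel': array([-4.88655667e-05, -4.91852244e-05, -1.28639270e-03, -1.32507702e-03,
       -1.16545881e-03, -4.23620369e-04]), 'joint_torque': array([-1.90700346e-03, -5.69404185e+01, -5.00557995e+01, -2.19391650e-04,
        1.44415747e-02,  7.24149572e-05]), 'tcp_pos': array([5.99497909e-01, 7.36783951e-05, 2.55255868e-01]), 'eef_rot': array([-3.13976173e+00, -1.76661917e-04,  1.57081601e+00]), 'ft_force': array([ 0.14917419, -0.36250527,  0.52060061]), 'moment': array([-0.02777611,  0.00203628, -0.02435198]), 'opening': 1.0011164399968882}
scene [[430.71693561002013, 0.0, 280.4058490904302], [0.0, 430.71693561002013, 209.77015730601812], [0.0, 0.0, 1.0]] {'cam_to_world': array([[ 0.5894199 , -0.65745993,  0.46939389,  1.17047434],
       [ 0.80782291,  0.47789559, -0.34501876, -0.39341675],
       [ 0.00251474,  0.58254806,  0.81279237,  1.12302128],
       [ 0.        ,  0.        ,  0.        ,  1.        ]])}
side [[408.797427865972, 0.0, 279.9823191936293], [0.0, 408.797427865972, 211.41845049700538], [0.0, 0.0, 1.0]] {'cam_to_world': array([[ 0.92516146,  0.22417225, -0.30630552,  0.24841505],
       [-0.37951384,  0.53196156, -0.75695848, -0.75712502],
       [-0.00674632,  0.816556  ,  0.5772268 ,  0.73993885],
       [ 0.        ,  0.        ,  0.        ,  1.        ]])}
wrist [[355.3401891473005, 0.0, 279.0023312778468], [0.0, 355.3401891473005, 205.92287171388054], [0.0, 0.0, 1.0]] {'tool_from_camera': array([[-1.40974215e-04,  9.44364672e-01,  3.28900207e-01,
         8.41505142e-02],
       [ 9.99999698e-01,  3.84646805e-04, -6.75805843e-04,
         1.13537311e-03],
       [-7.64717577e-04,  3.28900012e-01, -9.44364441e-01,
        -1.17646416e-01],
       [ 0.00000000e+00,  0.00000000e+00,  0.00000000e+00,
         1.00000000e+00]])}
```

View pics/scene0.png

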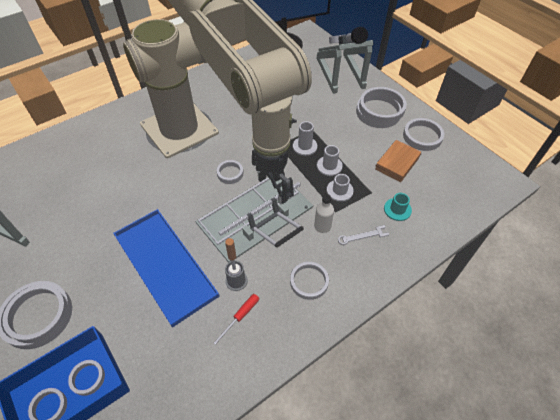

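View pics/side0.png

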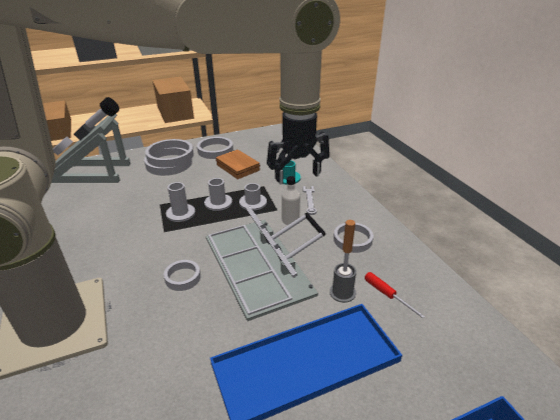

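View pics/wrist0.png

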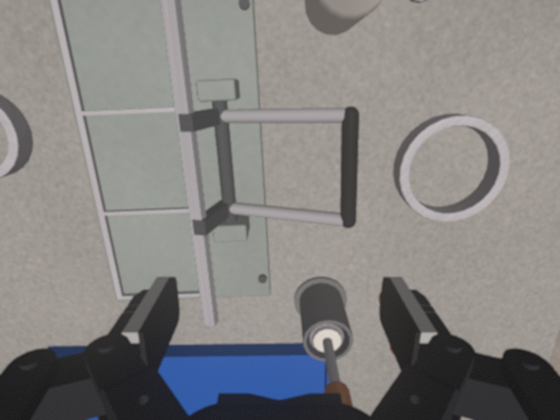

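The scene view shows three grey cups on the black mat: tall at (305,140), mid at (330,160), short at (341,186). A turquoise look-alike is at (398,206). The clamp is open, and the brush is in its pot at (233,265). The blue low-walled tray is at (165,265); a second blue box with rings at (65,380) is not meant. Next I measure.

```bash
cat > h.py <<'E'
from plant import manip, cams
import numpy as np, cv2
from scipy.spatial.transform import Rotation as R
def pose():
    s=manip.get_state(); T=np.eye(4); T[:3,:3]=R.from_euler('xyz',s['eef_rot']).as_matrix(); T[:3,3]=s['tcp_pos']; return s,T
class Cam:
    def __init__(s,n,save=None):
        st,T=pose(); d=cams.read_camera(n); s.n=n; s.img=d['img'][:,:,::-1].copy(); s.K=d['K']; s.st=st
        s.M=d['cam_to_world'] if 'cam_to_world' in d else T@d['tool_from_camera']
        if save: cv2.imwrite(f'pics/{save}.png',s.img)
    def ray(s,p):
        v=np.array([(p[0]-s.K[0,2])/s.K[0,0],-(p[1]-s.K[1,2])/s.K[1,1],-1.]); v=s.M[:3,:3]@v
        return s.M[:3,3],v/np.linalg.norm(v)
    def at(s,p,z):
        o,v=s.ray(p); return o+v*(z-o[2])/v[2]
    def proj(s,X):
        X=np.atleast_2d(X); c=(X-s.M[:3,3])@s.M[:3,:3]
        return np.stack([s.K[0,0]*c[:,0]/-c[:,2]+s.K[0,2], s.K[1,1]*-c[:,1]/-c[:,2]+s.K[1,2]],1)
    def spot(s,t,k=0):
        r=cams.spot_point(t,s.n); return r
def tri(a,b):
    A=np.zeros((3,3));y=np.zeros(3)
    for o,v in(a,b):
        P=np.eye(3)-np.outer(v,v);A+=P;y+=P@o
    X=np.linalg.solve(A,y)
    return X,[float(np.linalg.norm((np.eye(3)-np.outer(v,v))@(X-o))) for o,v in(a,b)]
E
python3 - <<'E'
from h import *
a=Cam('scene');b=Cam('side')
np.set_printoptions(precision=4,suppress=True)
for t in "cup_tall cup_tall_rim cup_mid cup_mid_rim cup_short cup_short_rim mat tray nest bay0 bay1 bay2 clamp_hinge clamp_bar clamp_handle brush pot bottle ring_a".split():
    ra=a.spot(t)[:2];rb=b.spot(t)[:2]
    f=lambda r:[(round(x['conf'],2),[int(q) for q in x['pixel']]) for x in r]
    print(t,f(ra),f(rb),*( tri(a.ray(ra[0]['pixel']),b.ray(rb[0]['pixel'])) if ra and rb else ()))
E
```

```text
cup_tall [(0.73, [302, 143])] [(0.69, [179, 214]), (0.55, [249, 266])] [0.3436 0.3083 0.0128] [0.0031733750689351193, 0.003173375068935067]
cup_tall_rim [(0.56, [302, 124])] [(0.89, [176, 187]), (0.36, [233, 239])] [0.3477 0.3029 0.11  ] [0.003099378870583898, 0.0030993788705839767]
cup_mid [(0.95, [331, 164])] [(0.85, [219, 206]), (0.21, [353, 240])] [ 0.473   0.3364 -0.0066] [0.007083302791509852, 0.007083302791509981]
cup_mid_rim [(0.93, [332, 151])] [(0.92, [216, 182])] [0.4757 0.3292 0.0778] [0.0017966387672138293, 0.0017966387672137527]
cup_short [(0.75, [236, 320]), (0.73, [330, 165])] [(0.91, [252, 201]), (0.53, [289, 176])] [ 0.6281 -0.1442  0.1668] [0.19861853502545218, 0.19861853502545207]
cup_short_rim [(0.93, [399, 196]), (0.9, [339, 178])] [(0.67, [251, 184]), (0.52, [248, 267])] [ 0.6598  0.5137 -0.0905] [0.016217898001508645, 0.016217898001508683]
mat [(0.77, [323, 170])] [(0.89, [217, 207])] [ 0.4694  0.3072 -0.0008] [0.004407961815647439, 0.004407961815647555]
tray [] [(0.57, [307, 361]), (0.43, [249, 188])]
nest [(0.59, [252, 209])] [(0.76, [248, 268]), (0.62, [303
[... 782 characters left out ...]
1] [0.00042174369185741097, 0.00042174369185749515]
clamp_handle [(0.67, [235, 278]), (0.63, [286, 232])] [(0.91, [314, 226]), (0.44, [174, 186])] [ 0.6473 -0.1372  0.1346] [0.07183279354256826, 0.07183279354256825]
brush [(0.54, [251, 209]), (0.31, [274, 189])] []
pot [(0.51, [276, 192]), (0.47, [258, 206])] [(0.93, [341, 294])] [ 0.5988 -0.0768  0.0984] [0.1385032044310517, 0.1385032044310516]
bottle [(0.63, [321, 225]), (0.36, [285, 236])] [(0.86, [288, 222])] [ 0.6445  0.1511 -0.0001] [7.079154123248404e-05, 7.07915412324788e-05]
ring_a [(0.95, [306, 282]), (0.64, [233, 321])] [(0.87, [354, 238]), (0.33, [290, 221])] [ 0.7767 -0.011   0.0148] [0.0026151369403912186, 0.002615136940391286]
```

Run:
```python
import cv2
a=cv2.imread('pics/scene0.png')[150:330,100:330]; cv2.imwrite('pics/c1.png',cv2.resize(a,None,fx=3.4,fy=3.3,interpolation=cv2.INTER_CUBIC))
b=cv2.imread('pics/side0.png')[160:420,150:420]; cv2.imwrite('pics/c2.png',cv2.resize(b,None,fx=2.3,fy=2.3,interpolation=cv2.INTER_CUBIC))
```

```text
(no output)
```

View pics/c1.png

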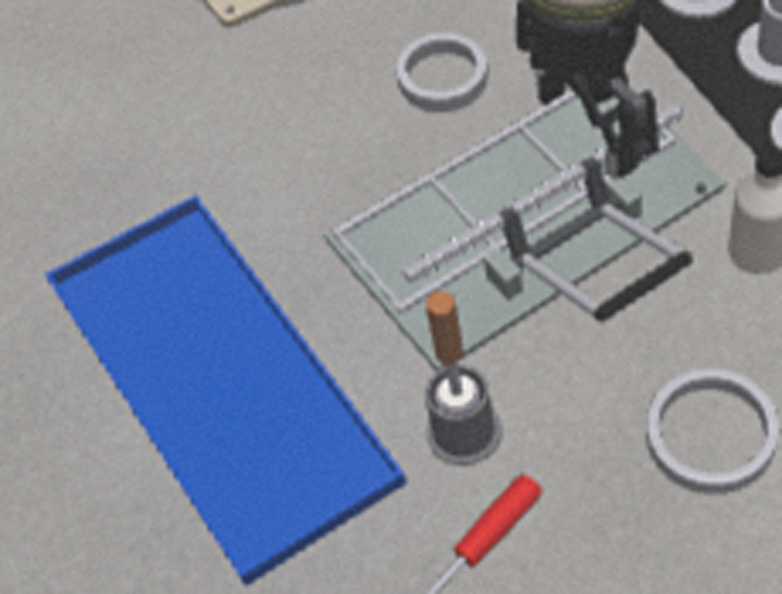

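View pics/c2.png

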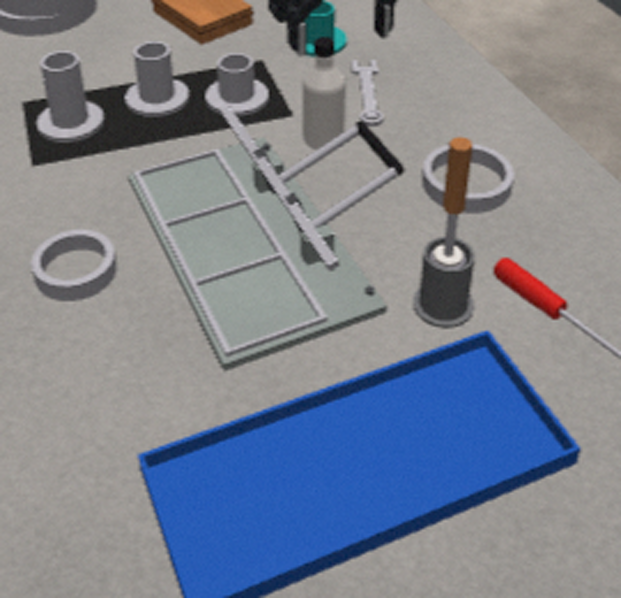

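```bash
cat > fit.py <<'E'
from h import *
from scipy.optimize import least_squares
def fit(obs, x0):  # obs list of (cam, px, model xyz)
    def f(p):
        c,s=np.cos(p[2]),np.sin(p[2]); r=[]
        for cam,px,m in obs:
            X=np.array([p[0]+c*m[0]-s*m[1],p[1]+s*m[0]+c*m[1],m[2]]); r+=list(cam.proj(X)[0]-px)
        return r
    s=least_squares(f,x0,loss='soft_l1'); return s.x,np.array(f(s.x)).reshape(-1,2)
E
python3 - <<'E'
from fit import *
np.set_printoptions(precision=4,suppress=True)
a=Cam('scene');b=Cam('side')
A=lambda u,v:np.array([100+u/3.4,150+v/3.3]); B=lambda u,v:np.array([150+u/2.3,160+v/2.3])
o=[(a,A(328,236),(-.064,-.165,.012)),(a,A(437,366),(.12,-.165,.012)),(a,A(725,185),(.12,.165,.012)),
(b,B(226,360),(-.064,-.165,.012)),(b,B(385,306),(.12,-.165,.012)),(b,B(131,177),(-.064,.165,.012))]
p,r=fit(o,[.47,.01,0]);print('nest',p);print(r)
o=[(a,A(52,275),(.18,.075,.022)),(a,A(196,198),(.18,-.075,.022))] 
def corners(order):
    return order
px=[(a,A(52,274)),(a,A(196,198)),(a,A(404,478)),(a,A(247,578)),(b,B(143,456)),(b,B(487,334)),(b,B(577,447))]
for c,q in px: print(c.n,c.at(q,.022))
E
```

```text
nest [0.4664 0.0069 0.0367]
[[-0.7461 -0.5459]
 [ 0.5374  1.1241]
 [ 1.4106 -0.3615]
 [-0.8963  1.907 ]
 [ 1.7395  0.048 ]
 [-0.4843 -1.5914]]
scene [ 0.3109 -0.381   0.022 ]
scene [ 0.3086 -0.2385  0.022 ]
scene [ 0.6678 -0.2331  0.022 ]
scene [ 0.6699 -0.3765  0.022 ]
side [ 0.3081 -0.2379  0.022 ]
side [ 0.6607 -0.2332  0.022 ]
side [ 0.6648 -0.3763  0.022 ]
```

drive_tool(
  increments=[
    {"tx": 0.05, "ty": -0.03, "tz": -0.02, "spin": -0.15},
    {"tx": 0.09, "ty": -0.05, "tz": -0.04, "spin": -0.3},
    {"tx": 0.13, "ty": -0.08, "tz": -0.06, "spin": -0.45},
    {"tx": 0.17, "ty": -0.1, "tz": -0.07, "spin": -0.6},
    {"tx": 0.21, "ty": -0.13, "tz": -0.08, "spin": -0.75},
  ],
)

```text
$.increments[0]: bad value
```

drive_tool(
  increments=[
    {"tx": 0.04, "ty": -0.025, "tz": -0.01, "spin": -0.14, "gripper": 0},
    {"tx": 0.08, "ty": -0.05, "tz": -0.03, "spin": -0.28, "gripper": 0},
    {"tx": 0.12, "ty": -0.075, "tz": -0.04, "spin": -0.42, "gripper": 0},
    {"tx": 0.16, "ty": -0.1, "tz": -0.05, "spin": -0.56, "gripper": 0},
    {"tx": 0.2, "ty": -0.12, "tz": -0.06, "spin": -0.7, "gripper": 0},
  ],
)

```text
time_s: 2.75
tcp_pos: [0.4786, 0.2014, 0.3171]
eef_rot: [3.141, 0.0, 2.276]
ft_force: [0.3, 0.2, -0.3]
opening: 1.001
```

drive_tool(
  increments=[
    {"tx": 0.08, "ty": 0.015, "tz": 0, "spin": -0.865, "gripper": 0},
    {"tx": 0.08, "ty": 0.015, "tz": 0, "spin": -0.865, "gripper": 0},
    {"tx": 0.08, "ty": 0.015, "tz": 0, "spin": -0.865, "gripper": 0},
    {"tx": 0.08, "ty": 0.015, "tz": 0, "spin": -0.865, "gripper": 0},
    {"tx": 0.08, "ty": 0.015, "tz": 0, "spin": -0.865, "gripper": 0},
  ],
)

```text
time_s: 3.25
tcp_pos: [0.4379, 0.2725, 0.3172]
eef_rot: [3.141, 0.001, 3.028]
ft_force: [-0.2, -0.3, -0.1]
opening: 1.002
```

Run:
```python
from h import *
np.set_printoptions(precision=4,suppress=True)
c=Cam('wrist','w1'); print(c.st['tcp_pos'],c.st['eef_rot'])
H=dict(cup_tall=.002,cup_tall_rim=.102,cup_mid=.002,cup_mid_rim=.082,cup_short=.002,cup_short_rim=.062,mat=0.002)
for t,z in H.items():
    for r in c.spot(t)[:3]: print(t,round(r['conf'],2),np.round(r['pixel']),c.at(r['pixel'],z))
```

```text
[0.4379 0.2725 0.3172] [3.1412 0.0008 3.0282]
cup_tall 0.9 [315.  70.] [0.3471 0.3231 0.002 ]
cup_tall_rim 0.73 [319.  72.] [0.3503 0.3173 0.102 ]
cup_tall_rim 0.34 [ 73. 197.] [0.4382 0.0677 0.102 ]
cup_mid 0.97 [327. 176.] [0.4727 0.3284 0.002 ]
cup_mid_rim 0.79 [338. 198.] [0.4755 0.3296 0.082 ]
cup_mid_rim 0.26 [150. 188.] [0.442  0.1375 0.082 ]
cup_short 0.97 [378. 345.] [0.7411 0.3869 0.002 ]
cup_short 0.7 [303. 254.] [0.5764 0.2883 0.002 ]
cup_short_rim 0.79 [305. 277.] [0.5768 0.2875 0.062 ]
cup_short_rim 0.74 [391. 374.] [0.7367 0.3877 0.062 ]
mat 0.29 [ 84. 268.] [ 0.5641 -0.0118  0.002 ]
```

View pics/w1.png

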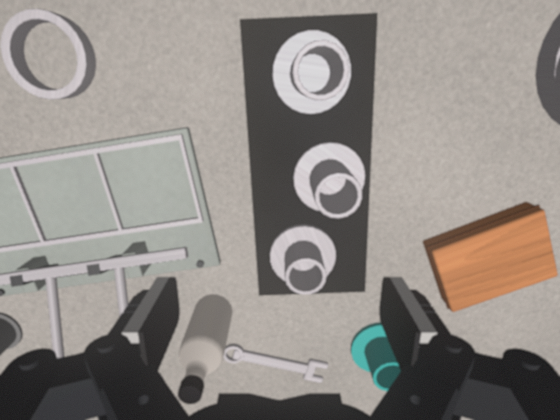

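The wrist view shows the tall cup rim at (321,72), mid at (338,197) and short at (305,277), all grey steel on the mat. The turquoise look-alike is at (385,360), off the mat, so I exclude it. Next: the close crop, then a better fix on the fixture, pot and tray.

Run:
```python
from fit import *
np.set_printoptions(precision=4,suppress=True)
a=cv2.imread('pics/w1.png')[20:420,180:440]; cv2.imwrite('pics/c3.png',cv2.resize(a,None,fx=1.5,fy=1.5))
c=Cam('wrist')
print(c.at((187.5,128),.012),c.at((219,264),.012), c.at((98,151),.018),c.at((183,136),.018),c.at((201,220),.018), c.at((14,166),.018))
# model ribs: mid of rib between bays y=+-52, outer rib
for p in [(.4664,.0069,.0367)]:
    x,y,t=p;R2=np.array([[np.cos(t),-np.sin(t)],[np.sin(t),np.cos(t)]])
    for m in [(-.064,.165),(.12,.165),(-.054,.052),(-.054,.156),(.049,.156),(-.054,-.052)]: print(m,R2@m+[x,y])
s=Cam('scene','s1');d=Cam('side','sd1')
for t in ['brush','pot','clamp_handle','clamp_bar','clamp_hinge','tray']:
    ra=s.spot(t)[:2];rb=d.spot(t)[:2]
    f=lambda r:[(round(x['conf'],2),[int(q) for q in x['pixel']]) for x in r]
    print(t,f(ra),f(rb))
    for i in ra:
        for j in rb:
            X,e=tri(s.ray(i['pixel']),d.ray(j['pixel']))
            if max(e)<.012: print('   ',X,e)
```

```text
[0.3926 0.1689 0.012 ] [0.5733 0.1737 0.012 ] [0.4053 0.0603 0.018 ] [0.4004 0.1635 0.018 ] [0.5061 0.1638 0.018 ] [ 0.4104 -0.0446  0.018 ]
(-0.064, 0.165) [0.3964 0.1694]
(0.12, 0.165) [0.5803 0.1762]
(-0.054, 0.052) [0.4105 0.0569]
(-0.054, 0.156) [0.4067 0.1608]
(0.049, 0.156) [0.5096 0.1646]
(-0.054, -0.052) [ 0.4143 -0.047 ]
brush [(0.53, [236, 276])] [(0.3, [250, 186])]
pot [(0.79, [236, 280]), (0.35, [341, 189])] [(0.83, [343, 293])]
    [ 0.6505 -0.167   0.0007] [0.0007822609692578952, 0.000782260969257933]
clamp_handle [(0.95, [286, 235])] [(0.55, [312, 224])]
    [0.653  0.01   0.0863] [0.0023762218852414457, 0.0023762218852413494]
clamp_bar [(0.72, [256, 208])] []
clamp_hinge [(0.57, [265, 221])] [(0.71, [279, 246]), (0.52, [249, 183])]
    [0.5549 0.0048 0.0452] [0.0023283406860280915, 0.0023283406860279427]
tray [(0.67, [165, 265]), (0.33, [322, 167])] [(0.59, [304, 360])]
    [ 0.4856 -0.305   0.0033] [0.0031821421303710037, 0.003182142130370972]
```

View pics/c3.png

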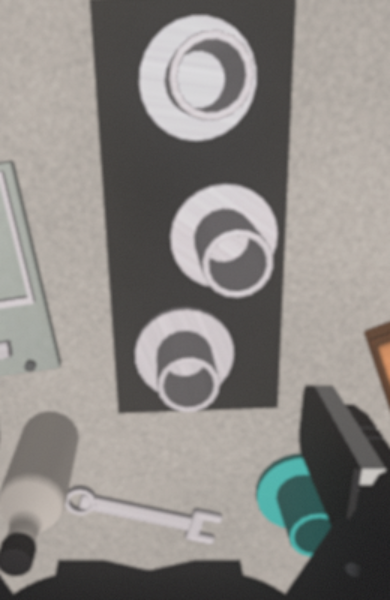

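View pics/sd1.png

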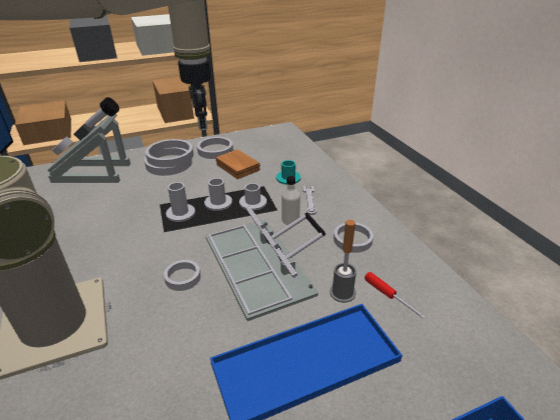

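View pics/s1.png

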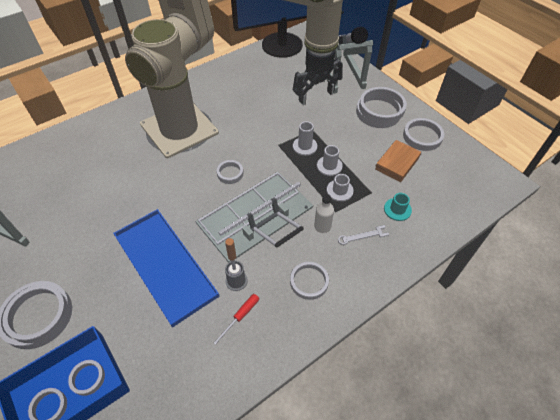

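drive_tool(
  increments=[
    {"tx": -0.03, "ty": -0.25, "tz": 0, "spin": -0.15, "gripper": 0},
    {"tx": -0.03, "ty": -0.25, "tz": 0, "spin": -0.15, "gripper": 0},
    {"tx": -0.03, "ty": -0.25, "tz": 0, "spin": -0.15, "gripper": 0},
    {"tx": -0.03, "ty": -0.25, "tz": 0, "spin": -0.15, "gripper": 0},
    {"tx": -0.03, "ty": -0.25, "tz": 0, "spin": -0.15, "gripper": 0},
  ],
)

```text
time_s: 4.9
tcp_pos: [0.4374, 0.0247, 0.3172]
eef_rot: [3.141, 0.001, -3.112]
ft_force: [-0.0, -0.7, 0.0]
opening: 1.006
```

Run:
```python
from h import *
np.set_printoptions(precision=4,suppress=True)
c=Cam('wrist','w2'); print(c.st['tcp_pos'],c.st['eef_rot'],c.M.tolist(),c.st['qpos'])
```

```text
[0.4374 0.0247 0.3172] [ 3.1414  0.0014 -3.1118] [[-0.029684412710943377, -0.9435398823207087, -0.32992624344272614, 0.35374399860453765], [0.9995590371370859, -0.028269401461365563, -0.009086925695612775, 0.02155082704522743], [-0.0007529406270271424, -0.33005049827448935, 0.9439629768529972, 0.43474086200444656], [0.0, 0.0, 0.0, 1.0]] [-0.061  -0.3371  1.8139  0.0003  1.6634 -1.6616]
```

View pics/w2.png

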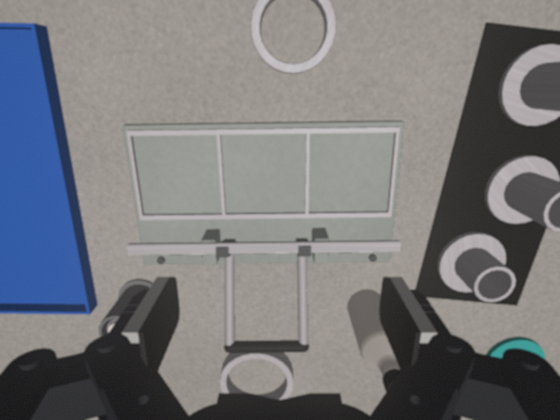

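Run:
```python
import cv2
a=cv2.imread('pics/w2.png')
l=cv2.resize(a[110:275,115:235],None,fx=3.3,fy=3.3,interpolation=cv2.INTER_CUBIC); r=cv2.resize(a[110:275,295:415],None,fx=3.3,fy=3.3,interpolation=cv2.INTER_CUBIC)
import numpy as np
cv2.imwrite('pics/c4.png',np.hstack([l,r])); print(l.shape)
```

```text
(544, 396, 3)
```

View pics/c4.png

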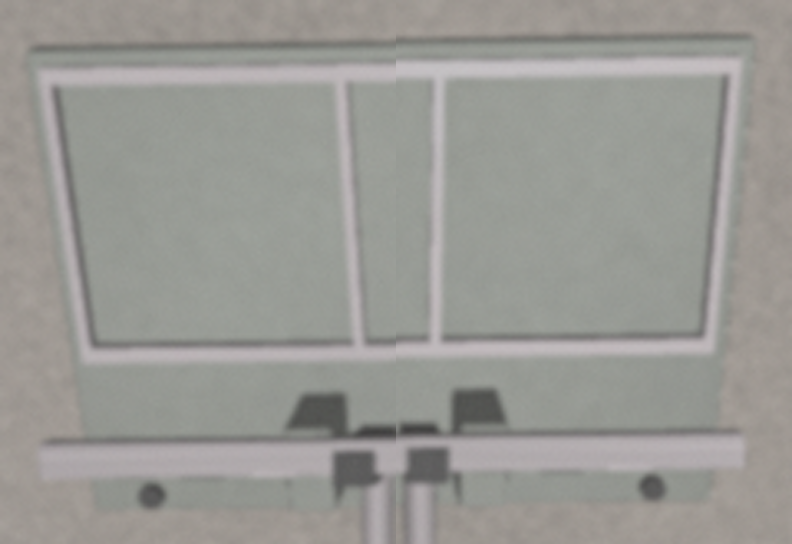

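Run:
```python
from fit import *
np.set_printoptions(precision=4,suppress=True)
c=Cam('wrist');s=Cam('scene');d=Cam('side')
o=[(c,np.array(p),m) for p,m in [((130.8,136.1),(-.052,-.154,.018)),((141.7,215.8),(.047,-.154,.018)),((395.6,133.3),(-.052,.154,.018)),((388.9,212.7),(.047,.154,.018))]]
p,r=fit(o,[.466,.007,.03]);print(p);print(r)
x,y,t=p;R2=np.array([[np.cos(t),-np.sin(t)],[np.sin(t),np.cos(t)]])
for yy in(-.104,0,.104): print(R2@[0,yy]+[x,y])
# overlay in all cams, both estimates
for cam,n in((c,'o1'),(s,'o2'),(d,'o3')):
    im=cv2.resize(cam.img,None,fx=2,fy=2)
    for q,col in((p,(0,0,255)),((.4664,.0069,.0367),(0,255,0))):
        R3=R.from_euler('z',q[2]).as_matrix()
        def L(a,b):
            P=cam.proj(np.array([a,b])@R3.T+[q[0],q[1],0])*2; cv2.line(im,tuple(int(v) for v in P[0]),tuple(int(v) for v in P[1]),col,1)
        C=[(-.052,-.154,.018),(.047,-.154,.018),(.047,.154,.018),(-.052,.154,.018)]
        D=[(-.064,-.165,.012),(.12,-.165,.012),(.12,.165,.012),(-.064,.165,.012)]
        for Q in(C,D):
            for i in range(4): L(Q[i],Q[(i+1)%4])
    u=cam.proj([[.47,.01,0]])[0]*2; u=u.astype(int); cv2.imwrite(f'pics/{n}.png',im[max(0,u[1]-200):u[1]+200,max(0,u[0]-350):u[0]+350])
```

```text
[ 0.464  -0.0024  0.0366]
[[-0.1692  0.0832]
 [ 0.7831 -0.1706]
 [ 0.1394 -0.3829]
 [-0.7148  0.4177]]
[ 0.4678 -0.1064]
[ 0.464  -0.0024]
[0.4602 0.1015]
```

View pics/o1.png

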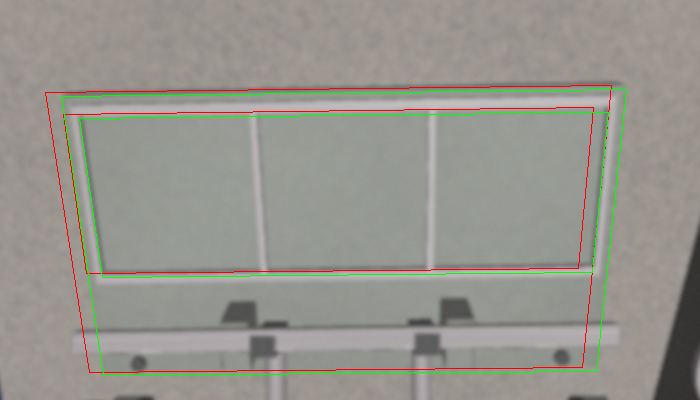

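View pics/o2.png

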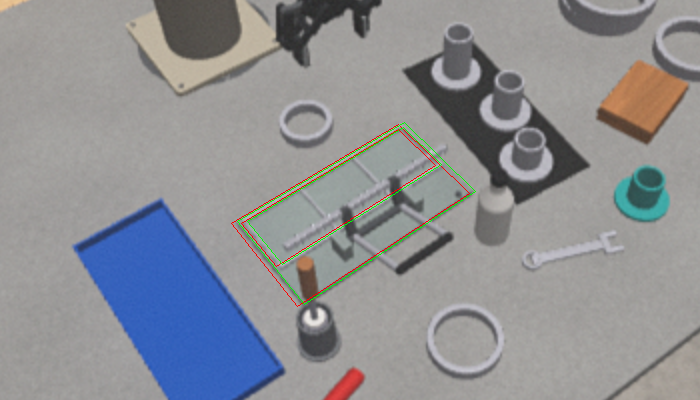

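View pics/o3.png

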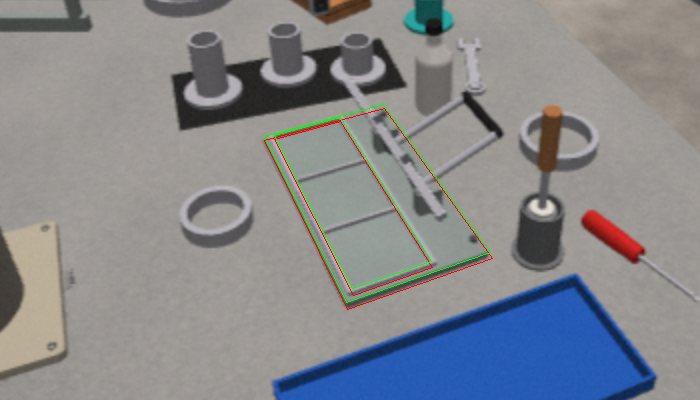

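Run:
```python
from h import *
c=Cam('wrist','w3'); print(c.st['tcp_pos'],c.st['eef_rot'],abs(c.st['qvel']).max())
a=c.img
l=cv2.resize(a[110:275,115:235],None,fx=3.3,fy=3.3,interpolation=cv2.INTER_CUBIC); r=cv2.resize(a[110:275,295:415],None,fx=3.3,fy=3.3,interpolation=cv2.INTER_CUBIC)
cv2.imwrite('pics/c5.png',np.hstack([l,r]))
```

```text
[0.43790432 0.02524598 0.31718202] [ 3.14106435e+00  1.02836209e-03 -3.11611936e+00] 0.05912786840872251
```

View pics/c5.png

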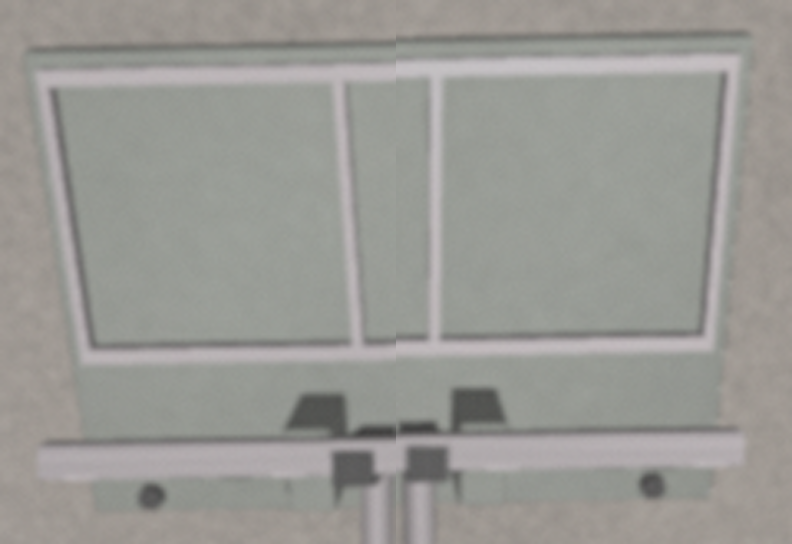

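```bash
cat > t.py <<'E'
from fit import *
np.set_printoptions(precision=4,suppress=True)
for k in range(3):
    c=Cam('wrist'); print(c.st['time_s'],c.st['tcp_pos'],c.st['eef_rot'],c.st['qvel'][0],c.st['qvel'][5])
o=[(c,np.array(p),m) for p,m in [((129.8,136.4),(-.052,-.154,.018)),((141.7,216.1),(.047,-.154,.018)),((395.6,132.7),(-.052,.154,.018)),((388.9,212.1),(.047,.154,.018))]]
p,r=fit(o,[.466,.007,.03]);print(p);print(r)
im=c.img.copy()
for q,_ ,_2 in [(a[1],0,0) for a in o]: cv2.circle(im,tuple(int(round(v)) for v in q),3,(0,0,255),1)
cv2.imwrite('pics/o4.png',cv2.resize(im[100:280,100:420],None,fx=2.4,fy=2.4))
E
python3 t.py
```

```text
5.15 [0.4379 0.0264 0.3171] [ 3.1409  0.0008 -3.1138] 0.04111919107924301 -0.0011186367661160722
5.2 [0.4379 0.0271 0.3171] [ 3.1409  0.0007 -3.112 ] 0.026399992195190687 -0.001157308752061585
5.25 [0.4379 0.0275 0.317 ] [ 3.141   0.0006 -3.1108] 0.014222861113616996 -0.004060381274149373
[0.4642 0.0092 0.0461]
[[ 0.2951  0.0166]
 [ 0.5115 -0.0846]
 [-0.142  -0.4368]
 [-0.7619  0.3638]]
```

View pics/o4.png

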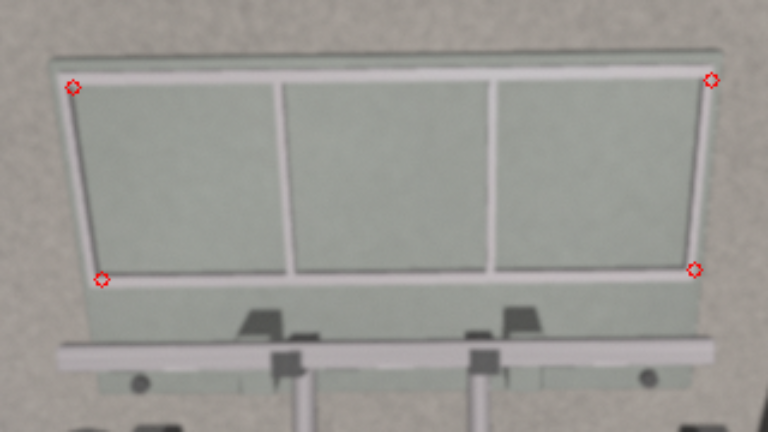

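```bash
sed -i 's/^o=.*/o=[(c,np.array(p),m) for p,m in [((128.8,136.4),(-.052,-.154,.018)),((141.2,215.8),(.047,-.154,.018)),((393.3,133),(-.052,.154,.018)),((386.5,212),(.047,.154,.018))]]/; s/o4/o5/' t.py
cat >> t.py <<'E'
x,y,t=p
for m in [(-.064,-.165,.012),(.12,-.165,.012),(.12,.165,.012),(-.064,.165,.012)]:
    X=R.from_euler('z',t).as_matrix()@np.array(m)+[x,y,0]; print(c.proj(X))
R2=R.from_euler('z',t).as_matrix()
for yy in(-.104,0,.104): print(R2@[0,yy,0]+[x,y,0])
cv2.imwrite('pics/w4.png',c.img)
E
python3 t.py
```

```text
5.3 [0.4379 0.0277 0.317 ] [ 3.141   0.0006 -3.1101] 0.006402265975246325 -0.0032237368256601943
5.35 [0.4378 0.0278 0.317 ] [ 3.1412  0.0005 -3.1099] 0.0007605867565681735 -0.0011789355737766652
5.4 [0.4378 0.0277 0.317 ] [ 3.1412  0.0005 -3.1099] -0.005350864790578803 -0.0017935963489685925
[0.4642 0.0074 0.0464]
[[-0.261   0.0063]
 [-0.4863  0.2114]
 [ 0.6051 -0.5605]
 [ 0.1496  0.6344]]
[[119.6125 125.4386]]
[[141.9612 265.5294]]
[[388.9821 262.3241]]
[[402.7549 121.1581]]
[ 0.4691 -0.0964  0.    ]
[0.4642 0.0074 0.    ]
[0.4594 0.1113 0.    ]
```

View pics/o5.png

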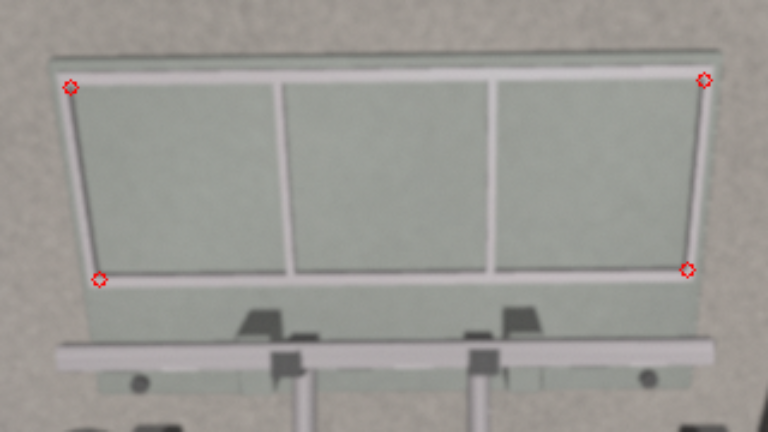

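drive_tool(
  increments=[
    {"tx": 0.08, "ty": 0.295, "tz": 0.06, "spin": 0, "gripper": 0},
    {"tx": 0.08, "ty": 0.295, "tz": 0.06, "spin": 0, "gripper": 0},
    {"tx": 0.08, "ty": 0.295, "tz": 0.06, "spin": 0, "gripper": 0},
    {"tx": 0.08, "ty": 0.295, "tz": 0.06, "spin": 0, "gripper": 0},
    {"tx": 0.08, "ty": 0.295, "tz": 0.06, "spin": 0, "gripper": 0},
  ],
)

```text
time_s: 5.95
tcp_pos: [0.3652, 0.2635, 0.2689]
eef_rot: [3.141, 0.001, -3.109]
ft_force: [0.8, 0.5, -0.1]
opening: 0.996
```

```bash
cat > go.py <<'E'
import sys
from h import *
# usage: go.py x y z yaw  -> increments in tool axes
x,y,z,yaw=map(float,sys.argv[1:5]); s,T=pose()
d=T[:3,:3].T@(np.array([x,y,z])-T[:3,3]); cy=s['eef_rot'][2]
sp=-(((yaw-cy)+np.pi)%(2*np.pi)-np.pi)
print('t',s['time_s'],'tcp',np.round(s['tcp_pos'],4),'yaw',round(cy,3),'| tx ty tz',np.round(d,4),'spin',round(sp,3),'dist',round(np.linalg.norm(d),3),'F',np.round(s['ft_force'],1),'open',round(s['opening'],3))
E
python3 go.py .349 .32 .25 3.16
```

```text
t 5.95 tcp [0.3652 0.2635 0.2689] yaw -3.109 | tx ty tz [0.0143 0.057  0.0189] spin 0.014 dist 0.062 F [ 0.8  0.5 -0.1] open 0.996
```

drive_tool(
  increments=[
    {"tx": 0.014, "ty": 0.057, "tz": 0.019, "spin": 0.014, "gripper": 0},
    {"tx": 0.014, "ty": 0.057, "tz": 0.019, "spin": 0.014, "gripper": 0},
    {"tx": 0.014, "ty": 0.057, "tz": 0.019, "spin": 0.014, "gripper": 0},
    {"tx": 0.014, "ty": 0.057, "tz": 0.019, "spin": 0.014, "gripper": 0},
    {"tx": 0.014, "ty": 0.057, "tz": 0.019, "spin": 0.014, "gripper": 0},
  ],
)

```text
time_s: 6.45
tcp_pos: [0.35, 0.3193, 0.2505]
eef_rot: [3.141, 0.002, -3.124]
ft_force: [0.8, 0.3, -0.5]
opening: 1.001
```

```bash
cat > cups.py <<'E'
from h import *
import sys
np.set_printoptions(precision=4,suppress=True)
base=float(sys.argv[2]) if len(sys.argv)>2 else .002
c=Cam('wrist',sys.argv[1]); print(c.st['time_s'],c.st['tcp_pos'],c.st['eef_rot'][2],'qv',abs(c.st['qvel']).max())
H=dict(cup_tall=.1,cup_mid=.08,cup_short=.06)
for t in (sys.argv[3].split(',') if len(sys.argv)>3 else H):
    for n,z in((t,base),(t+'_rim',base+H[t])):
        for r in c.spot(n)[:2]: 
            if r['conf']>.3: print(n,round(r['conf'],2),np.round(r['pixel']),c.at(r['pixel'],z)[:2])
E
python3 cups.py w5
```

```text
6.45 [0.35   0.3193 0.2505] -3.123594111629152 qv 0.010546060347485457
cup_tall 0.83 [281. 165.] [0.3486 0.3203]
cup_tall_rim 0.62 [275. 195.] [0.3503 0.3152]
cup_mid 0.62 [285. 271.] [0.4743 0.3282]
cup_mid_rim 0.71 [290. 310.] [0.4713 0.3314]
cup_short 0.92 [250. 339.] [0.5725 0.286 ]
cup_short_rim 0.71 [  6. 338.] [0.5252 0.0357]
cup_short_rim 0.59 [248. 378.] [0.5744 0.2887]
```

View pics/w5.png

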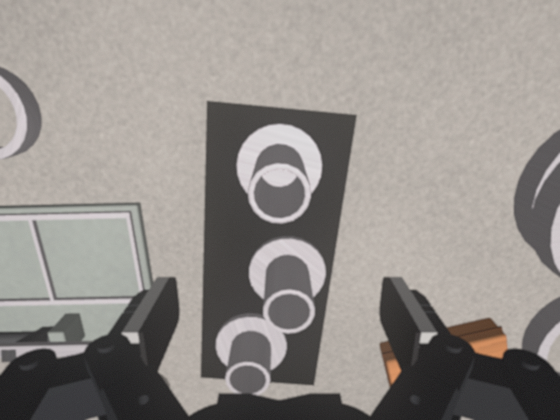

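The tall cup rim is at (279,194) with its flange at (280,165), centred between the jaws. Descending.

drive_tool(
  increments=[
    {"tx": 0, "ty": 0, "tz": 0.05, "spin": 0, "gripper": 0},
    {"tx": 0, "ty": 0, "tz": 0.1, "spin": 0, "gripper": 0},
    {"tx": 0, "ty": 0, "tz": 0.14, "spin": 0, "gripper": 0},
    {"tx": 0, "ty": 0, "tz": 0.17, "spin": 0, "gripper": 0},
    {"tx": 0, "ty": 0, "tz": 0.17, "spin": 0, "gripper": 0},
  ],
)

```text
time_s: 7.3
tcp_pos: [0.3468, 0.3172, 0.0754]
eef_rot: [-3.137, -0.006, -3.124]
ft_force: [-0.1, -0.3, -1.1]
opening: 0.998
```

drive_tool(
  increments=[
    {"tx": 0, "ty": 0, "tz": 0, "spin": 0, "gripper": 1},
    {"tx": 0, "ty": 0, "tz": 0, "spin": 0, "gripper": 1},
    {"tx": 0, "ty": 0, "tz": 0, "spin": 0, "gripper": 1},
    {"tx": 0, "ty": 0, "tz": 0, "spin": 0, "gripper": 1},
    {"tx": 0, "ty": 0, "tz": 0, "spin": 0, "gripper": 1},
  ],
)

```text
time_s: 7.8
tcp_pos: [0.3484, 0.3184, 0.0778]
eef_rot: [-3.14, -0.002, -3.124]
ft_force: [0.0, -1.1, 7.3]
opening: 0.567
```

```bash
python3 go.py .469 -.097 .25 3.18
```

```text
t 7.8 tcp [0.3484 0.3184 0.0778] yaw -3.124 | tx ty tz [-0.113  -0.4177 -0.1716] spin -0.021 dist 0.466 F [ 0.  -1.1  7.3] open 0.567
```

drive_tool(
  increments=[
    {"tx": 0, "ty": 0, "tz": -0.04, "spin": 0, "gripper": 1},
    {"tx": 0, "ty": 0, "tz": -0.08, "spin": 0, "gripper": 1},
    {"tx": -0.01, "ty": -0.02, "tz": -0.12, "spin": 0, "gripper": 1},
    {"tx": -0.03, "ty": -0.06, "tz": -0.14, "spin": -0.01, "gripper": 1},
    {"tx": -0.04, "ty": -0.1, "tz": -0.15, "spin": -0.02, "gripper": 1},
  ],
)

```text
time_s: 8.3
tcp_pos: [0.3924, 0.2191, 0.2318]
eef_rot: [-3.142, 0.004, -3.102]
ft_force: [0.5, -0.4, -4.6]
opening: 0.564
```

```bash
python3 go.py .469 -.097 .23 3.18
```

```text
t 8.3 tcp [0.3924 0.2191 0.2318] yaw -3.102 | tx ty tz [-0.064  -0.3188  0.0021] spin 0.001 dist 0.325 F [ 0.5 -0.4 -4.6] open 0.564
```

drive_tool(
  increments=[
    {"tx": -0.01, "ty": -0.045, "tz": 0, "spin": 0, "gripper": 1},
    {"tx": -0.02, "ty": -0.09, "tz": 0, "spin": 0, "gripper": 1},
    {"tx": -0.03, "ty": -0.135, "tz": 0, "spin": 0, "gripper": 1},
    {"tx": -0.04, "ty": -0.18, "tz": 0, "spin": 0, "gripper": 1},
    {"tx": -0.05, "ty": -0.225, "tz": 0, "spin": 0, "gripper": 1},
  ],
)

```text
time_s: 8.8
tcp_pos: [0.4513, -0.0056, 0.2326]
eef_rot: [-3.141, 0.005, -3.102]
ft_force: [1.4, 0.3, -4.4]
opening: 0.566
```

```bash
python3 go.py .469 -.097 .23 3.18
```

```text
t 8.8 tcp [ 0.4513 -0.0056  0.2326] yaw -3.102 | tx ty tz [-0.014  -0.092   0.0027] spin 0.001 dist 0.093 F [ 1.4  0.3 -4.4] open 0.566
```

drive_tool(
  increments=[
    {"tx": -0.007, "ty": -0.046, "tz": 0.002, "spin": 0, "gripper": 1},
    {"tx": -0.014, "ty": -0.092, "tz": 0.01, "spin": 0, "gripper": 1},
    {"tx": -0.014, "ty": -0.092, "tz": 0.05, "spin": 0, "gripper": 1},
    {"tx": -0.014, "ty": -0.092, "tz": 0.08, "spin": 0, "gripper": 1},
    {"tx": -0.014, "ty": -0.092, "tz": 0.08, "spin": 0, "gripper": 1},
  ],
)

```text
time_s: 9.3
tcp_pos: [0.4658, -0.0964, 0.148]
eef_rot: [3.139, -0.004, -3.103]
ft_force: [-1.4, 0.4, -5.0]
opening: 0.564
```

```bash
python3 go.py .469 -.097 .0895 3.18;python3 - <<'E'
from h import *
Cam('side','sd2')
E
python3 go.py .469 -.097 .0895 3.18
```

```text
t 9.3 tcp [ 0.4658 -0.0964  0.148 ] yaw -3.103 | tx ty tz [-0.0034 -0.0009  0.0585] spin 0.0 dist 0.059 F [-1.4  0.4 -5. ] open 0.564
t 9.35 tcp [ 0.4674 -0.0966  0.1509] yaw -3.102 | tx ty tz [-0.0016 -0.0006  0.0614] spin 0.001 dist 0.061 F [ 0.1  0.1 -2.8] open 0.562
```

View pics/sd2.png

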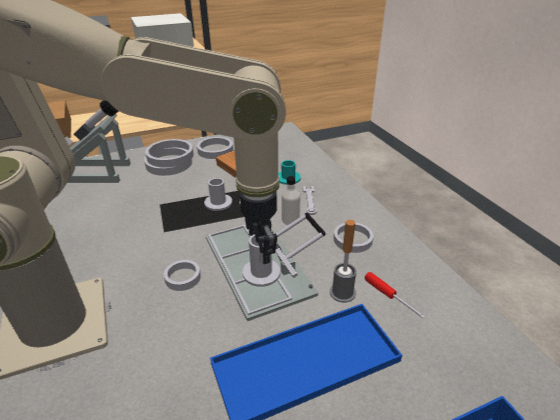

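The side view shows the tall cup upright in the jaws over bay0, flange at (263,272). Lowering.

drive_tool(
  increments=[
    {"tx": -0.001, "ty": 0, "tz": 0.03, "spin": 0, "gripper": 1},
    {"tx": -0.001, "ty": 0, "tz": 0.045, "spin": 0, "gripper": 1},
    {"tx": -0.001, "ty": 0, "tz": 0.054, "spin": 0, "gripper": 1},
    {"tx": -0.001, "ty": 0, "tz": 0.059, "spin": 0, "gripper": 1},
    {"tx": -0.001, "ty": 0, "tz": 0.061, "spin": 0, "gripper": 1},
  ],
)

```text
time_s: 9.85
tcp_pos: [0.4693, -0.0965, 0.0914]
eef_rot: [3.141, 0.001, -3.102]
ft_force: [-3.6, -0.1, -2.3]
opening: 0.561
```

drive_tool(
  increments=[
    {"tx": 0, "ty": 0, "tz": 0, "spin": 0, "gripper": 1},
  ],
)

```text
time_s: 9.95
tcp_pos: [0.4693, -0.0965, 0.092]
eef_rot: [3.141, 0.001, -3.101]
ft_force: [-2.9, 1.8, -5.1]
opening: 0.565
```

```bash
python3 go.py .469 -.097 .0875 3.18
```

```text
t 9.95 tcp [ 0.4693 -0.0965  0.092 ] yaw -3.101 | tx ty tz [ 0.0004 -0.0004  0.0045] spin 0.002 dist 0.005 F [-2.9  1.8 -5.1] open 0.565
```

drive_tool(
  increments=[
    {"tx": 0, "ty": 0, "tz": 0.003, "spin": 0, "gripper": 1},
    {"tx": 0, "ty": 0, "tz": 0.005, "spin": 0, "gripper": 1},
    {"tx": 0, "ty": 0, "tz": 0.005, "spin": 0, "gripper": 1},
  ],
)

```text
time_s: 10.25
tcp_pos: [0.4695, -0.0967, 0.088]
eef_rot: [3.141, 0.001, -3.101]
ft_force: [-6.0, 1.0, 2.3]
opening: 0.565
```

drive_tool(
  increments=[
    {"tx": 0, "ty": 0, "tz": 0, "spin": 0, "gripper": 0},
    {"tx": 0, "ty": 0, "tz": 0, "spin": 0, "gripper": 0},
    {"tx": 0, "ty": 0, "tz": 0, "spin": 0, "gripper": 0},
    {"tx": 0, "ty": 0, "tz": 0, "spin": 0, "gripper": 0},
    {"tx": 0, "ty": 0, "tz": -0.03, "spin": 0, "gripper": 0},
  ],
)

```text
time_s: 10.75
tcp_pos: [0.4665, -0.0957, 0.1144]
eef_rot: [3.139, -0.006, -3.101]
ft_force: [-0.5, 1.3, -0.3]
opening: 0.999
```

drive_tool(
  increments=[
    {"tx": 0, "ty": 0, "tz": -0.05, "spin": 0, "gripper": 0},
    {"tx": 0, "ty": 0, "tz": -0.1, "spin": 0, "gripper": 0},
    {"tx": 0, "ty": 0, "tz": -0.15, "spin": 0, "gripper": 0},
    {"tx": 0, "ty": 0.03, "tz": -0.17, "spin": 0, "gripper": 0},
    {"tx": 0, "ty": 0.06, "tz": -0.18, "spin": 0, "gripper": 0},
  ],
)

```text
time_s: 11.25
tcp_pos: [0.4665, -0.0364, 0.2985]
eef_rot: [3.14, 0.0, -3.103]
ft_force: [0.6, 1.0, -0.2]
opening: 0.998
```

```bash
python3 - <<'E'
from h import *
Cam('wrist','w6')
E
python3 go.py .473 .33 .23 3.16
```

```text
t 11.3 tcp [ 0.4663 -0.0324  0.299 ] yaw -3.101 | tx ty tz [-0.0214  0.3615  0.0706] spin 0.022 dist 0.369 F [1.1 3.  1. ] open 1.0
```

View pics/w6.png

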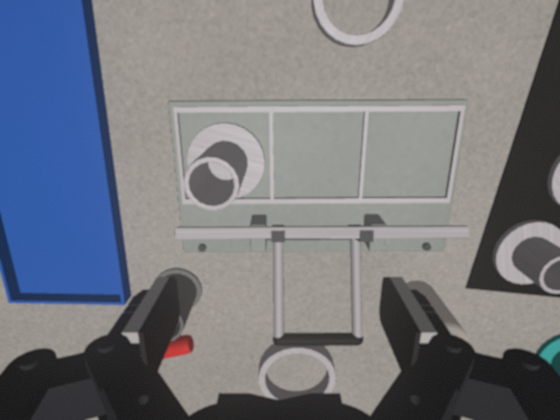

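The tall cup sits inside bay0, flange centre near (225,162). It may be slightly towards the back rib, so I'll measure it later. Next is the mid cup.

drive_tool(
  increments=[
    {"tx": -0.02, "ty": 0.36, "tz": 0.05, "spin": 0.02, "gripper": 0},
    {"tx": -0.02, "ty": 0.36, "tz": 0.05, "spin": 0.02, "gripper": 0},
    {"tx": -0.02, "ty": 0.36, "tz": 0.05, "spin": 0.02, "gripper": 0},
    {"tx": -0.02, "ty": 0.36, "tz": 0.05, "spin": 0.02, "gripper": 0},
    {"tx": -0.02, "ty": 0.36, "tz": 0.05, "spin": 0.02, "gripper": 0},
  ],
)

```text
time_s: 11.8
tcp_pos: [0.4694, 0.2139, 0.2645]
eef_rot: [3.137, 0.001, -3.121]
ft_force: [1.4, 0.3, 0.9]
opening: 1.001
```

```bash
python3 go.py .473 .33 .23 3.16
```

```text
t 11.8 tcp [0.4694 0.2139 0.2645] yaw -3.121 | tx ty tz [-0.006   0.1159  0.035 ] spin 0.002 dist 0.121 F [1.4 0.3 0.9] open 1.001
```

drive_tool(
  increments=[
    {"tx": -0.005, "ty": 0.116, "tz": 0.035, "spin": 0, "gripper": 0},
    {"tx": -0.005, "ty": 0.116, "tz": 0.035, "spin": 0, "gripper": 0},
    {"tx": -0.005, "ty": 0.116, "tz": 0.035, "spin": 0, "gripper": 0},
    {"tx": -0.005, "ty": 0.116, "tz": 0.035, "spin": 0, "gripper": 0},
    {"tx": -0.005, "ty": 0.116, "tz": 0.035, "spin": 0, "gripper": 0},
  ],
)

```text
time_s: 12.3
tcp_pos: [0.4717, 0.3301, 0.2294]
eef_rot: [3.138, 0.0, -3.12]
ft_force: [0.3, -0.7, 0.7]
opening: 1.004
```

```bash
python3 cups.py w7 .002 cup_mid,cup_short; python3 go.py .473 .33 .08 3.16
```

```text
12.3 [0.4717 0.3301 0.2294] -3.1195727107599134 qv 0.02815526511447666
cup_mid 0.62 [278. 172.] [0.4722 0.329 ]
cup_mid_rim 0.63 [280. 196.] [0.4718 0.3308]
cup_mid_rim 0.52 [278. 171.] [0.4523 0.3289]
cup_short 0.9 [238. 260.] [0.5719 0.2881]
cup_short 0.59 [321. 383.] [0.74   0.3876]
cup_short_rim 0.9 [231. 294.] [0.5753 0.2873]
t 12.55 tcp [0.4726 0.3291 0.2307] yaw -3.122 | tx ty tz [-1.000e-04  1.000e-04  1.507e-01] spin 0.001 dist 0.151 F [0.5 0.5 0.3] open 1.0
```

View pics/w7.png

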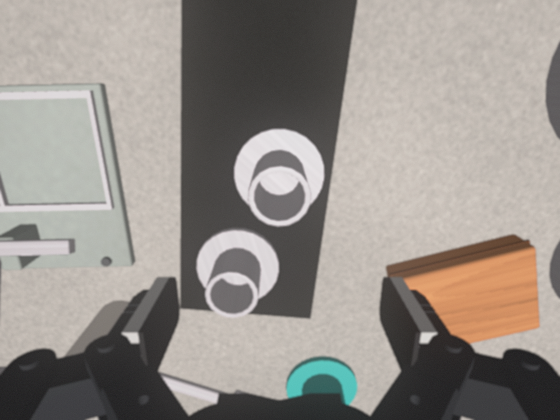

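The mid cup is centred: flange (279,172), rim (280,196). Grasping it.

drive_tool(
  increments=[
    {"tx": 0, "ty": 0, "tz": 0.05, "spin": 0, "gripper": 0},
    {"tx": 0, "ty": 0, "tz": 0.1, "spin": 0, "gripper": 0},
    {"tx": 0, "ty": 0, "tz": 0.14, "spin": 0, "gripper": 0},
    {"tx": 0, "ty": 0, "tz": 0.167, "spin": 0, "gripper": 0},
    {"tx": 0, "ty": 0, "tz": 0.167, "spin": 0, "gripper": 0},
  ],
)

```text
time_s: 13.05
tcp_pos: [0.47, 0.3274, 0.0592]
eef_rot: [3.141, -0.005, -3.124]
ft_force: [-1.2, -0.8, -0.3]
opening: 1.002
```

drive_tool(
  increments=[
    {"tx": 0, "ty": 0, "tz": 0, "spin": 0, "gripper": 1},
    {"tx": 0, "ty": 0, "tz": 0, "spin": 0, "gripper": 1},
    {"tx": 0, "ty": 0, "tz": 0, "spin": 0, "gripper": 1},
    {"tx": 0, "ty": 0, "tz": 0, "spin": 0, "gripper": 1},
    {"tx": 0, "ty": 0, "tz": 0, "spin": 0, "gripper": 1},
  ],
)

```text
time_s: 13.55
tcp_pos: [0.4718, 0.3283, 0.062]
eef_rot: [3.139, -0.001, -3.124]
ft_force: [0.0, -0.3, 6.8]
opening: 0.577
```

```bash
python3 go.py .465 .007 .21 3.18
```

```text
t 13.55 tcp [0.4718 0.3283 0.062 ] yaw -3.124 | tx ty tz [ 0.0127 -0.3207 -0.149 ] spin -0.02 dist 0.354 F [ 0.  -0.3  6.8] open 0.577
```

drive_tool(
  increments=[
    {"tx": 0, "ty": 0, "tz": -0.04, "spin": 0, "gripper": 1},
    {"tx": 0, "ty": 0, "tz": -0.08, "spin": 0, "gripper": 1},
    {"tx": 0, "ty": -0.02, "tz": -0.12, "spin": 0, "gripper": 1},
    {"tx": 0.005, "ty": -0.06, "tz": -0.14, "spin": -0.01, "gripper": 1},
    {"tx": 0.005, "ty": -0.1, "tz": -0.15, "spin": -0.02, "gripper": 1},
  ],
)

```text
time_s: 14.05
tcp_pos: [0.4696, 0.2277, 0.2157]
eef_rot: [3.137, 0.004, -3.101]
ft_force: [1.0, -0.6, -4.0]
opening: 0.574
```

drive_tool(
  increments=[
    {"tx": 0.002, "ty": -0.045, "tz": 0, "spin": 0, "gripper": 1},
    {"tx": 0.004, "ty": -0.09, "tz": 0, "spin": 0, "gripper": 1},
    {"tx": 0.006, "ty": -0.135, "tz": 0, "spin": 0, "gripper": 1},
    {"tx": 0.008, "ty": -0.175, "tz": 0, "spin": 0, "gripper": 1},
    {"tx": 0.008, "ty": -0.205, "tz": 0, "spin": 0, "gripper": 1},
  ],
)

```text
time_s: 14.55
tcp_pos: [0.4695, 0.0202, 0.2155]
eef_rot: [3.138, 0.006, -3.102]
ft_force: [-0.4, 0.0, -2.5]
opening: 0.58
```

```bash
python3 go.py .465 .007 .10 3.18
```

```text
t 14.55 tcp [0.4695 0.0202 0.2155] yaw -3.102 | tx ty tz [ 0.0057 -0.0135  0.1154] spin 0.001 dist 0.116 F [-0.4  0.  -2.5] open 0.58
```

drive_tool(
  increments=[
    {"tx": 0.006, "ty": -0.013, "tz": 0.03, "spin": 0, "gripper": 1},
    {"tx": 0.006, "ty": -0.013, "tz": 0.07, "spin": 0, "gripper": 1},
    {"tx": 0.006, "ty": -0.013, "tz": 0.1, "spin": 0, "gripper": 1},
    {"tx": 0.006, "ty": -0.013, "tz": 0.12, "spin": 0, "gripper": 1},
    {"tx": 0.006, "ty": -0.013, "tz": 0.12, "spin": 0, "gripper": 1},
  ],
)

```text
time_s: 15.05
tcp_pos: [0.462, 0.0076, 0.0925]
eef_rot: [3.137, -0.0, -3.103]
ft_force: [-0.8, -0.4, -2.6]
opening: 0.573
```

```bash
python3 go.py .465 .007 .072 3.18
```

```text
t 15.05 tcp [0.462  0.0076 0.0925] yaw -3.103 | tx ty tz [-0.003  -0.0009  0.0205] spin 0.001 dist 0.021 F [-0.8 -0.4 -2.6] open 0.573
```

drive_tool(
  increments=[
    {"tx": -0.003, "ty": -0.001, "tz": 0.006, "spin": 0, "gripper": 1},
    {"tx": -0.003, "ty": -0.001, "tz": 0.013, "spin": 0, "gripper": 1},
    {"tx": -0.003, "ty": -0.001, "tz": 0.018, "spin": 0, "gripper": 1},
    {"tx": -0.003, "ty": -0.001, "tz": 0.021, "spin": 0, "gripper": 1},
    {"tx": -0.003, "ty": -0.001, "tz": 0.021, "spin": 0, "gripper": 1},
  ],
)

```text
time_s: 15.55
tcp_pos: [0.4664, 0.0072, 0.0753]
eef_rot: [3.137, 0.002, -3.102]
ft_force: [-16.8, 4.4, 31.2]
opening: 0.573
```

```bash
python3 go.py .465 .007 .072 3.18
```

```text
t 15.55 tcp [0.4664 0.0072 0.0753] yaw -3.102 | tx ty tz [ 0.0014 -0.0002  0.0033] spin 0.001 dist 0.004 F [-16.8   4.4  31.2] open 0.573
```

Run:
```python
from h import *
a=Cam('side');b=Cam('scene')
cv2.imwrite('pics/c6.png',np.hstack([cv2.resize(a.img[200:330,190:330],None,fx=2.8,fy=2.8,interpolation=cv2.INTER_CUBIC),cv2.resize(b.img[130:260,185:325],None,fx=2.8,fy=2.8,interpolation=cv2.INTER_CUBIC)]))
s,T=pose();print(s['ft_force'],s['tcp_pos'],s['moment'])
```

```text
[-17.8933275    2.90541294  29.61189552] [0.46642821 0.00728831 0.07532853] [0.77687884 2.20877554 0.22825113]
```

View pics/c6.png

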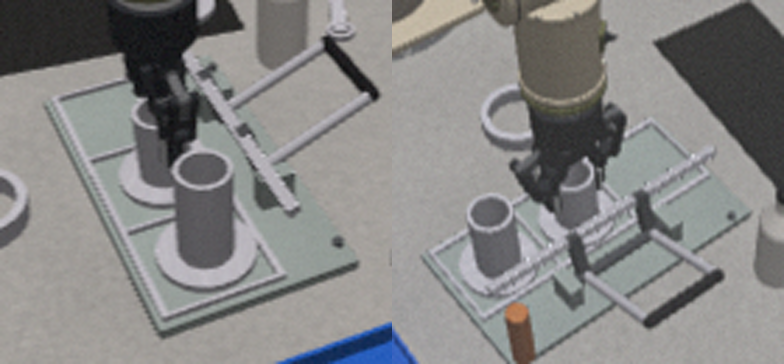

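drive_tool(
  increments=[
    {"tx": 0.002, "ty": 0, "tz": -0.006, "spin": 0, "gripper": 1},
    {"tx": 0.005, "ty": 0, "tz": -0.006, "spin": 0, "gripper": 1},
    {"tx": 0.005, "ty": 0, "tz": -0.003, "spin": 0, "gripper": 1},
    {"tx": 0.005, "ty": 0, "tz": 0.001, "spin": 0, "gripper": 1},
    {"tx": 0.005, "ty": 0, "tz": 0.003, "spin": 0, "gripper": 1},
  ],
)

```text
time_s: 16.15
tcp_pos: [0.4618, 0.0071, 0.0721]
eef_rot: [3.137, 0.003, -3.102]
ft_force: [-1.0, 0.2, 10.6]
opening: 0.578
```

drive_tool(
  increments=[
    {"tx": 0, "ty": 0, "tz": 0, "spin": 0, "gripper": 1},
  ],
)

```text
time_s: 16.25
tcp_pos: [0.4618, 0.0071, 0.0721]
eef_rot: [3.136, 0.002, -3.102]
ft_force: [-3.0, 0.5, 6.2]
opening: 0.577
```

drive_tool(
  increments=[
    {"tx": 0, "ty": 0, "tz": 0, "spin": 0, "gripper": 0},
    {"tx": 0, "ty": 0, "tz": 0, "spin": 0, "gripper": 0},
    {"tx": 0, "ty": 0, "tz": 0, "spin": 0, "gripper": 0},
    {"tx": 0, "ty": 0, "tz": 0, "spin": 0, "gripper": 0},
    {"tx": 0, "ty": 0, "tz": -0.03, "spin": 0, "gripper": 0},
  ],
)

```text
time_s: 16.75
tcp_pos: [0.4584, 0.0072, 0.0985]
eef_rot: [3.135, -0.006, -3.102]
ft_force: [0.7, 0.2, -0.9]
opening: 1.0
```

drive_tool(
  increments=[
    {"tx": 0, "ty": 0, "tz": -0.05, "spin": 0, "gripper": 0},
    {"tx": 0, "ty": 0, "tz": -0.1, "spin": 0, "gripper": 0},
    {"tx": 0, "ty": 0, "tz": -0.14, "spin": 0, "gripper": 0},
    {"tx": 0, "ty": 0, "tz": -0.18, "spin": 0, "gripper": 0},
    {"tx": 0, "ty": 0, "tz": -0.18, "spin": 0, "gripper": 0},
  ],
)

```text
time_s: 17.25
tcp_pos: [0.4623, 0.0058, 0.2855]
eef_rot: [3.137, 0.005, -3.102]
ft_force: [-0.1, 0.8, 0.9]
opening: 1.0
```

drive_tool(
  increments=[
    {"tx": 0, "ty": 0, "tz": 0, "spin": 0, "gripper": 0},
  ],
)

```text
time_s: 17.35
tcp_pos: [0.4625, 0.0058, 0.2857]
eef_rot: [3.137, 0.006, -3.102]
ft_force: [-0.6, 0.7, -1.4]
opening: 0.999
```

```bash
python3 cups.py w8 .012 cup_tall,cup_mid; python3 go.py .573 .288 .22 3.16
```

```text
17.35 [0.4625 0.0058 0.2857] -3.102179938133335 qv 0.05371330253096722
cup_tall 0.86 [188. 159.] [ 0.4655 -0.0956]
cup_tall 0.51 [277. 157.] [0.4597 0.0037]
cup_tall_rim 0.64 [159. 191.] [ 0.4715 -0.0969]
cup_mid 0.78 [276. 158.] [0.4599 0.003 ]
cup_mid_rim 0.69 [282. 182.] [0.4653 0.0083]
cup_mid_rim 0.52 [  6. 165.] [ 0.4591 -0.2373]
t 17.6 tcp [0.4617 0.0059 0.2839] yaw -3.102 | tx ty tz [-0.1222  0.2772  0.0656] spin 0.021 dist 0.31 F [-0.6 -0.5 -0.6] open 1.002
```

View pics/w8.png

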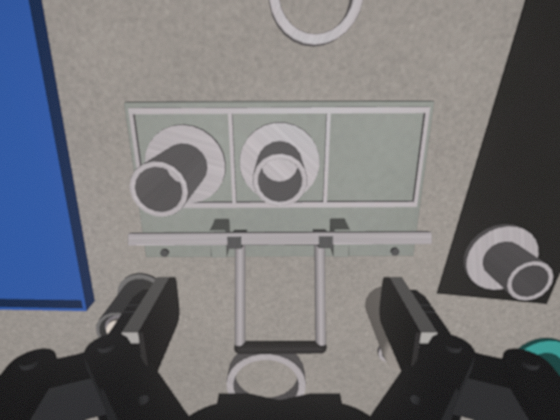

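Run:
```python
import cv2
a=cv2.imread('pics/w8.png')[95:225,120:340]; cv2.imwrite('pics/c7.png',cv2.resize(a,None,fx=3.5,fy=3.5,interpolation=cv2.INTER_CUBIC))
```

```text
(no output)
```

View pics/c7.png

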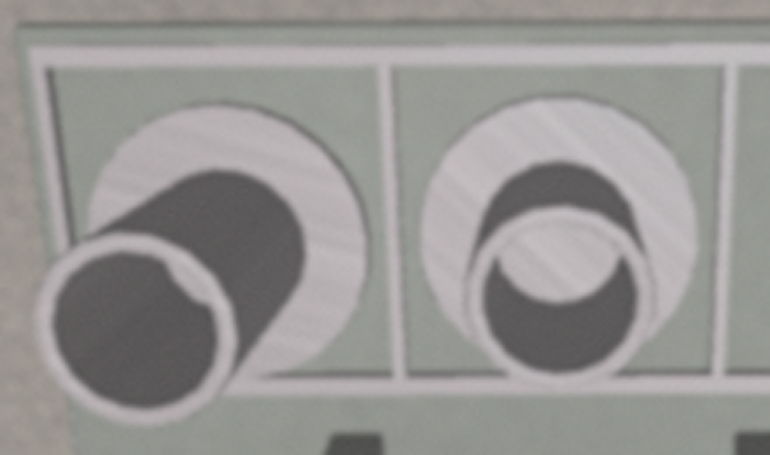

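The tall cup's flange is touching the back rib of bay0, at crop row 376 with no gap. I'll regrasp it and shift it forward 4–5 mm so the clamp bar can't catch the body.

```bash
python3 go.py .469 -.0965 .20 3.18
```

```text
t 17.6 tcp [0.4617 0.0059 0.2839] yaw -3.102 | tx ty tz [-0.0031 -0.103   0.0834] spin 0.001 dist 0.133 F [-0.6 -0.5 -0.6] open 1.002
```

drive_tool(
  increments=[
    {"tx": -0.002, "ty": -0.05, "tz": 0, "spin": 0, "gripper": 0},
    {"tx": -0.003, "ty": -0.1, "tz": 0, "spin": 0, "gripper": 0},
    {"tx": -0.003, "ty": -0.103, "tz": 0.04, "spin": 0, "gripper": 0},
    {"tx": -0.003, "ty": -0.103, "tz": 0.08, "spin": 0, "gripper": 0},
    {"tx": -0.003, "ty": -0.103, "tz": 0.11, "spin": 0, "gripper": 0},
  ],
)

```text
time_s: 18.1
tcp_pos: [0.4673, -0.0965, 0.1696]
eef_rot: [3.135, -0.001, -3.104]
ft_force: [0.2, -0.3, 0.2]
opening: 0.999
```

```bash
python3 go.py .469 -.0965 .088 3.18
```

```text
t 18.1 tcp [ 0.4673 -0.0965  0.1696] yaw -3.104 | tx ty tz [-0.0018 -0.0006  0.0816] spin -0.0 dist 0.082 F [ 0.2 -0.3  0.2] open 0.999
```

drive_tool(
  increments=[
    {"tx": -0.001, "ty": 0, "tz": 0.04, "spin": 0, "gripper": 0},
    {"tx": -0.001, "ty": 0, "tz": 0.08, "spin": 0, "gripper": 0},
    {"tx": -0.001, "ty": 0, "tz": 0.081, "spin": 0, "gripper": 0.2},
    {"tx": -0.001, "ty": 0, "tz": 0.081, "spin": 0, "gripper": 1},
    {"tx": -0.001, "ty": 0, "tz": 0.081, "spin": 0, "gripper": 1},
  ],
)

```text
time_s: 18.6
tcp_pos: [0.4693, -0.0964, 0.0908]
eef_rot: [3.136, 0.001, -3.103]
ft_force: [-2.4, -0.3, -4.9]
opening: 0.565
```

drive_tool(
  increments=[
    {"tx": 0, "ty": 0, "tz": 0, "spin": 0, "gripper": 1},
    {"tx": 0, "ty": 0, "tz": 0, "spin": 0, "gripper": 1},
    {"tx": 0, "ty": 0, "tz": 0, "spin": 0, "gripper": 1},
    {"tx": 0.001, "ty": 0, "tz": -0.004, "spin": 0, "gripper": 1},
    {"tx": 0.004, "ty": 0, "tz": -0.005, "spin": 0, "gripper": 1},
  ],
)

```text
time_s: 19.1
tcp_pos: [0.4665, -0.0968, 0.097]
eef_rot: [3.137, 0.004, -3.103]
ft_force: [-0.4, 0.8, -3.6]
opening: 0.571
```

```bash
python3 go.py .465 -.0965 .088 3.18
```

```text
t 19.1 tcp [ 0.4665 -0.0968  0.097 ] yaw -3.103 | tx ty tz [0.0015 0.0003 0.009 ] spin -0.0 dist 0.009 F [-0.4  0.8 -3.6] open 0.571
```

drive_tool(
  increments=[
    {"tx": 0.002, "ty": 0, "tz": 0.002, "spin": 0, "gripper": 1},
    {"tx": 0.002, "ty": 0, "tz": 0.005, "spin": 0, "gripper": 1},
    {"tx": 0.002, "ty": 0, "tz": 0.006, "spin": 0, "gripper": 1},
    {"tx": 0.002, "ty": 0, "tz": 0.007, "spin": 0, "gripper": 1},
  ],
)

```text
time_s: 19.5
tcp_pos: [0.4646, -0.0968, 0.0904]
eef_rot: [3.137, 0.004, -3.103]
ft_force: [-6.5, 2.6, 11.8]
opening: 0.568
```

drive_tool(
  increments=[
    {"tx": 0, "ty": 0, "tz": 0, "spin": 0, "gripper": 0},
    {"tx": 0, "ty": 0, "tz": 0, "spin": 0, "gripper": 0},
    {"tx": 0, "ty": 0, "tz": 0, "spin": 0, "gripper": 0},
    {"tx": 0, "ty": 0, "tz": 0, "spin": 0, "gripper": 0},
    {"tx": 0, "ty": 0, "tz": -0.03, "spin": 0, "gripper": 0},
  ],
)

```text
time_s: 20.0
tcp_pos: [0.4615, -0.0959, 0.1167]
eef_rot: [3.134, -0.004, -3.103]
ft_force: [0.1, 0.6, 0.2]
opening: 0.999
```

drive_tool(
  increments=[
    {"tx": 0, "ty": 0, "tz": -0.05, "spin": 0, "gripper": 0},
    {"tx": 0, "ty": 0, "tz": -0.1, "spin": 0, "gripper": 0},
    {"tx": 0, "ty": 0, "tz": -0.15, "spin": 0, "gripper": 0},
    {"tx": 0, "ty": 0.04, "tz": -0.18, "spin": 0, "gripper": 0},
    {"tx": 0, "ty": 0.08, "tz": -0.18, "spin": 0, "gripper": 0},
  ],
)

```text
time_s: 20.5
tcp_pos: [0.4614, -0.0176, 0.3037]
eef_rot: [3.136, 0.006, -3.106]
ft_force: [1.4, 0.1, -0.8]
opening: 0.998
```

drive_tool(
  increments=[
    {"tx": 0, "ty": 0, "tz": 0, "spin": 0, "gripper": 0},
  ],
)

```text
time_s: 20.6
tcp_pos: [0.4615, -0.0142, 0.3047]
eef_rot: [3.134, 0.008, -3.103]
ft_force: [0.2, 0.1, -0.4]
opening: 1.006
```

```bash
python3 - <<'E'
from h import *
a=Cam('wrist').img[95:225,140:360]; cv2.imwrite('pics/c8.png',cv2.resize(a,None,fx=3.5,fy=3.5,interpolation=cv2.INTER_CUBIC))
E
python3 go.py .573 .288 .22 3.16
```

```text
t 20.65 tcp [ 0.462  -0.016   0.3054] yaw -3.103 | tx ty tz [-0.1217  0.299   0.0882] spin 0.02 dist 0.335 F [-0.1 -0.5  1.9] open 1.0
```

View pics/c8.png

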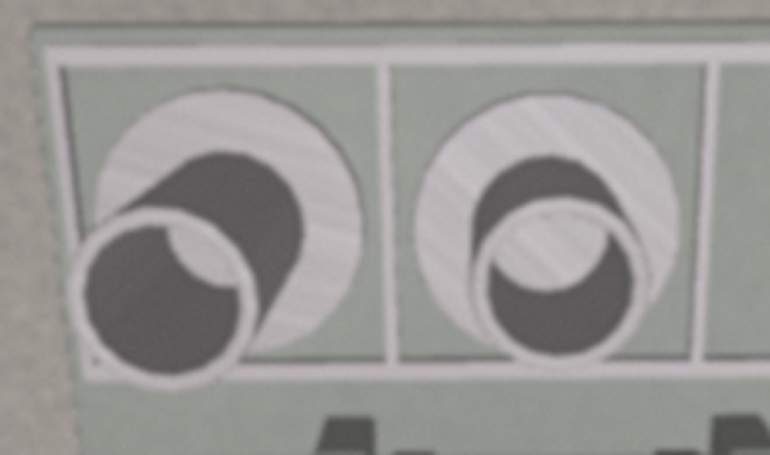

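The tall cup now has a clear gap to the back rib, and both cups sit inside their bays. Now the short cup.

drive_tool(
  increments=[
    {"tx": -0.122, "ty": 0.3, "tz": 0.06, "spin": 0.02, "gripper": 0},
    {"tx": -0.122, "ty": 0.3, "tz": 0.06, "spin": 0.02, "gripper": 0},
    {"tx": -0.122, "ty": 0.3, "tz": 0.06, "spin": 0.02, "gripper": 0},
    {"tx": -0.122, "ty": 0.3, "tz": 0.06, "spin": 0.02, "gripper": 0},
    {"tx": -0.122, "ty": 0.3, "tz": 0.06, "spin": 0.02, "gripper": 0},
  ],
)

```text
time_s: 21.15
tcp_pos: [0.5464, 0.2148, 0.2605]
eef_rot: [3.137, 0.009, -3.124]
ft_force: [0.7, -0.4, -0.2]
opening: 0.999
```

```bash
python3 go.py .573 .288 .22 3.16
```

```text
t 21.15 tcp [0.5464 0.2148 0.2605] yaw -3.124 | tx ty tz [-0.0275  0.0725  0.0411] spin -0.001 dist 0.088 F [ 0.7 -0.4 -0.2] open 0.999
```

drive_tool(
  increments=[
    {"tx": -0.027, "ty": 0.072, "tz": 0.04, "spin": 0, "gripper": 0},
    {"tx": -0.027, "ty": 0.072, "tz": 0.04, "spin": 0, "gripper": 0},
    {"tx": -0.027, "ty": 0.072, "tz": 0.04, "spin": 0, "gripper": 0},
    {"tx": -0.027, "ty": 0.072, "tz": 0.04, "spin": 0, "gripper": 0},
    {"tx": -0.027, "ty": 0.072, "tz": 0.04, "spin": 0, "gripper": 0},
  ],
)

```text
time_s: 21.65
tcp_pos: [0.573, 0.2861, 0.2216]
eef_rot: [3.137, 0.009, -3.125]
ft_force: [0.7, -0.8, 0.3]
opening: 1.001
```

```bash
python3 cups.py w9 .002 cup_short; python3 go.py .573 .288 .049 3.16
```

```text
21.65 [0.573  0.2861 0.2216] -3.1251445940689817 qv 0.02612624567548345
cup_short 0.67 [366. 317.] [0.7416 0.3872]
cup_short 0.58 [281. 170.] [0.5714 0.2883]
cup_short_rim 0.78 [280. 190.] [0.5735 0.2868]
cup_short_rim 0.57 [382. 357.] [0.7428 0.3894]
t 21.8 tcp [0.5732 0.2863 0.2226] yaw -3.126 | tx ty tz [0.002  0.0007 0.1736] spin -0.002 dist 0.174 F [-0.1 -0.   0.8] open 0.999
```

View pics/w9.png

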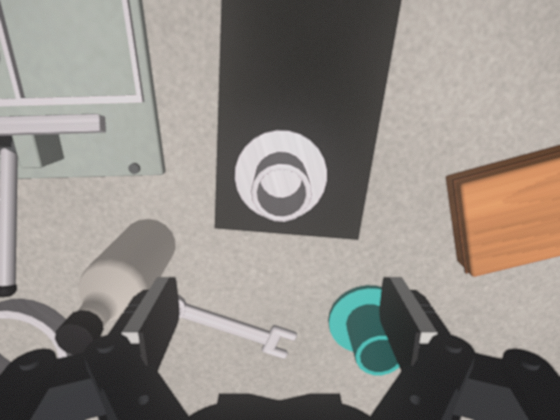

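The short cup is centred: flange (281,173), rim (281,193). The turquoise one at (370,330) stays out. Grasping.

drive_tool(
  increments=[
    {"tx": 0.001, "ty": 0.001, "tz": 0.05, "spin": 0, "gripper": 0},
    {"tx": 0.001, "ty": 0.001, "tz": 0.1, "spin": 0, "gripper": 0},
    {"tx": 0.001, "ty": 0.001, "tz": 0.145, "spin": 0, "gripper": 0},
    {"tx": 0.001, "ty": 0.001, "tz": 0.172, "spin": 0, "gripper": 0},
    {"tx": 0.001, "ty": 0.001, "tz": 0.172, "spin": 0, "gripper": 0},
  ],
)

```text
time_s: 22.3
tcp_pos: [0.5707, 0.286, 0.0459]
eef_rot: [3.139, 0.003, -3.127]
ft_force: [-0.4, -0.2, -1.0]
opening: 0.998
```

drive_tool(
  increments=[
    {"tx": 0, "ty": 0, "tz": 0, "spin": 0, "gripper": 1},
    {"tx": 0, "ty": 0, "tz": 0, "spin": 0, "gripper": 1},
    {"tx": 0, "ty": 0, "tz": 0, "spin": 0, "gripper": 1},
    {"tx": 0, "ty": 0, "tz": 0, "spin": 0, "gripper": 1},
    {"tx": 0, "ty": 0, "tz": 0, "spin": 0, "gripper": 1},
  ],
)

```text
time_s: 22.8
tcp_pos: [0.5727, 0.2867, 0.0493]
eef_rot: [3.138, 0.008, -3.127]
ft_force: [-1.2, -0.3, 7.3]
opening: 0.578
```

drive_tool(
  increments=[
    {"tx": 0, "ty": 0, "tz": -0.04, "spin": 0, "gripper": 1},
    {"tx": 0, "ty": 0, "tz": -0.08, "spin": 0, "gripper": 1},
    {"tx": 0, "ty": 0, "tz": -0.12, "spin": 0, "gripper": 1},
    {"tx": 0.02, "ty": -0.03, "tz": -0.14, "spin": -0.01, "gripper": 1},
    {"tx": 0.04, "ty": -0.06, "tz": -0.15, "spin": -0.02, "gripper": 1},
  ],
)

```text
time_s: 23.3
tcp_pos: [0.5338, 0.2259, 0.2032]
eef_rot: [3.136, 0.014, -3.105]
ft_force: [0.5, -0.9, -2.3]
opening: 0.581
```

```bash
python3 go.py .457 .1115 .2 3.18
```

```text
t 23.3 tcp [0.5338 0.2259 0.2032] yaw -3.105 | tx ty tz [ 0.081  -0.1115  0.0014] spin -0.002 dist 0.138 F [ 0.5 -0.9 -2.3] open 0.581
```

drive_tool(
  increments=[
    {"tx": 0.025, "ty": -0.035, "tz": 0, "spin": 0, "gripper": 1},
    {"tx": 0.055, "ty": -0.075, "tz": 0, "spin": 0, "gripper": 1},
    {"tx": 0.081, "ty": -0.1115, "tz": 0.01, "spin": 0, "gripper": 1},
    {"tx": 0.081, "ty": -0.1115, "tz": 0.05, "spin": 0, "gripper": 1},
    {"tx": 0.081, "ty": -0.1115, "tz": 0.09, "spin": 0, "gripper": 1},
  ],
)

```text
time_s: 23.8
tcp_pos: [0.4598, 0.1112, 0.1135]
eef_rot: [3.135, 0.022, -3.107]
ft_force: [1.0, -0.0, -2.9]
opening: 0.577
```

```bash
python3 go.py .457 .1115 .0593 3.18
```

```text
t 23.8 tcp [0.4598 0.1112 0.1135] yaw -3.107 | tx ty tz [0.004  0.0001 0.0541] spin -0.004 dist 0.054 F [ 1.  -0.  -2.9] open 0.577
```

drive_tool(
  increments=[
    {"tx": 0.003, "ty": 0, "tz": 0.03, "spin": 0, "gripper": 1},
    {"tx": 0.003, "ty": 0, "tz": 0.045, "spin": 0, "gripper": 1},
    {"tx": 0.003, "ty": 0, "tz": 0.05, "spin": 0, "gripper": 1},
    {"tx": 0.003, "ty": 0, "tz": 0.051, "spin": 0, "gripper": 1},
    {"tx": 0.003, "ty": 0, "tz": 0.051, "spin": 0, "gripper": 1},
  ],
)

```text
time_s: 24.3
tcp_pos: [0.4575, 0.1114, 0.0629]
eef_rot: [3.136, 0.021, -3.107]
ft_force: [-3.6, -0.8, -4.9]
opening: 0.577
```

```bash
python3 go.py .457 .1115 .0593 3.18
```

```text
t 24.3 tcp [0.4575 0.1114 0.0629] yaw -3.107 | tx ty tz [0.0006 0.0001 0.0036] spin -0.004 dist 0.004 F [-3.6 -0.8 -4.9] open 0.577
```

drive_tool(
  increments=[
    {"tx": 0.001, "ty": 0, "tz": 0.002, "spin": 0, "gripper": 1},
    {"tx": 0.001, "ty": 0, "tz": 0.003, "spin": 0, "gripper": 1},
    {"tx": 0.001, "ty": 0, "tz": 0.0035, "spin": 0, "gripper": 1},
  ],
)

```text
time_s: 24.6
tcp_pos: [0.457, 0.1116, 0.0601]
eef_rot: [3.135, 0.022, -3.107]
ft_force: [-4.5, -0.2, -1.5]
opening: 0.577
```

drive_tool(
  increments=[
    {"tx": 0, "ty": 0, "tz": 0.001, "spin": 0, "gripper": 0.8},
    {"tx": 0, "ty": 0, "tz": 0, "spin": 0, "gripper": 0},
    {"tx": 0, "ty": 0, "tz": 0, "spin": 0, "gripper": 0},
    {"tx": 0, "ty": 0, "tz": 0, "spin": 0, "gripper": 0},
    {"tx": 0, "ty": 0, "tz": -0.03, "spin": 0, "gripper": 0},
  ],
)

```text
time_s: 25.1
tcp_pos: [0.4538, 0.111, 0.087]
eef_rot: [3.136, 0.015, -3.107]
ft_force: [-0.3, 0.3, -0.5]
opening: 1.0
```

drive_tool(
  increments=[
    {"tx": 0, "ty": 0, "tz": -0.05, "spin": 0, "gripper": 0},
    {"tx": 0, "ty": 0, "tz": -0.1, "spin": 0, "gripper": 0},
    {"tx": 0, "ty": -0.03, "tz": -0.14, "spin": 0, "gripper": 0},
    {"tx": 0, "ty": -0.07, "tz": -0.17, "spin": 0, "gripper": 0},
    {"tx": 0, "ty": -0.1, "tz": -0.2, "spin": 0, "gripper": 0},
  ],
)

```text
time_s: 25.6
tcp_pos: [0.4546, 0.0083, 0.2889]
eef_rot: [3.137, 0.019, -3.106]
ft_force: [1.6, -1.1, 0.0]
opening: 0.999
```

drive_tool(
  increments=[
    {"tx": 0, "ty": 0, "tz": 0, "spin": 0, "gripper": 0},
    {"tx": 0, "ty": 0, "tz": 0, "spin": 0, "gripper": 0},
  ],
)

```text
time_s: 25.8
tcp_pos: [0.4554, 0.0077, 0.2901]
eef_rot: [3.137, 0.022, -3.108]
ft_force: [-0.5, -0.3, -1.0]
opening: 0.998
```

Run:
```python
from h import *
np.set_printoptions(precision=4,suppress=True)
c=Cam('wrist','w10'); print(c.st['tcp_pos'],c.st['eef_rot'])
for t,z in (('clamp_handle',.08),('clamp_bar',.08),('clamp_hinge',.034)):
    for r in c.spot(t)[:2]: print(t,r['conf'],r['pixel'],c.at(r['pixel'],z))
```

```text
[0.4554 0.0077 0.2901] [ 3.137   0.0218 -3.1081]
clamp_handle 0.64 [369.8, 161.4] [0.4436 0.0924 0.08  ]
clamp_handle 0.58 [280.3, 345.0] [0.6607 0.0162 0.08  ]
clamp_bar 0.85 [280.3, 238.0] [0.5254 0.0115 0.08  ]
clamp_bar 0.66 [279.1, 344.5] [0.66   0.0148 0.08  ]
clamp_hinge 0.62 [280.8, 236.5] [0.5455 0.0131 0.034 ]
```

View pics/w10.png

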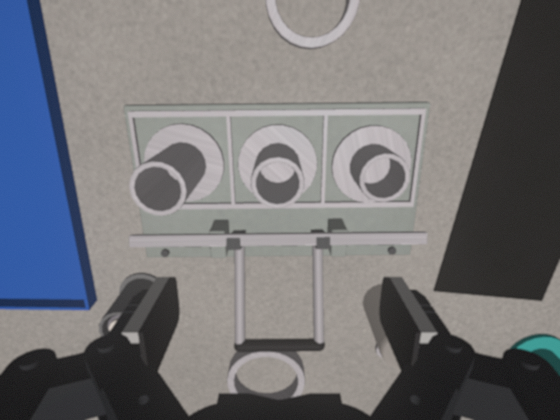

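All three cups are seated: flanges at (183,162), (278,162) and (372,162). The handle bar is at (280,345). I'll turn the jaws across the bar and move above the handle.

```bash
python3 go.py .656 .0155 .2 1.61
```

```text
t 26.0 tcp [0.454  0.0093 0.2873] yaw -3.105 | tx ty tz [-0.2007 -0.0017  0.0905] spin 1.568 dist 0.22 F [ 0.3  0.6 -0. ] open 0.999
```

drive_tool(
  increments=[
    {"tx": -0.2, "ty": -0.002, "tz": 0.06, "spin": 1.568, "gripper": 0},
    {"tx": -0.2, "ty": -0.002, "tz": 0.06, "spin": 1.568, "gripper": 0},
    {"tx": -0.2, "ty": -0.002, "tz": 0.06, "spin": 1.568, "gripper": 0},
    {"tx": -0.2, "ty": -0.002, "tz": 0.06, "spin": 1.568, "gripper": 0},
    {"tx": -0.2, "ty": -0.002, "tz": 0.06, "spin": 1.568, "gripper": 0},
  ],
)

```text
time_s: 26.5
tcp_pos: [0.6556, 0.0165, 0.2216]
eef_rot: [3.133, 0.001, 2.422]
ft_force: [-0.2, -0.5, -0.8]
opening: 0.995
```

```bash
python3 go.py .656 .0155 .2 1.61
```

```text
t 26.5 tcp [0.6556 0.0165 0.2216] yaw 2.422 | tx ty tz [-0.001  -0.0006  0.0216] spin 0.812 dist 0.022 F [-0.2 -0.5 -0.8] open 0.995
```

drive_tool(
  increments=[
    {"tx": 0, "ty": 0, "tz": 0.01, "spin": 0.812, "gripper": 0.4},
    {"tx": 0, "ty": 0, "tz": 0.01, "spin": 0.812, "gripper": 0.4},
    {"tx": 0, "ty": 0, "tz": 0.01, "spin": 0.812, "gripper": 0.4},
    {"tx": 0, "ty": 0, "tz": 0.01, "spin": 0.812, "gripper": 0.4},
    {"tx": 0, "ty": 0, "tz": 0.01, "spin": 0.812, "gripper": 0.4},
  ],
)

```text
time_s: 27.0
tcp_pos: [0.6548, 0.018, 0.2095]
eef_rot: [3.137, -0.006, 1.673]
ft_force: [-0.2, 0.5, 0.5]
opening: 0.602
```

drive_tool(
  increments=[
    {"tx": 0, "ty": 0, "tz": 0, "spin": 0.08, "gripper": 0.4},
    {"tx": 0, "ty": 0, "tz": 0, "spin": 0.08, "gripper": 0.4},
    {"tx": 0, "ty": 0, "tz": 0, "spin": 0.08, "gripper": 0.4},
  ],
)

```text
time_s: 27.3
tcp_pos: [0.6542, 0.0188, 0.2083]
eef_rot: [3.139, -0.006, 1.597]
ft_force: [-0.2, 0.2, 0.0]
opening: 0.6
```

```bash
python3 go.py .656 .0155 .094 1.61
python3 - <<'E'
from h import *
np.set_printoptions(precision=4,suppress=True)
c=Cam('wrist','w11'); print(c.st['tcp_pos'],c.st['eef_rot'])
for t,z in (('clamp_handle',.088),):
    for r in c.spot(t)[:2]: print(t,r['conf'],r['pixel'],c.at(r['pixel'],z))
E
```

```text
t 27.3 tcp [0.6542 0.0188 0.2083] yaw 1.597 | tx ty tz [-0.0041  0.0014  0.1142] spin -0.013 dist 0.114 F [-0.2  0.2  0. ] open 0.6
[0.6542 0.0188 0.2083] [ 3.1393 -0.006   1.5966]
clamp_handle 0.64 [285.7, 212.7] [0.6606 0.0159 0.088 ]
```

View pics/w11.png

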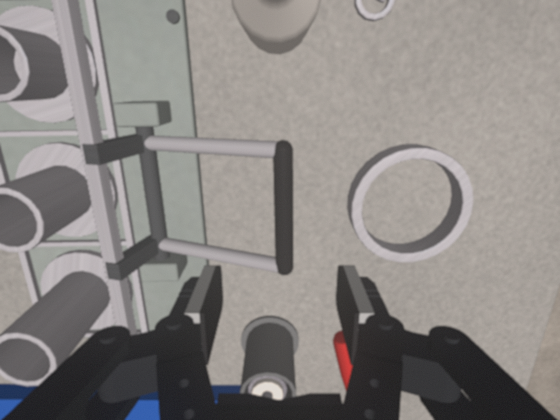

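The handle bar runs along column 284 from (284,145) to (284,272), with its middle at about (.66,.016). I'll descend astride it.

drive_tool(
  increments=[
    {"tx": -0.003, "ty": 0.005, "tz": 0.04, "spin": 0, "gripper": 0.4},
    {"tx": -0.003, "ty": 0.005, "tz": 0.075, "spin": 0, "gripper": 0.4},
    {"tx": -0.003, "ty": 0.005, "tz": 0.1, "spin": 0, "gripper": 0.4},
    {"tx": -0.003, "ty": 0.005, "tz": 0.112, "spin": 0, "gripper": 0.5},
    {"tx": -0.003, "ty": 0.005, "tz": 0.113, "spin": 0, "gripper": 0.7},
  ],
)

```text
time_s: 27.9
tcp_pos: [0.6587, 0.0164, 0.0939]
eef_rot: [-3.141, -0.006, 1.596]
ft_force: [0.3, 0.3, -0.8]
opening: 0.347
```

drive_tool(
  increments=[
    {"tx": 0, "ty": 0, "tz": 0, "spin": 0, "gripper": 0.75},
    {"tx": 0, "ty": 0, "tz": 0, "spin": 0, "gripper": 0.75},
  ],
)

```text
time_s: 28.1
tcp_pos: [0.6598, 0.0163, 0.0958]
eef_rot: [3.139, -0.006, 1.597]
ft_force: [0.3, 0.0, -0.2]
opening: 0.25
```

drive_tool(
  increments=[
    {"tx": 0, "ty": -0.008, "tz": -0.013, "spin": 0, "gripper": 0.75},
    {"tx": 0, "ty": -0.016, "tz": -0.025, "spin": 0, "gripper": 0.75},
    {"tx": 0, "ty": -0.028, "tz": -0.036, "spin": 0, "gripper": 0.75},
    {"tx": 0, "ty": -0.039, "tz": -0.045, "spin": 0, "gripper": 0.75},
    {"tx": 0, "ty": -0.05, "tz": -0.052, "spin": 0, "gripper": 0.75},
  ],
)

```text
time_s: 28.6
tcp_pos: [0.6161, 0.0145, 0.1555]
eef_rot: [3.121, -0.005, 1.597]
ft_force: [14.4, -0.3, 13.8]
opening: 0.251
```

```bash
python3 go.py .525 .0115 .161 1.61
python3 - <<'E'
from h import *
c=Cam('wrist','w12')
E
```

```text
t 28.6 tcp [0.6161 0.0145 0.1555] yaw 1.597 | tx ty tz [-0.0006 -0.091  -0.0074] spin -0.013 dist 0.091 F [14.4 -0.3 13.8] open 0.251
```

View pics/w12.png

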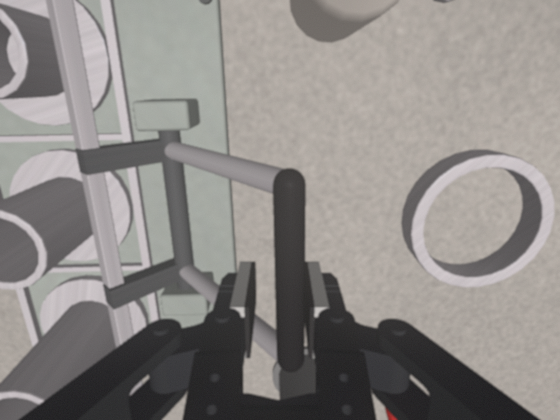

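drive_tool(
  increments=[
    {"tx": 0, "ty": -0.012, "tz": 0, "spin": 0, "gripper": 0.75},
    {"tx": 0, "ty": -0.025, "tz": 0, "spin": 0, "gripper": 0.75},
    {"tx": 0, "ty": -0.038, "tz": -0.001, "spin": 0, "gripper": 0.75},
    {"tx": 0, "ty": -0.052, "tz": -0.003, "spin": 0, "gripper": 0.75},
    {"tx": 0, "ty": -0.066, "tz": -0.004, "spin": 0, "gripper": 0.75},
  ],
)

```text
time_s: 29.15
tcp_pos: [0.5652, 0.0123, 0.1789]
eef_rot: [3.077, -0.002, 1.597]
ft_force: [18.4, 2.6, 62.7]
opening: 0.252
```

```bash
python3 go.py .525 .0115 .161 1.61
```

```text
t 29.15 tcp [0.5652 0.0123 0.1789] yaw 1.597 | tx ty tz [ 0.0002 -0.0412  0.0153] spin -0.013 dist 0.044 F [18.4  2.6 62.7] open 0.252
```

Run:
```python
from h import *
c=Cam('wrist','w13');d=Cam('side','sd3');e=Cam('scene','s3')
s=c.st;print(s['ft_force'],s['moment'],s['tcp_pos'],s['joint_torque'])
cv2.imwrite('pics/c9.png',np.hstack([cv2.resize(d.img[120:320,190:350],None,fx=2.4,fy=2.4,interpolation=cv2.INTER_CUBIC),cv2.resize(e.img[90:290,190:350],None,fx=2.4,fy=2.4,interpolation=cv2.INTER_CUBIC)]))
```

```text
[18.40578314  2.63627981 62.72629987] [ 0.47000865 -4.455182    0.08366073] [0.56516351 0.01231812 0.17894759] [-1.22774284 -8.04191887 -4.61019874 -1.64927367  8.22692603  0.09889318]
```

View pics/w13.png

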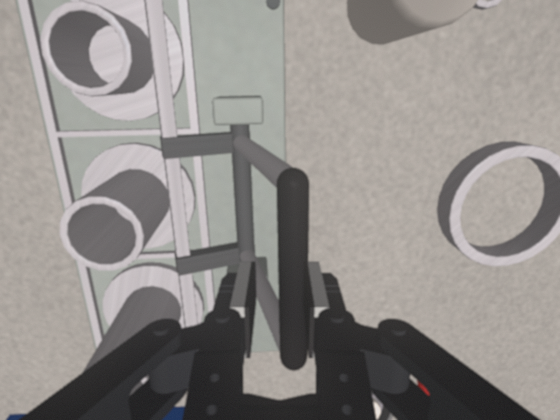

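View pics/c9.png

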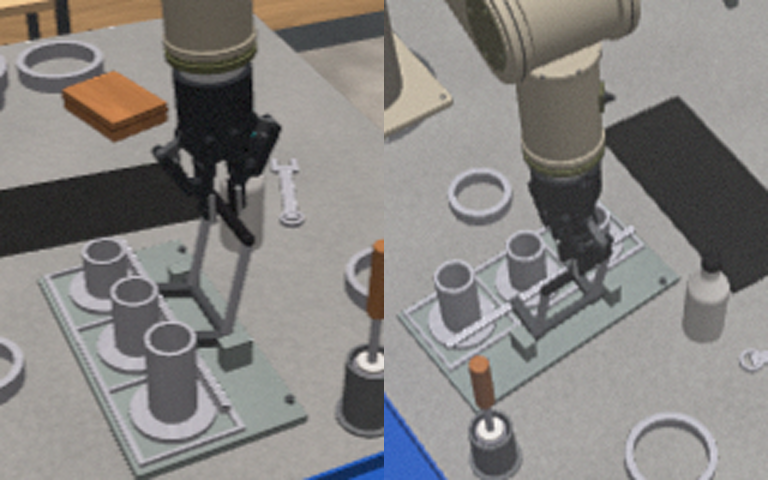

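The back fingertip is riding on top of the handle bar: the 60 N load is upward and acts 12 mm behind the tool axis. I'll back off upwards and straddle the bar again, deeper.

drive_tool(
  increments=[
    {"tx": 0, "ty": 0, "tz": -0.005, "spin": 0, "gripper": 0.75},
    {"tx": 0, "ty": 0, "tz": -0.015, "spin": 0, "gripper": 0.7},
    {"tx": 0, "ty": 0, "tz": -0.03, "spin": 0, "gripper": 0.5},
    {"tx": 0, "ty": 0, "tz": -0.04, "spin": 0, "gripper": 0.4},
    {"tx": 0, "ty": 0, "tz": -0.04, "spin": 0, "gripper": 0.4},
  ],
)

```text
time_s: 29.8
tcp_pos: [0.5599, 0.012, 0.2178]
eef_rot: [3.085, -0.002, 1.597]
ft_force: [0.6, -0.6, 0.2]
opening: 0.597
```

drive_tool(
  increments=[
    {"tx": 0, "ty": 0, "tz": -0.001, "spin": 0, "gripper": 0.4},
    {"tx": 0, "ty": 0, "tz": -0.001, "spin": 0, "gripper": 0.4},
  ],
)

```text
time_s: 30.0
tcp_pos: [0.5595, 0.012, 0.218]
eef_rot: [3.086, -0.002, 1.597]
ft_force: [-0.5, -0.6, 0.4]
opening: 0.6
```

Run:
```python
from h import *
np.set_printoptions(precision=4,suppress=True)
c=Cam('wrist','w14');d=Cam('side','sd4');e=Cam('scene','s4')
s=c.st;print(s['time_s'],s['ft_force'],s['tcp_pos'],s['eef_rot'])
cv2.imwrite('pics/c10.png',np.hstack([cv2.resize(d.img[120:320,190:350],None,fx=2.4,fy=2.4,interpolation=cv2.INTER_CUBIC),cv2.resize(e.img[90:290,190:350],None,fx=2.4,fy=2.4,interpolation=cv2.INTER_CUBIC)]))
for t in['clamp_handle','clamp_bar']:
    for k in (c,d,e): print(t,k.n,[(round(r['conf'],2),np.round(r['pixel']),k.at(r['pixel'],.153 if t=='clamp_handle' else .04)) for r in k.spot(t)[:2]])
```

```text
30.0 [-0.4878 -0.5805  0.3585] [0.5595 0.012  0.218 ] [ 3.0862 -0.0019  1.5974]
clamp_handle wrist [(0.73, array([282., 244.]), array([0.566 , 0.0102, 0.153 ])), (0.56, array([123.,  54.]), array([0.4895, 0.1067, 0.153 ]))]
clamp_handle side [(0.88, array([278., 211.]), array([0.5564, 0.0179, 0.153 ]))]
clamp_handle scene [(0.74, array([270., 202.]), array([0.5715, 0.0094, 0.153 ]))]
clamp_bar wrist [(0.85, array([196., 190.]), array([0.4991, 0.0077, 0.04  ])), (0.44, array([135., 212.]), array([ 0.4467, -0.0122,  0.04  ]))]
clamp_bar side [(0.62, array([390., 300.]), array([ 0.7189, -0.2572,  0.04  ])), (0.6, array([258., 250.]), array([0.5007, 0.0189, 0.04  ]))]
clamp_bar scene [(0.65, array([253., 208.]), array([0.489 , 0.0034, 0.04  ]))]
```

View pics/w14.png

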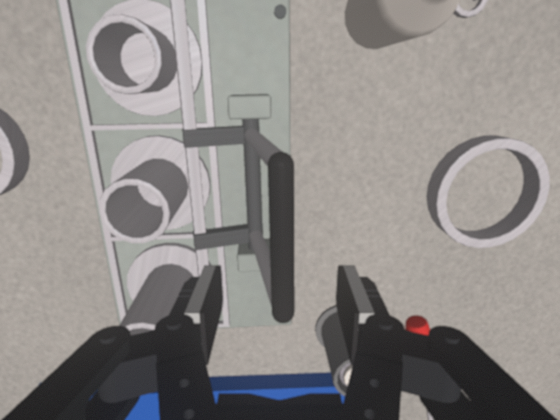

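View pics/c10.png

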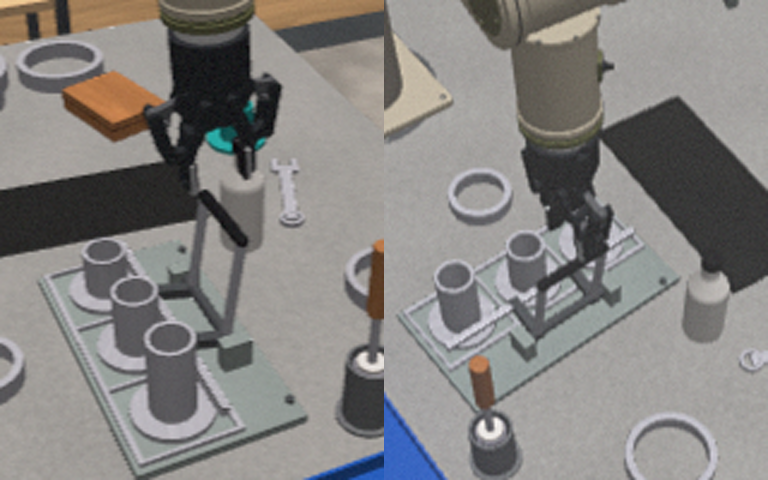

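drive_tool(
  increments=[
    {"tx": 0, "ty": 0, "tz": 0.03, "spin": 0, "gripper": 0.4},
    {"tx": 0, "ty": 0.002, "tz": 0.055, "spin": 0, "gripper": 0.4},
    {"tx": 0, "ty": 0.002, "tz": 0.068, "spin": 0, "gripper": 0.4},
    {"tx": 0, "ty": 0.002, "tz": 0.068, "spin": 0, "gripper": 0.7},
    {"tx": 0, "ty": 0.002, "tz": 0.068, "spin": 0, "gripper": 0.75},
  ],
)

```text
time_s: 30.95
tcp_pos: [0.5659, 0.0123, 0.1515]
eef_rot: [3.085, -0.002, 1.597]
ft_force: [0.0, 0.5, 0.4]
opening: 0.271
```

drive_tool(
  increments=[
    {"tx": 0, "ty": 0, "tz": 0, "spin": 0, "gripper": 0.75},
  ],
)

```text
time_s: 31.05
tcp_pos: [0.5668, 0.0122, 0.1532]
eef_rot: [3.082, -0.002, 1.597]
ft_force: [0.2, -0.7, 0.8]
opening: 0.252
```

drive_tool(
  increments=[
    {"tx": 0, "ty": -0.01, "tz": 0, "spin": 0, "gripper": 0.75},
    {"tx": 0, "ty": -0.018, "tz": -0.001, "spin": 0, "gripper": 0.75},
    {"tx": 0, "ty": -0.025, "tz": -0.001, "spin": 0, "gripper": 0.75},
  ],
)

```text
time_s: 31.35
tcp_pos: [0.5416, 0.0115, 0.1538]
eef_rot: [3.08, -0.001, 1.597]
ft_force: [1.4, 0.5, -0.3]
opening: 0.249
```

drive_tool(
  increments=[
    {"tx": 0, "ty": -0.006, "tz": 0, "spin": 0, "gripper": 0.75},
    {"tx": 0, "ty": -0.012, "tz": 0, "spin": 0, "gripper": 0.75},
    {"tx": 0, "ty": -0.015, "tz": 0, "spin": 0, "gripper": 0.75},
  ],
)

```text
time_s: 31.65
tcp_pos: [0.5292, 0.0111, 0.1539]
eef_rot: [3.072, -0.001, 1.597]
ft_force: [32.1, 1.8, -17.2]
opening: 0.251
```

Run:
```python
from h import *
np.set_printoptions(precision=4,suppress=True)
c=Cam('wrist','w15')
s=c.st;print(s['time_s'],s['ft_force'],s['tcp_pos'],s['eef_rot'])
```

```text
31.65 [ 32.0952   1.7966 -17.1835] [0.5292 0.0111 0.1539] [ 3.0721 -0.0013  1.5973]
```

View pics/w15.png

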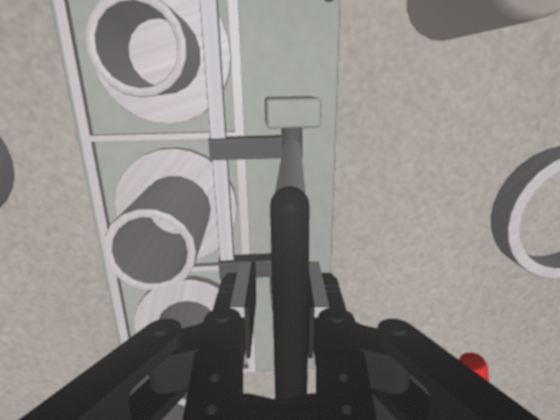

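drive_tool(
  increments=[
    {"tx": 0, "ty": 0.002, "tz": 0, "spin": 0, "gripper": 0.6},
    {"tx": 0, "ty": 0.004, "tz": 0, "spin": 0, "gripper": 0.4},
    {"tx": 0, "ty": 0.003, "tz": -0.03, "spin": 0, "gripper": 0.4},
    {"tx": 0, "ty": 0.003, "tz": -0.07, "spin": 0, "gripper": 0.4},
    {"tx": 0, "ty": 0.003, "tz": -0.11, "spin": 0, "gripper": 0.4},
  ],
)

```text
time_s: 32.2
tcp_pos: [0.5235, 0.0109, 0.264]
eef_rot: [3.075, -0.002, 1.597]
ft_force: [0.3, -0.1, 0.2]
opening: 0.599
```

Run:
```python
from h import *
np.set_printoptions(precision=4,suppress=True)
d=Cam('side','sd5');e=Cam('scene','s5');c=Cam('wrist','w16')
s=c.st;print(s['time_s'],s['ft_force'],s['tcp_pos'],s['eef_rot'])
cv2.imwrite('pics/c11.png',np.hstack([cv2.resize(d.img[180:320,190:350],None,fx=2.4,fy=2.4,interpolation=cv2.INTER_CUBIC),cv2.resize(e.img[130:270,190:350],None,fx=2.4,fy=2.4,interpolation=cv2.INTER_CUBIC)]))
for t in['clamp_handle','clamp_bar','brush','pot']:
    a=[k.spot(t)[:2] for k in (d,e)]
    for i in a[0]:
        for j in a[1]:
            X,er=tri(d.ray(i['pixel']),e.ray(j['pixel']))
            if max(er)<.012: print(t,round(i['conf'],2),round(j['conf'],2),X,max(er))
```

```text
32.3 [ 0.3436 -0.6251  0.5984] [0.5271 0.0107 0.2708] [ 3.0619 -0.0002  1.5974]
clamp_handle 0.89 0.94 [0.5294 0.0089 0.1555] 0.0053749062021708855
clamp_bar 0.64 0.62 [ 0.4996 -0.001   0.0409] 0.0014839668346201876
pot 0.55 0.78 [ 0.6481 -0.1678 -0.0048] 0.0023103183633012853
```

View pics/c11.png

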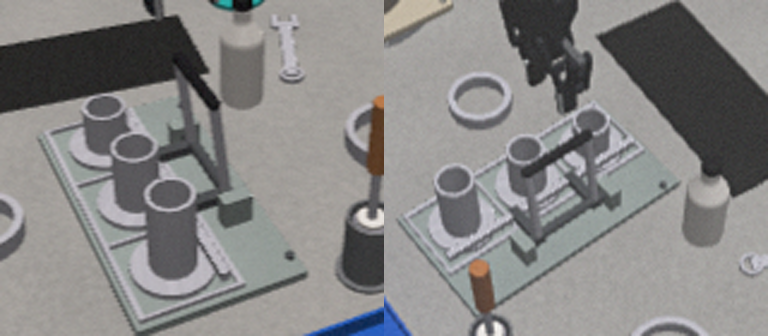

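View pics/w16.png

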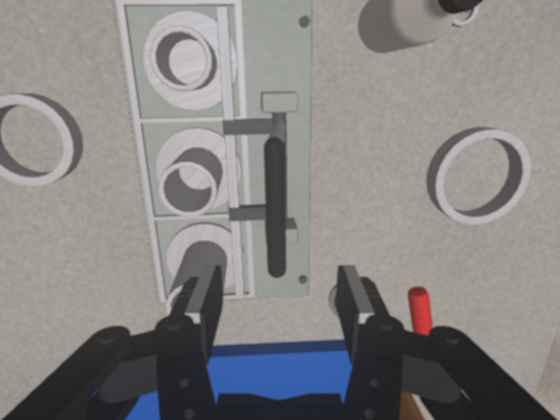

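The clamp is shut: handle upright at (.530, z .156), bar lying on all three flanges. Next I measure the brush's position and lean.

Run:
```python
import cv2,numpy as np
d=cv2.imread('pics/sd5.png');e=cv2.imread('pics/s5.png')
cv2.imwrite('pics/c12.png',np.hstack([cv2.resize(d[215:305,315:380],None,fx=6,fy=6,interpolation=cv2.INTER_CUBIC),cv2.resize(e[225:315,205:265],None,fx=6,fy=6,interpolation=cv2.INTER_CUBIC)]))
```

```text
(no output)
```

View pics/c12.png

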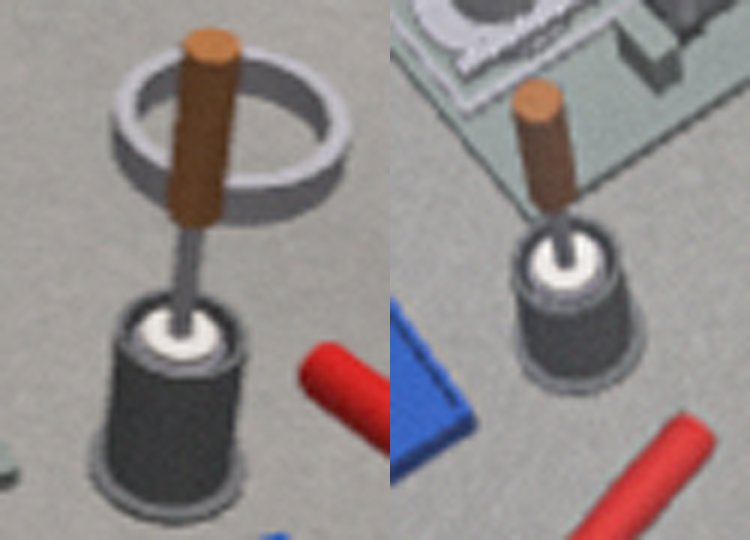

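```bash
python3 - <<'E'
from h import *
np.set_printoptions(precision=4,suppress=True)
d=Cam('side');e=Cam('scene')
for n,a,b in [('top',(350.3,222.7),(229.7,241.7)),('hb',(347.5,250.3),(231.8,258.8)),('rim',(345,270.5),(234.3,268.7))]: print(n,*tri(d.ray(a),e.ray(b)))
E
python3 go.py .65 -.165 .27 3.14
```

```text
top [ 0.6502 -0.1655  0.2143] [0.00038115945164257447, 0.0003811594516425649]
hb [ 0.6516 -0.1677  0.1365] [0.0022838469318868034, 0.0022838469318868706]
rim [ 0.6506 -0.1661  0.0751] [0.0006352967348421209, 0.000635296734842158]
t 32.85 tcp [0.5245 0.0109 0.2632] yaw 1.597 | tx ty tz [-0.1792  0.121   0.0014] spin -1.543 dist 0.216 F [ 0.1  0.1 -1.6] open 0.606
```

The brush stands upright at about (.650, -.166): top at z .214, pot rim centre at the same point. Moving above it.

drive_tool(
  increments=[
    {"tx": -0.18, "ty": 0.121, "tz": -0.008, "spin": -1.543, "gripper": 0.1},
    {"tx": -0.18, "ty": 0.121, "tz": -0.008, "spin": -1.543, "gripper": 0.1},
    {"tx": -0.18, "ty": 0.121, "tz": -0.008, "spin": -1.543, "gripper": 0.1},
    {"tx": -0.18, "ty": 0.121, "tz": -0.008, "spin": -1.543, "gripper": 0.1},
    {"tx": -0.18, "ty": 0.121, "tz": -0.008, "spin": -1.543, "gripper": 0.1},
  ],
)

```text
time_s: 33.35
tcp_pos: [0.6507, -0.17, 0.2783]
eef_rot: [3.091, 0.047, 2.348]
ft_force: [0.6, 0.4, 0.0]
opening: 0.904
```

```bash
python3 go.py .65 -.166 .27 3.14; python3 -c "
from h import *
print(pose()[0]['eef_rot'])"
```

```text
t 33.35 tcp [ 0.6507 -0.17    0.2783] yaw 2.348 | tx ty tz [0.0037 0.0019 0.0083] spin -0.792 dist 0.009 F [0.6 0.4 0. ] open 0.904
[3.09055164 0.04692725 2.34762168]
```

drive_tool(
  increments=[
    {"tx": 0.003, "ty": 0.002, "tz": 0.005, "spin": -0.792, "gripper": 0.1},
    {"tx": 0.003, "ty": 0.002, "tz": 0.005, "spin": -0.792, "gripper": 0.1},
    {"tx": 0.003, "ty": 0.002, "tz": 0.005, "spin": -0.792, "gripper": 0.1},
    {"tx": 0.003, "ty": 0.002, "tz": 0.005, "spin": -0.792, "gripper": 0.1},
    {"tx": 0.003, "ty": 0.002, "tz": 0.005, "spin": -0.792, "gripper": 0.1},
  ],
)

```text
time_s: 33.85
tcp_pos: [0.6502, -0.1665, 0.2728]
eef_rot: [3.136, 0.068, 3.101]
ft_force: [0.1, 0.9, 1.3]
opening: 0.902
```

drive_tool(
  increments=[
    {"tx": 0, "ty": 0, "tz": 0, "spin": -0.04, "gripper": 0.1},
    {"tx": 0, "ty": 0, "tz": 0, "spin": -0.04, "gripper": 0.1},
  ],
)

```text
time_s: 34.05
tcp_pos: [0.6501, -0.1665, 0.2723]
eef_rot: [3.139, 0.068, -3.141]
ft_force: [-0.1, -0.2, 0.5]
opening: 0.901
```

```bash
python3 go.py .65 -.166 .181 3.14; python3 -c "
from h import *
c=Cam('wrist','w17');print(c.st['eef_rot'])
print([(r['conf'],r['pixel'],c.at(r['pixel'],.005)) for r in c.spot('brush')[:2]])
print(c.proj([[.65,-.166,.215],[.65,-.166,.135],[.65,-.166,.075]]))"
```

```text
t 34.05 tcp [ 0.6501 -0.1665  0.2723] yaw -3.141 | tx ty tz [0.0063 0.0002 0.0911] spin 0.002 dist 0.091 F [-0.1 -0.2  0.5] open 0.901
[ 3.13874625  0.06786051 -3.1412224 ]
[(0.62, [281.0, 145.7], array([ 0.64953049, -0.16444931,  0.005     ])), (0.28, [474.5, 42.5], array([0.54802883, 0.02302553, 0.005     ]))]
[[280.89934656 238.73871044]
 [280.16160035 187.52365472]
 [279.83099961 164.57303113]]
```

View pics/w17.png

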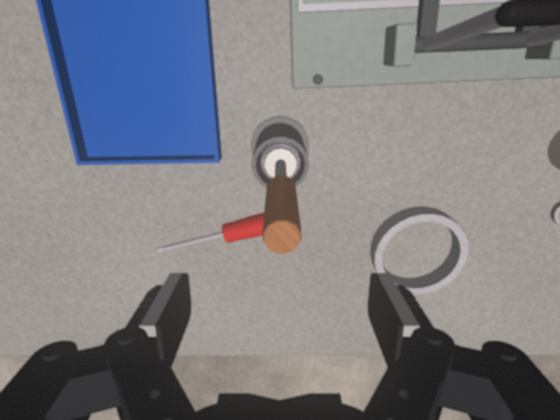

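The brush handle top shows at (282,237), matching the prediction of (281,239). Descending on it.

drive_tool(
  increments=[
    {"tx": 0.002, "ty": 0, "tz": 0.035, "spin": 0, "gripper": 0.1},
    {"tx": 0.005, "ty": 0, "tz": 0.07, "spin": 0, "gripper": 0.1},
    {"tx": 0.006, "ty": 0, "tz": 0.088, "spin": 0, "gripper": 0.1},
    {"tx": 0.006, "ty": 0, "tz": 0.09, "spin": 0, "gripper": 0.3},
    {"tx": 0.006, "ty": 0, "tz": 0.09, "spin": 0, "gripper": 0.5},
  ],
)

```text
time_s: 34.65
tcp_pos: [0.6502, -0.1661, 0.1823]
eef_rot: [3.138, 0.067, 3.139]
ft_force: [0.1, 0.8, -0.3]
opening: 0.573
```

drive_tool(
  increments=[
    {"tx": 0, "ty": 0, "tz": 0, "spin": 0, "gripper": 1},
    {"tx": 0, "ty": 0, "tz": 0, "spin": 0, "gripper": 1},
    {"tx": 0, "ty": 0, "tz": 0, "spin": 0, "gripper": 1},
    {"tx": 0, "ty": 0, "tz": 0, "spin": 0, "gripper": 1},
  ],
)

```text
time_s: 35.05
tcp_pos: [0.6515, -0.1664, 0.1848]
eef_rot: [3.139, 0.071, 3.139]
ft_force: [-1.0, 1.0, 6.3]
opening: 0.242
```

```bash
python3 go.py .65 -.166 .31 3.14
```

```text
t 35.05 tcp [ 0.6515 -0.1664  0.1848] yaw 3.139 | tx ty tz [-0.0074  0.0007 -0.125 ] spin -0.001 dist 0.125 F [-1.   1.   6.3] open 0.242
```

drive_tool(
  increments=[
    {"tx": -0.002, "ty": 0, "tz": -0.03, "spin": 0, "gripper": 1},
    {"tx": -0.004, "ty": 0, "tz": -0.07, "spin": 0, "gripper": 1},
    {"tx": -0.006, "ty": 0, "tz": -0.11, "spin": 0, "gripper": 1},
    {"tx": -0.008, "ty": 0, "tz": -0.14, "spin": 0, "gripper": 1},
    {"tx": -0.008, "ty": 0, "tz": -0.14, "spin": 0, "gripper": 1},
  ],
)

```text
time_s: 35.55
tcp_pos: [0.6515, -0.1675, 0.3327]
eef_rot: [-3.14, 0.081, 3.139]
ft_force: [0.8, -0.6, -1.2]
opening: 0.242
```

```bash
python3 go.py .465 -.097 .33 3.14
python3 - <<'E'
from h import *
np.set_printoptions(precision=4,suppress=True)
d=Cam('side','sd6');e=Cam('scene','s6')
for t,z in(('cup_tall_rim',.112),('cup_mid_rim',.092),('cup_short_rim',.072)):
    for k in(d,e):
        for r in k.spot(t)[:3]:
            X=k.at(r['pixel'],z)
            if .42<X[0]<.5 and abs(X[1])<.16: print(t,k.n,round(r['conf'],2),np.round(r['pixel']),X)
cv2.imwrite('pics/c13.png',np.hstack([cv2.resize(d.img[190:320,190:310],None,fx=3.3,fy=3.3,interpolation=cv2.INTER_CUBIC),cv2.resize(e.img[145:275,190:310],None,fx=3.3,fy=3.3,interpolation=cv2.INTER_CUBIC)]))
E
```

```text
t 35.55 tcp [ 0.6515 -0.1675  0.3327] yaw 3.139 | tx ty tz [ 0.1863  0.07   -0.0126] spin -0.001 dist 0.199 F [ 0.8 -0.6 -1.2] open 0.242
cup_tall_rim side 0.97 [259. 260.] [ 0.4644 -0.0921  0.112 ]
cup_mid_rim side 0.56 [245. 242.] [0.4618 0.0034 0.092 ]
cup_mid_rim scene 0.75 [245. 191.] [ 0.4554 -0.0009  0.092 ]
cup_short_rim side 0.66 [227. 228.] [0.4438 0.1037 0.072 ]
cup_short_rim scene 0.8 [271. 177.] [0.4428 0.1023 0.072 ]
cup_short_rim scene 0.16 [247. 205.] [ 0.4906 -0.0199  0.072 ]
```

View pics/c13.png

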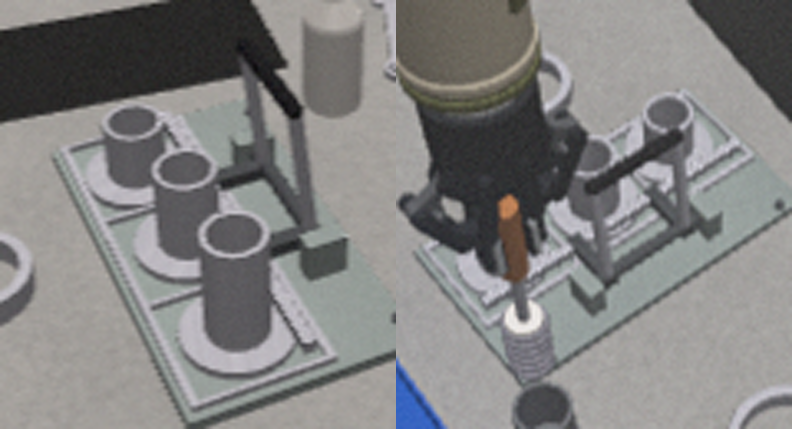

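View pics/sd6.png

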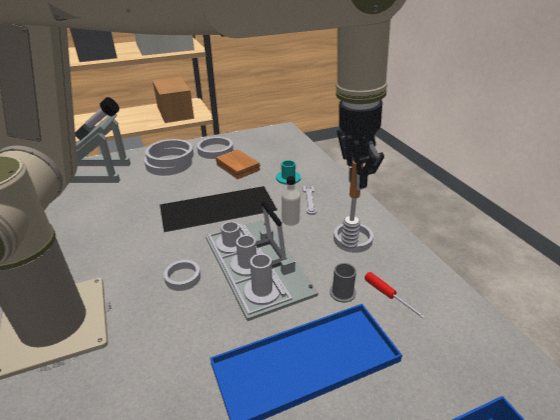

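Run:
```python
from h import *
np.set_printoptions(precision=4,suppress=True)
d=Cam('side');e=Cam('scene')
for n,p,z in (('tall',(261.2,260.9),.112),('mid',(246.1,241.5),.092),('short',(230.6,227.9),.072)): print(n,d.at(p,z))
print('short scene',e.at((272.4,179.2),.072))
print('midscene',e.at((190+(597-396)/3.3,145+160/3.3),.092))
```

```text
tall [ 0.4683 -0.0974  0.112 ]
mid [0.4653 0.0053 0.092 ]
short [0.4518 0.0994 0.072 ]
short scene [0.4525 0.1024 0.072 ]
midscene [0.4736 0.0078 0.092 ]
```

```bash
python3 - <<'E'
from h import *
np.set_printoptions(precision=4,suppress=True)
d=Cam('side');e=Cam('scene');s=d.st;print(s['tcp_pos'],s['eef_rot'])
z=s['tcp_pos'][2]-.18
for k in(d,e):
    print([(round(r['conf'],2),np.round(r['pixel']),k.at(r['pixel'],z)) for r in k.spot('brush_tip')[:3]])
cv2.imwrite('pics/c14.png',np.hstack([cv2.resize(d.img[150:270,320:390],None,fx=4.5,fy=4.5,interpolation=cv2.INTER_CUBIC),cv2.resize(e.img[185:305,195:265],None,fx=4.5,fy=4.5,interpolation=cv2.INTER_CUBIC)]))
E
python3 go.py .465 -.097 .33 3.14
```

```text
[ 0.6492 -0.1666  0.3239] [3.1389 0.0697 3.1388]
[(0.77, array([345., 242.]), array([ 0.6559, -0.1446,  0.1439]))]
[(0.76, array([229., 256.]), array([ 0.6455, -0.1713,  0.1439])), (0.74, array([325., 168.]), array([0.5606, 0.2205, 0.1439]))]
t 36.25 tcp [ 0.6495 -0.1667  0.3249] yaw 3.139 | tx ty tz [ 0.1839  0.0692 -0.0181] spin -0.001 dist 0.197 F [ 0.1  0.7 -1. ] open 0.241
```

View pics/c14.png

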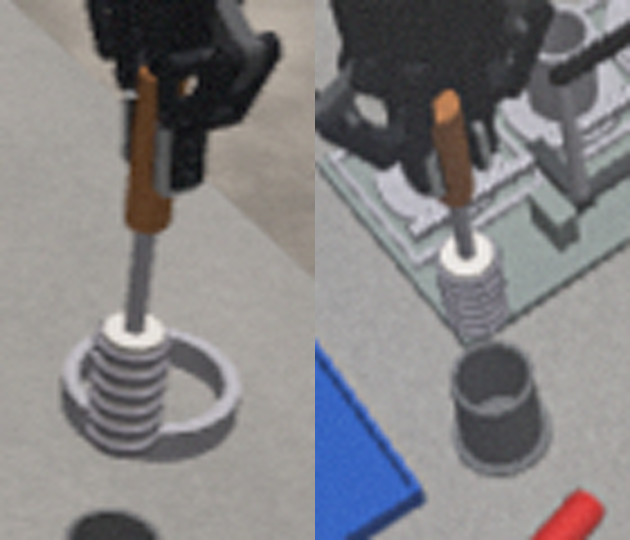

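Run:
```python
from h import *
np.set_printoptions(precision=4,suppress=True)
d=Cam('side');e=Cam('scene');s=d.st;print(s['tcp_pos'],s['eef_rot'])
for n,a,b in(('bot',(347.3,246.7),(230.3,258.6)),('headtop',(349.8,223.3),(229,241.2))): print(n,*tri(d.ray(a),e.ray(b)))
```

```text
[ 0.6495 -0.1667  0.3249] [3.1394 0.0712 3.1388]
bot [ 0.6516 -0.17    0.1461] [0.005450075838863402, 0.005450075838863614]
headtop [ 0.6481 -0.1664  0.2142] [3.642491524835843e-05, 3.64249152485366e-05]
```

drive_tool(
  increments=[
    {"tx": 0.045, "ty": 0.017, "tz": -0.005, "spin": 0, "gripper": 1},
    {"tx": 0.09, "ty": 0.034, "tz": -0.01, "spin": 0, "gripper": 1},
    {"tx": 0.135, "ty": 0.051, "tz": -0.014, "spin": 0, "gripper": 1},
    {"tx": 0.17, "ty": 0.063, "tz": -0.017, "spin": 0, "gripper": 1},
    {"tx": 0.183, "ty": 0.069, "tz": -0.018, "spin": 0, "gripper": 1},
  ],
)

```text
time_s: 36.85
tcp_pos: [0.4636, -0.0964, 0.3306]
eef_rot: [3.14, 0.072, 3.139]
ft_force: [0.8, -0.9, -1.2]
opening: 0.239
```

drive_tool(
  increments=[
    {"tx": 0, "ty": 0, "tz": 0, "spin": 0, "gripper": 1},
    {"tx": 0, "ty": 0, "tz": 0, "spin": 0, "gripper": 1},
    {"tx": 0, "ty": 0, "tz": 0, "spin": 0, "gripper": 1},
  ],
)

```text
time_s: 37.15
tcp_pos: [0.4643, -0.0967, 0.3308]
eef_rot: [3.14, 0.073, 3.139]
ft_force: [0.7, 0.6, -0.6]
opening: 0.242
```

```bash
cat > br.py <<'E'
import sys
from h import *
np.set_printoptions(precision=4,suppress=True)
d=Cam('side');e=Cam('scene');c=Cam('wrist',sys.argv[1]+'w');s=c.st;print(s['time_s'],s['tcp_pos'],s['eef_rot'],s['ft_force'])
u=d.proj(s['tcp_pos']-[0,0,.19])[0].astype(int);v=e.proj(s['tcp_pos']-[0,0,.19])[0].astype(int)
f=lambda i,u:cv2.resize(i[u[1]-60:u[1]+60,u[0]-45:u[0]+45],None,fx=4.4,fy=4.4,interpolation=cv2.INTER_CUBIC)
print(u-[45,60],v-[45,60])
cv2.imwrite(f'pics/{sys.argv[1]}.png',np.hstack([f(d.img,u),f(e.img,v)]))
E
python3 br.py b1; python3 go.py .4655 -.097 .25 3.14
```

```text
37.25 [ 0.4642 -0.0967  0.3304] [3.1397 0.0716 3.139 ] [-0.2605  0.3867 -1.5792]
[213 191] [172 137]
t 37.3 tcp [ 0.4641 -0.0966  0.3303] yaw 3.139 | tx ty tz [ 0.0044 -0.0005  0.0802] spin -0.001 dist 0.08 F [-0.4 -0.4 -1.7] open 0.244
```

View pics/b1.png

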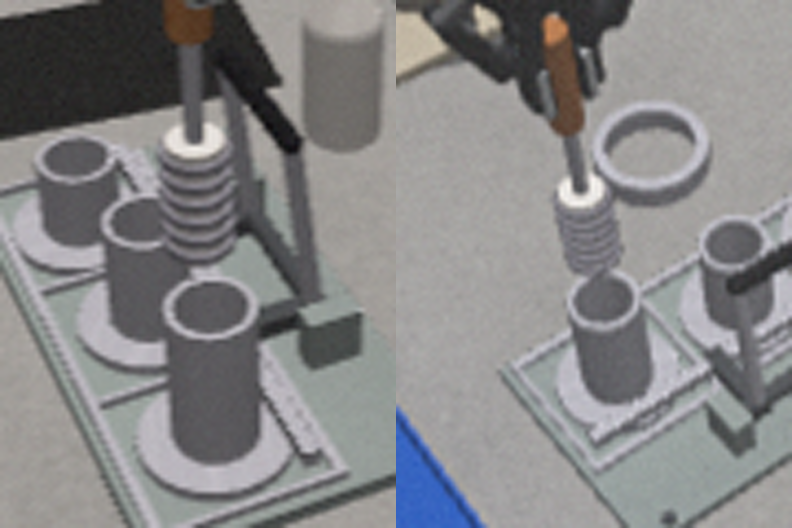

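View pics/b1w.png

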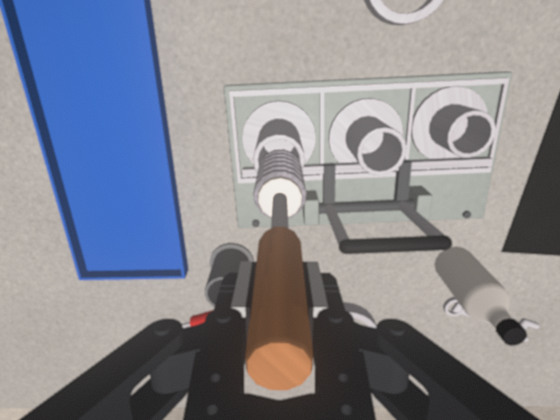

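```bash
cat > tr.py <<'E'
import sys
from h import *
np.set_printoptions(precision=4,suppress=True)
d=Cam('side');e=Cam('scene')
v=list(map(float,sys.argv[1:]));o=v[:4];p=v[4:]
S=lambda x,y:(x/4.4+o[0],y/4.4+o[1]); C=lambda x,y:((x-396)/4.4+o[2],y/4.4+o[3])
zr=p[8]
a=(d.at(S(*p[0:2]),zr),e.at(C(*p[2:4]),zr)); r=tri(d.ray(S(*p[0:2])),e.ray(C(*p[2:4])))
print('rim',*a,r)
t=tri(d.ray(S(*p[4:6])),e.ray(C(*p[6:8])));zt=d.st['tcp_pos'][2]-.18
print('tip',d.at(S(*p[4:6]),zt),e.at(C(*p[6:8]),zt),t)
E
python3 tr.py 213 191 172 137  209 305 606 299 200 245 596 262 .112
```

```text
rim [ 0.4675 -0.0949  0.112 ] [ 0.4689 -0.0969  0.112 ] (array([ 0.4679, -0.096 ,  0.1119]), [0.0010106705519806229, 0.0010106705519805728])
tip [ 0.4654 -0.0912  0.1503] [ 0.4663 -0.0979  0.1503] (array([ 0.4655, -0.0964,  0.1522]), [0.0024157893160491667, 0.002415789316049218])
```

```bash
python3 go.py .466 -.0965 .265 3.14;python3 go.py .466 -.0965 .204 3.14
```

```text
t 37.4 tcp [ 0.464  -0.0965  0.3303] yaw 3.139 | tx ty tz [ 0.0026 -0.0001  0.0652] spin -0.001 dist 0.065 F [ 0.2  0.4 -1.5] open 0.241
t 37.4 tcp [ 0.464  -0.0965  0.3303] yaw 3.139 | tx ty tz [ 0.007  -0.0002  0.1261] spin -0.001 dist 0.126 F [ 0.2  0.4 -1.5] open 0.241
```

drive_tool(
  increments=[
    {"tx": -0.001, "ty": 0, "tz": 0.015, "spin": 0, "gripper": 1},
    {"tx": 0, "ty": 0, "tz": 0.03, "spin": 0, "gripper": 1},
    {"tx": 0.001, "ty": 0, "tz": 0.045, "spin": 0, "gripper": 1},
    {"tx": 0.002, "ty": 0, "tz": 0.057, "spin": 0, "gripper": 1},
    {"tx": 0.0026, "ty": 0, "tz": 0.065, "spin": 0, "gripper": 1},
  ],
)

```text
time_s: 37.9
tcp_pos: [0.4652, -0.0962, 0.263]
eef_rot: [3.139, 0.069, 3.139]
ft_force: [-0.1, -0.1, -1.7]
opening: 0.237
```

```bash
python3 go.py .466 -.0965 .204 3.14; python3 br.py b2
```

```text
t 37.9 tcp [ 0.4652 -0.0962  0.263 ] yaw 3.139 | tx ty tz [ 0.0033 -0.0005  0.0589] spin -0.001 dist 0.059 F [-0.1 -0.1 -1.7] open 0.237
38.0 [ 0.4652 -0.0962  0.2634] [3.1386 0.0687 3.1389] [ 0.706  -0.2427 -1.3388]
[215 213] [175 151]
```

View pics/b2.png

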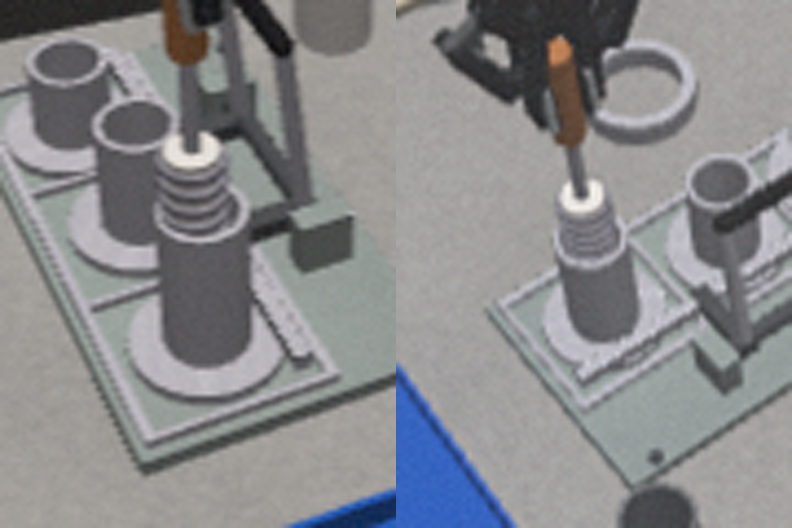

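The brush head has entered the tall cup with no side force. Going to the floor.

drive_tool(
  increments=[
    {"tx": 0.0005, "ty": 0, "tz": 0.015, "spin": 0, "gripper": 1},
    {"tx": 0.001, "ty": 0, "tz": 0.03, "spin": 0, "gripper": 1},
    {"tx": 0.002, "ty": 0, "tz": 0.045, "spin": 0, "gripper": 1},
    {"tx": 0.003, "ty": 0, "tz": 0.055, "spin": 0, "gripper": 1},
    {"tx": 0.0033, "ty": 0, "tz": 0.059, "spin": 0, "gripper": 1},
  ],
)

```text
time_s: 38.55
tcp_pos: [0.4655, -0.0958, 0.2033]
eef_rot: [3.138, 0.067, 3.139]
ft_force: [0.8, 0.4, -0.7]
opening: 0.242
```

drive_tool(
  increments=[
    {"tx": 0, "ty": 0, "tz": 0.002, "spin": 0, "gripper": 1},
    {"tx": 0, "ty": 0, "tz": 0.004, "spin": 0, "gripper": 1},
  ],
)

```text
time_s: 38.75
tcp_pos: [0.4661, -0.0959, 0.1997]
eef_rot: [3.138, 0.068, 3.139]
ft_force: [-1.7, 1.6, 8.0]
opening: 0.24
```

drive_tool(
  increments=[
    {"tx": -0.001, "ty": 0, "tz": -0.02, "spin": 0, "gripper": 1},
    {"tx": -0.003, "ty": 0, "tz": -0.04, "spin": 0, "gripper": 1},
    {"tx": -0.004, "ty": 0, "tz": -0.06, "spin": 0, "gripper": 1},
    {"tx": -0.005, "ty": 0, "tz": -0.072, "spin": 0, "gripper": 1},
    {"tx": -0.005, "ty": 0, "tz": -0.072, "spin": 0, "gripper": 1},
  ],
)

```text
time_s: 39.25
tcp_pos: [0.4674, -0.0965, 0.2744]
eef_rot: [3.14, 0.072, 3.139]
ft_force: [0.2, -0.0, -1.1]
opening: 0.24
```

```bash
python3 go.py .466 -.096 .2035 3.14
```

```text
t 39.25 tcp [ 0.4674 -0.0965  0.2744] yaw 3.139 | tx ty tz [0.0065 0.0004 0.0706] spin -0.001 dist 0.071 F [ 0.2 -0.  -1.1] open 0.24
```

drive_tool(
  increments=[
    {"tx": 0.002, "ty": 0, "tz": 0.02, "spin": 0, "gripper": 1},
    {"tx": 0.004, "ty": 0, "tz": 0.04, "spin": 0, "gripper": 1},
    {"tx": 0.005, "ty": 0, "tz": 0.058, "spin": 0, "gripper": 1},
    {"tx": 0.006, "ty": 0, "tz": 0.068, "spin": 0, "gripper": 1},
    {"tx": 0.0062, "ty": 0, "tz": 0.071, "spin": 0, "gripper": 1},
  ],
)

```text
time_s: 39.75
tcp_pos: [0.4652, -0.096, 0.201]
eef_rot: [3.139, 0.069, 3.139]
ft_force: [-0.1, -0.3, -1.7]
opening: 0.242
```

drive_tool(
  increments=[
    {"tx": 0, "ty": 0, "tz": 0.002, "spin": 0, "gripper": 1},
    {"tx": 0, "ty": 0, "tz": 0.004, "spin": 0, "gripper": 1},
  ],
)

```text
time_s: 39.95
tcp_pos: [0.467, -0.0963, 0.1997]
eef_rot: [3.14, 0.073, 3.139]
ft_force: [-2.9, 2.7, 18.8]
opening: 0.243
```

drive_tool(
  increments=[
    {"tx": -0.002, "ty": 0, "tz": -0.03, "spin": 0, "gripper": 1},
    {"tx": -0.004, "ty": 0, "tz": -0.06, "spin": 0, "gripper": 1},
    {"tx": -0.006, "ty": 0, "tz": -0.09, "spin": 0, "gripper": 1},
    {"tx": -0.008, "ty": 0, "tz": -0.12, "spin": 0, "gripper": 1},
    {"tx": -0.008, "ty": 0, "tz": -0.122, "spin": 0, "gripper": 1},
  ],
)

```text
time_s: 40.45
tcp_pos: [0.4681, -0.0972, 0.328]
eef_rot: [-3.141, 0.082, 3.139]
ft_force: [0.5, -0.3, -0.4]
opening: 0.239
```

```bash
python3 go.py .465 .006 .31 3.14
```

```text
t 40.45 tcp [ 0.4681 -0.0972  0.328 ] yaw 3.139 | tx ty tz [0.0048 0.1032 0.0176] spin -0.001 dist 0.105 F [ 0.5 -0.3 -0.4] open 0.239
```

drive_tool(
  increments=[
    {"tx": 0.002, "ty": 0.04, "tz": 0.005, "spin": 0, "gripper": 1},
    {"tx": 0.004, "ty": 0.08, "tz": 0.012, "spin": 0, "gripper": 1},
    {"tx": 0.005, "ty": 0.103, "tz": 0.016, "spin": 0, "gripper": 1},
    {"tx": 0.005, "ty": 0.103, "tz": 0.018, "spin": 0, "gripper": 1},
    {"tx": 0.005, "ty": 0.103, "tz": 0.018, "spin": 0, "gripper": 1},
  ],
)

```text
time_s: 40.95
tcp_pos: [0.4646, 0.0061, 0.309]
eef_rot: [-3.14, 0.081, 3.141]
ft_force: [0.1, -1.9, -1.2]
opening: 0.241
```

drive_tool(
  increments=[
    {"tx": 0, "ty": 0, "tz": 0, "spin": 0, "gripper": 1},
    {"tx": 0, "ty": 0, "tz": 0, "spin": 0, "gripper": 1},
  ],
)

```text
time_s: 41.15
tcp_pos: [0.4647, 0.0052, 0.309]
eef_rot: [-3.14, 0.081, 3.14]
ft_force: [-0.5, -0.0, -1.3]
opening: 0.244
```

```bash
python3 br.py b3
```

```text
41.25 [0.4648 0.0053 0.3091] [-3.1403  0.0815  3.1396] [-0.6429  0.2156 -2.0592]
[200 172] [203 126]
```

View pics/b3.png

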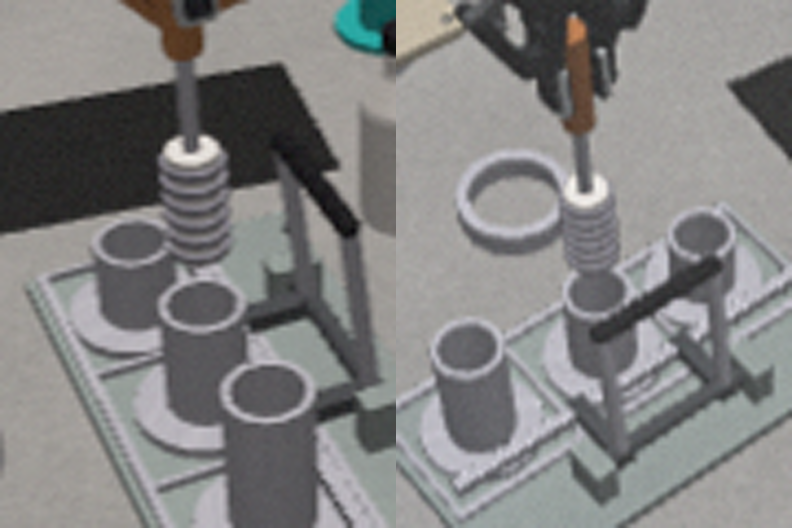

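```bash
python3 tr.py 200 172 203 126  204 304 599 297 199 250 590 262 .092; python3 tr.py 200 172 203 126  133 244 701 238 199 250 590 262 .072
```

```text
rim [0.4664 0.0066 0.092 ] [0.4705 0.0034 0.092 ] (array([0.4676, 0.0058, 0.0904]), [0.0020311466308682146, 0.0020311466308682176])
tip [0.4663 0.0087 0.1291] [0.4673 0.0007 0.1291] (array([0.4663, 0.0022, 0.1313]), [0.0027425014369968333, 0.002742501436996819])
rim [0.4514 0.1017 0.072 ] [0.4553 0.1    0.072 ] (array([0.4525, 0.1024, 0.0699]), [0.0014687891724278167, 0.0014687891724278282])
tip [0.4663 0.0088 0.1291] [0.4673 0.0008 0.1291] (array([0.4663, 0.0022, 0.1313]), [0.0027425014369968333, 0.002742501436996819])
```

```bash
python3 go.py .4655 .0065 .245 3.14; python3 go.py .4655 .0065 .203 3.14
```

```text
t 41.5 tcp [0.4647 0.0058 0.3091] yaw 3.14 | tx ty tz [0.0044 0.0007 0.0639] spin 0.0 dist 0.064 F [ 0.2  0.7 -2.3] open 0.24
t 41.5 tcp [0.4647 0.0058 0.3091] yaw 3.14 | tx ty tz [0.0078 0.0008 0.1058] spin 0.0 dist 0.106 F [ 0.2  0.7 -2.3] open 0.24
```

drive_tool(
  increments=[
    {"tx": 0, "ty": 0.001, "tz": 0.015, "spin": 0, "gripper": 1},
    {"tx": 0.001, "ty": 0.001, "tz": 0.03, "spin": 0, "gripper": 1},
    {"tx": 0.003, "ty": 0.001, "tz": 0.045, "spin": 0, "gripper": 1},
    {"tx": 0.004, "ty": 0.001, "tz": 0.058, "spin": 0, "gripper": 1},
    {"tx": 0.0044, "ty": 0.001, "tz": 0.064, "spin": 0, "gripper": 1},
  ],
)

```text
time_s: 42.0
tcp_pos: [0.4644, 0.0069, 0.2422]
eef_rot: [-3.141, 0.078, 3.141]
ft_force: [-0.5, 0.1, -1.0]
opening: 0.24
```

```bash
python3 go.py .4655 .0065 .203 3.14
```

```text
t 42.0 tcp [0.4644 0.0069 0.2422] yaw 3.141 | tx ty tz [ 0.002  -0.0003  0.0392] spin 0.001 dist 0.039 F [-0.5  0.1 -1. ] open 0.24
```

drive_tool(
  increments=[
    {"tx": 0.0005, "ty": 0, "tz": 0.012, "spin": 0, "gripper": 1},
    {"tx": 0.001, "ty": 0, "tz": 0.024, "spin": 0, "gripper": 1},
    {"tx": 0.002, "ty": 0, "tz": 0.034, "spin": 0, "gripper": 1},
    {"tx": 0.002, "ty": 0, "tz": 0.039, "spin": 0, "gripper": 1},
    {"tx": 0.002, "ty": 0, "tz": 0.039, "spin": 0, "gripper": 1},
  ],
)

```text
time_s: 42.5
tcp_pos: [0.465, 0.0069, 0.2022]
eef_rot: [-3.141, 0.077, 3.14]
ft_force: [0.2, 0.6, -1.2]
opening: 0.241
```

drive_tool(
  increments=[
    {"tx": 0, "ty": 0, "tz": 0.002, "spin": 0, "gripper": 1},
    {"tx": 0, "ty": 0, "tz": 0.004, "spin": 0, "gripper": 1},
  ],
)

```text
time_s: 42.7
tcp_pos: [0.4664, 0.0068, 0.1997]
eef_rot: [-3.141, 0.08, 3.14]
ft_force: [-0.8, 0.6, 12.2]
opening: 0.242
```

drive_tool(
  increments=[
    {"tx": -0.001, "ty": 0, "tz": -0.018, "spin": 0, "gripper": 1},
    {"tx": -0.003, "ty": 0, "tz": -0.036, "spin": 0, "gripper": 1},
    {"tx": -0.004, "ty": 0, "tz": -0.05, "spin": 0, "gripper": 1},
    {"tx": -0.0045, "ty": 0, "tz": -0.056, "spin": 0, "gripper": 1},
    {"tx": -0.0045, "ty": 0, "tz": -0.056, "spin": 0, "gripper": 1},
  ],
)

```text
time_s: 43.2
tcp_pos: [0.467, 0.0068, 0.257]
eef_rot: [-3.141, 0.082, 3.14]
ft_force: [0.1, 0.6, -1.6]
opening: 0.241
```

```bash
python3 go.py .4655 .0065 .2025 3.14
```

```text
t 43.2 tcp [0.467  0.0068 0.257 ] yaw 3.14 | tx ty tz [ 0.006  -0.0003  0.0542] spin 0.0 dist 0.055 F [ 0.1  0.6 -1.6] open 0.241
```

drive_tool(
  increments=[
    {"tx": 0.002, "ty": 0, "tz": 0.018, "spin": 0, "gripper": 1},
    {"tx": 0.004, "ty": 0, "tz": 0.036, "spin": 0, "gripper": 1},
    {"tx": 0.006, "ty": 0, "tz": 0.048, "spin": 0, "gripper": 1},
    {"tx": 0.006, "ty": 0, "tz": 0.054, "spin": 0, "gripper": 1},
    {"tx": 0.006, "ty": 0, "tz": 0.055, "spin": 0, "gripper": 1},
  ],
)

```text
time_s: 43.7
tcp_pos: [0.465, 0.0068, 0.2006]
eef_rot: [-3.141, 0.08, 3.14]
ft_force: [0.3, -0.5, -1.4]
opening: 0.239
```

drive_tool(
  increments=[
    {"tx": 0, "ty": 0, "tz": 0.002, "spin": 0, "gripper": 1},
    {"tx": 0, "ty": 0, "tz": 0.004, "spin": 0, "gripper": 1},
  ],
)

```text
time_s: 43.9
tcp_pos: [0.4673, 0.0067, 0.1997]
eef_rot: [-3.14, 0.085, 3.141]
ft_force: [-3.5, 0.8, 20.8]
opening: 0.243
```

drive_tool(
  increments=[
    {"tx": -0.002, "ty": 0, "tz": -0.03, "spin": 0, "gripper": 1},
    {"tx": -0.005, "ty": 0, "tz": -0.06, "spin": 0, "gripper": 1},
    {"tx": -0.007, "ty": 0, "tz": -0.09, "spin": 0, "gripper": 1},
    {"tx": -0.0085, "ty": 0, "tz": -0.1, "spin": 0, "gripper": 1},
    {"tx": -0.0085, "ty": 0, "tz": -0.1, "spin": 0, "gripper": 1},
  ],
)

```text
time_s: 44.4
tcp_pos: [0.4684, 0.0068, 0.3021]
eef_rot: [-3.14, 0.089, 3.141]
ft_force: [0.3, 0.2, -1.2]
opening: 0.239
```

```bash
python3 go.py .451 .102 .292 3.14
```

```text
t 44.4 tcp [0.4684 0.0068 0.3021] yaw 3.141 | tx ty tz [0.0183 0.0952 0.0084] spin 0.001 dist 0.097 F [ 0.3  0.2 -1.2] open 0.239
```

drive_tool(
  increments=[
    {"tx": 0.007, "ty": 0.035, "tz": 0.003, "spin": 0, "gripper": 1},
    {"tx": 0.014, "ty": 0.07, "tz": 0.006, "spin": 0, "gripper": 1},
    {"tx": 0.018, "ty": 0.095, "tz": 0.008, "spin": 0, "gripper": 1},
    {"tx": 0.018, "ty": 0.095, "tz": 0.008, "spin": 0, "gripper": 1},
    {"tx": 0.018, "ty": 0.095, "tz": 0.008, "spin": 0, "gripper": 1},
  ],
)

```text
time_s: 44.9
tcp_pos: [0.4506, 0.1019, 0.2905]
eef_rot: [-3.139, 0.087, -3.141]
ft_force: [0.8, -0.8, -1.3]
opening: 0.241
```

drive_tool(
  increments=[
    {"tx": 0, "ty": 0, "tz": 0, "spin": 0, "gripper": 1},
    {"tx": 0, "ty": 0, "tz": 0, "spin": 0, "gripper": 1},
  ],
)

```text
time_s: 45.1
tcp_pos: [0.4505, 0.1011, 0.2897]
eef_rot: [-3.139, 0.085, 3.141]
ft_force: [0.5, -0.1, -0.9]
opening: 0.244
```

```bash
python3 br.py b4
```

```text
45.2 [0.4507 0.1012 0.2903] [-3.1391  0.0864  3.1411] [ 0.4121 -0.8093 -1.8783]
[184 159] [226 113]
```

View pics/b4.png

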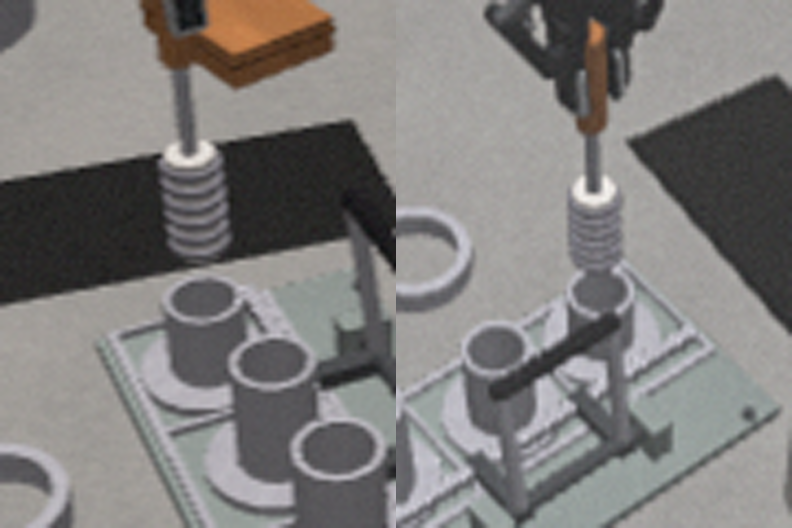

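View pics/b4w.png

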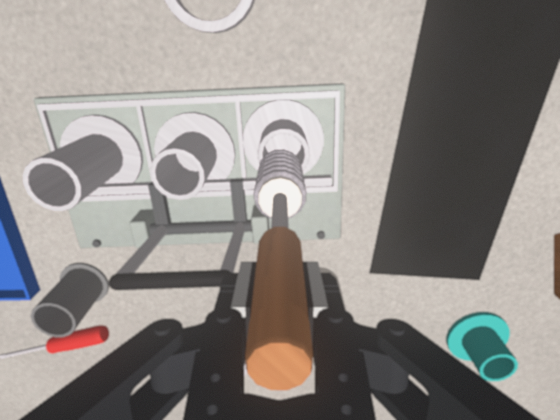

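```bash
python3 tr.py 184 159 226 113  204 299 600 293 198 243 597 258 .072;python3 go.py .4515 .1015 .231 3.14
```

```text
rim [0.4524 0.1036 0.072 ] [0.4537 0.1013 0.072 ] (array([0.4527, 0.1023, 0.0719]), [0.0010350907748188653, 0.0010350907748189156])
tip [0.4533 0.1089 0.1104] [0.4528 0.1    0.1104] (array([0.4529, 0.1006, 0.1138]), [0.002467416166478186, 0.002467416166478188])
t 45.35 tcp [0.4508 0.1015 0.2906] yaw 3.141 | tx ty tz [0.0044 0.0001 0.0594] spin 0.001 dist 0.06 F [-0.   1.3 -2. ] open 0.24
```

drive_tool(
  increments=[
    {"tx": 0, "ty": 0.001, "tz": 0.013, "spin": 0, "gripper": 1},
    {"tx": 0.001, "ty": 0.001, "tz": 0.028, "spin": 0, "gripper": 1},
    {"tx": 0.002, "ty": 0.001, "tz": 0.042, "spin": 0, "gripper": 1},
    {"tx": 0.004, "ty": 0.001, "tz": 0.054, "spin": 0, "gripper": 1},
    {"tx": 0.0045, "ty": 0.001, "tz": 0.06, "spin": 0, "gripper": 1},
  ],
)

```text
time_s: 45.85
tcp_pos: [0.4504, 0.1023, 0.2279]
eef_rot: [-3.139, 0.084, -3.142]
ft_force: [-0.2, -0.2, -1.5]
opening: 0.243
```

```bash
python3 go.py .451 .1022 .2025 3.14
```

```text
t 45.85 tcp [0.4504 0.1023 0.2279] yaw -3.142 | tx ty tz [ 0.0015 -0.      0.0254] spin 0.002 dist 0.025 F [-0.2 -0.2 -1.5] open 0.243
```

drive_tool(
  increments=[
    {"tx": 0.0005, "ty": 0, "tz": 0.01, "spin": 0, "gripper": 1},
    {"tx": 0.001, "ty": 0, "tz": 0.019, "spin": 0, "gripper": 1},
    {"tx": 0.0015, "ty": 0, "tz": 0.024, "spin": 0, "gripper": 1},
    {"tx": 0.0015, "ty": 0, "tz": 0.026, "spin": 0, "gripper": 1},
    {"tx": 0.0015, "ty": 0, "tz": 0.0265, "spin": 0, "gripper": 1},
  ],
)

```text
time_s: 46.35
tcp_pos: [0.4512, 0.1022, 0.2014]
eef_rot: [-3.139, 0.084, 3.142]
ft_force: [0.1, 0.5, -2.0]
opening: 0.243
```

drive_tool(
  increments=[
    {"tx": 0, "ty": 0, "tz": 0.002, "spin": 0, "gripper": 1},
    {"tx": 0, "ty": 0, "tz": 0.004, "spin": 0, "gripper": 1},
  ],
)

```text
time_s: 46.55
tcp_pos: [0.4531, 0.1024, 0.1997]
eef_rot: [-3.139, 0.088, 3.142]
ft_force: [-2.6, 0.2, 17.6]
opening: 0.24
```

drive_tool(
  increments=[
    {"tx": -0.001, "ty": 0, "tz": -0.015, "spin": 0, "gripper": 1},
    {"tx": -0.002, "ty": 0, "tz": -0.03, "spin": 0, "gripper": 1},
    {"tx": -0.0035, "ty": 0, "tz": -0.04, "spin": 0, "gripper": 1},
    {"tx": -0.0035, "ty": 0, "tz": -0.04, "spin": 0, "gripper": 1},
    {"tx": -0.0035, "ty": 0, "tz": -0.04, "spin": 0, "gripper": 1},
  ],
)

```text
time_s: 47.05
tcp_pos: [0.4532, 0.1025, 0.2401]
eef_rot: [-3.139, 0.089, -3.142]
ft_force: [0.5, 0.6, -1.3]
opening: 0.245
```

```bash
python3 go.py .451 .1022 .2015 3.14
```

```text
t 47.05 tcp [0.4532 0.1025 0.2401] yaw -3.142 | tx ty tz [ 0.0056 -0.0002  0.0383] spin 0.002 dist 0.039 F [ 0.5  0.6 -1.3] open 0.245
```

drive_tool(
  increments=[
    {"tx": 0.002, "ty": 0, "tz": 0.013, "spin": 0, "gripper": 1},
    {"tx": 0.004, "ty": 0, "tz": 0.026, "spin": 0, "gripper": 1},
    {"tx": 0.005, "ty": 0, "tz": 0.035, "spin": 0, "gripper": 1},
    {"tx": 0.005, "ty": 0, "tz": 0.0385, "spin": 0, "gripper": 1},
    {"tx": 0.005, "ty": 0, "tz": 0.0385, "spin": 0, "gripper": 1},
  ],
)

```text
time_s: 47.55
tcp_pos: [0.4512, 0.1023, 0.2003]
eef_rot: [-3.139, 0.088, -3.142]
ft_force: [-0.3, -0.3, -0.8]
opening: 0.243
```

drive_tool(
  increments=[
    {"tx": 0, "ty": 0, "tz": 0.002, "spin": 0, "gripper": 1},
    {"tx": 0, "ty": 0, "tz": 0.004, "spin": 0, "gripper": 1},
  ],
)

```text
time_s: 47.75
tcp_pos: [0.4538, 0.1025, 0.1997]
eef_rot: [-3.14, 0.094, 3.142]
ft_force: [-1.1, 0.6, 14.2]
opening: 0.239
```

drive_tool(
  increments=[
    {"tx": -0.002, "ty": 0, "tz": -0.03, "spin": 0, "gripper": 1},
    {"tx": -0.005, "ty": 0, "tz": -0.06, "spin": 0, "gripper": 1},
    {"tx": -0.008, "ty": 0, "tz": -0.1, "spin": 0, "gripper": 1},
    {"tx": -0.011, "ty": 0, "tz": -0.13, "spin": 0, "gripper": 1},
    {"tx": -0.011, "ty": 0, "tz": -0.13, "spin": 0, "gripper": 1},
  ],
)

```text
time_s: 48.25
tcp_pos: [0.4545, 0.103, 0.3353]
eef_rot: [-3.141, 0.102, 3.142]
ft_force: [-0.2, -0.6, -0.7]
opening: 0.242
```

```bash
python3 go.py .6 -.1 .34 3.14; python3 go.py .649 -.166 .31 3.14
```

```text
t 48.25 tcp [0.4545 0.103  0.3353] yaw 3.142 | tx ty tz [-0.1452 -0.203   0.0103] spin 0.002 dist 0.25 F [-0.2 -0.6 -0.7] open 0.242
t 48.25 tcp [0.4545 0.103  0.3353] yaw 3.142 | tx ty tz [-0.1909 -0.2689  0.0451] spin 0.002 dist 0.333 F [-0.2 -0.6 -0.7] open 0.242
```

drive_tool(
  increments=[
    {"tx": -0.003, "ty": -0.01, "tz": -0.04, "spin": 0, "gripper": 1},
    {"tx": -0.028, "ty": -0.045, "tz": -0.045, "spin": 0, "gripper": 1},
    {"tx": -0.055, "ty": -0.08, "tz": -0.045, "spin": 0, "gripper": 1},
    {"tx": -0.08, "ty": -0.115, "tz": -0.045, "spin": 0, "gripper": 1},
    {"tx": -0.105, "ty": -0.15, "tz": -0.042, "spin": 0, "gripper": 1},
  ],
)

```text
time_s: 48.75
tcp_pos: [0.5555, -0.0485, 0.3869]
eef_rot: [-3.141, 0.101, -3.142]
ft_force: [0.4, -0.8, -0.8]
opening: 0.242
```

```bash
python3 go.py .649 -.166 .33 3.14
```

```text
t 48.75 tcp [ 0.5555 -0.0485  0.3869] yaw -3.142 | tx ty tz [-0.0873 -0.1175  0.0661] spin 0.002 dist 0.161 F [ 0.4 -0.8 -0.8] open 0.242
```

drive_tool(
  increments=[
    {"tx": -0.025, "ty": -0.035, "tz": 0.01, "spin": 0, "gripper": 1},
    {"tx": -0.05, "ty": -0.07, "tz": 0.02, "spin": 0, "gripper": 1},
    {"tx": -0.075, "ty": -0.1, "tz": 0.04, "spin": 0, "gripper": 1},
    {"tx": -0.087, "ty": -0.117, "tz": 0.06, "spin": 0, "gripper": 1},
    {"tx": -0.087, "ty": -0.117, "tz": 0.066, "spin": 0, "gripper": 1},
  ],
)

```text
time_s: 49.25
tcp_pos: [0.6482, -0.1679, 0.3237]
eef_rot: [3.14, 0.094, 3.139]
ft_force: [-1.1, 0.4, -1.5]
opening: 0.244
```

drive_tool(
  increments=[
    {"tx": 0, "ty": 0, "tz": 0, "spin": 0, "gripper": 1},
    {"tx": 0, "ty": 0, "tz": 0, "spin": 0, "gripper": 1},
  ],
)

```text
time_s: 49.45
tcp_pos: [0.6475, -0.1673, 0.3223]
eef_rot: [3.139, 0.091, 3.139]
ft_force: [0.2, 0.3, -1.5]
opening: 0.244
```

```bash
python3 br.py b5; python3 go.py .649 -.166 .27 3.14
```

```text
49.55 [ 0.6482 -0.1671  0.3246] [3.1405 0.095  3.1395] [ 0.0486  0.6199 -1.4836]
[301 191] [186 197]
t 49.6 tcp [ 0.6483 -0.1671  0.3251] yaw 3.14 | tx ty tz [0.0046 0.0011 0.055 ] spin -0.0 dist 0.055 F [-0.1  0.8 -0.9] open 0.239
```

View pics/b5.png

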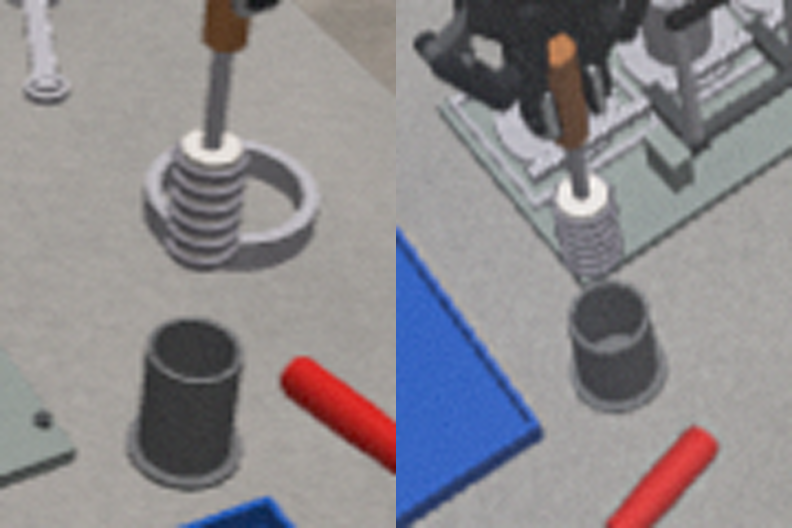

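```bash
python3 tr.py 301 191 186 197  193 350 610 312 202 252 591 268 .075
```

```text
rim [ 0.6501 -0.1653  0.075 ] [ 0.6495 -0.1646  0.075 ] (array([ 0.6499, -0.165 ,  0.0752]), [0.00043618620888991196, 0.0004361862088898188])
tip [ 0.6476 -0.167   0.1451] [ 0.6533 -0.1733  0.1451] (array([ 0.6496, -0.1696,  0.1433]), [0.0037990656998550735, 0.003799065699855129])
```

```bash
python3 go.py .6488 -.1655 .24 3.14; python3 go.py .6488 -.1655 .187 3.14
```

```text
t 49.7 tcp [ 0.6484 -0.1673  0.3254] yaw 3.14 | tx ty tz [0.0079 0.0018 0.085 ] spin -0.0 dist 0.085 F [ 0.3  0.5 -1.6] open 0.239
t 49.7 tcp [ 0.6484 -0.1673  0.3254] yaw 3.14 | tx ty tz [0.0129 0.0018 0.1378] spin -0.0 dist 0.138 F [ 0.3  0.5 -1.6] open 0.239
```

drive_tool(
  increments=[
    {"tx": 0.001, "ty": 0.002, "tz": 0.02, "spin": 0, "gripper": 1},
    {"tx": 0.004, "ty": 0.002, "tz": 0.045, "spin": 0, "gripper": 1},
    {"tx": 0.006, "ty": 0.002, "tz": 0.065, "spin": 0, "gripper": 1},
    {"tx": 0.008, "ty": 0.002, "tz": 0.08, "spin": 0, "gripper": 1},
    {"tx": 0.008, "ty": 0.002, "tz": 0.085, "spin": 0, "gripper": 1},
  ],
)

```text
time_s: 50.2
tcp_pos: [0.6479, -0.1648, 0.2383]
eef_rot: [3.14, 0.094, 3.14]
ft_force: [-0.6, 0.4, -2.6]
opening: 0.242
```

```bash
python3 go.py .6488 -.1655 .187 3.14
```

```text
t 50.2 tcp [ 0.6479 -0.1648  0.2383] yaw 3.14 | tx ty tz [ 0.0039 -0.0008  0.0511] spin -0.0 dist 0.051 F [-0.6  0.4 -2.6] open 0.242
```

drive_tool(
  increments=[
    {"tx": 0.001, "ty": 0, "tz": 0.015, "spin": 0, "gripper": 1},
    {"tx": 0.002, "ty": 0, "tz": 0.03, "spin": 0, "gripper": 1},
    {"tx": 0.003, "ty": 0, "tz": 0.042, "spin": 0, "gripper": 1},
    {"tx": 0.004, "ty": 0, "tz": 0.05, "spin": 0, "gripper": 1},
    {"tx": 0.004, "ty": 0, "tz": 0.051, "spin": 0, "gripper": 1},
  ],
)

```text
time_s: 50.7
tcp_pos: [0.6478, -0.1644, 0.1851]
eef_rot: [3.139, 0.091, 3.14]
ft_force: [-0.4, -0.2, -2.0]
opening: 0.241
```

drive_tool(
  increments=[
    {"tx": 0, "ty": 0, "tz": 0.001, "spin": 0, "gripper": 1},
    {"tx": 0, "ty": 0, "tz": 0.002, "spin": 0, "gripper": 1},
  ],
)

```text
time_s: 50.9
tcp_pos: [0.6487, -0.1646, 0.1845]
eef_rot: [3.14, 0.093, 3.14]
ft_force: [-1.2, 1.2, 5.2]
opening: 0.244
```

On the pot floor (5 N, and z as predicted). Releasing.

drive_tool(
  increments=[
    {"tx": 0, "ty": 0, "tz": 0, "spin": 0, "gripper": 0.5},
    {"tx": 0, "ty": 0, "tz": 0, "spin": 0, "gripper": 0.3},
    {"tx": 0, "ty": 0, "tz": 0, "spin": 0, "gripper": 0.3},
    {"tx": -0.001, "ty": 0, "tz": -0.02, "spin": 0, "gripper": 0.2},
    {"tx": -0.005, "ty": 0, "tz": -0.055, "spin": 0, "gripper": 0.1},
  ],
)

```text
time_s: 51.4
tcp_pos: [0.6466, -0.1641, 0.2364]
eef_rot: [3.138, 0.087, 3.139]
ft_force: [0.7, 0.2, -0.7]
opening: 0.898
```

drive_tool(
  increments=[
    {"tx": -0.004, "ty": 0, "tz": -0.045, "spin": 0, "gripper": 0.2},
    {"tx": -0.005, "ty": 0, "tz": -0.055, "spin": 0, "gripper": 0.4},
    {"tx": -0.005, "ty": 0, "tz": -0.055, "spin": 0, "gripper": 0.4},
    {"tx": -0.005, "ty": 0, "tz": -0.055, "spin": 0, "gripper": 0.4},
  ],
)

```text
time_s: 51.8
tcp_pos: [0.6464, -0.1642, 0.2904]
eef_rot: [3.137, 0.086, 3.139]
ft_force: [-0.0, 0.1, -0.1]
opening: 0.602
```

```bash
python3 - <<'E'
from h import *
d=Cam('side','sd7');c=Cam('wrist','w18'); print(c.st['eef_rot'])
E
python3 go.py .53 .0105 .27 1.61
```

```text
[3.13676596 0.08398721 3.13935968]
t 51.9 tcp [ 0.6459 -0.164   0.2889] yaw 3.139 | tx ty tz [0.1174 0.1742 0.01  ] spin 1.529 dist 0.21 F [ 0.8  0.3 -0.9] open 0.597
```

View pics/sd7.png

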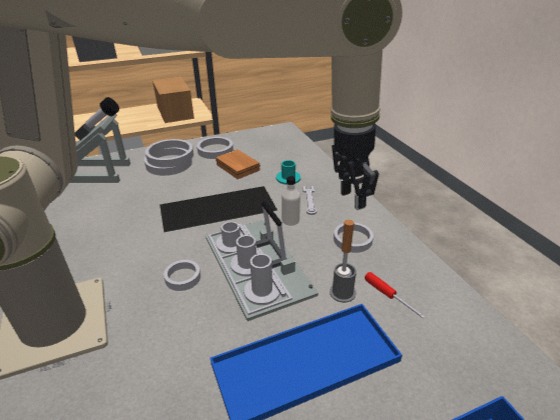

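The brush stands in the pot at (347,260) and the clamp is still shut. Next: open the clamp.

drive_tool(
  increments=[
    {"tx": 0.117, "ty": 0.174, "tz": 0.01, "spin": 1.529, "gripper": 0.4},
    {"tx": 0.117, "ty": 0.174, "tz": 0.01, "spin": 1.529, "gripper": 0.4},
    {"tx": 0.117, "ty": 0.174, "tz": 0.01, "spin": 1.529, "gripper": 0.4},
    {"tx": 0.117, "ty": 0.174, "tz": 0.01, "spin": 1.529, "gripper": 0.4},
    {"tx": 0.117, "ty": 0.174, "tz": 0.01, "spin": 1.529, "gripper": 0.4},
  ],
)

```text
time_s: 52.4
tcp_pos: [0.5268, 0.0139, 0.267]
eef_rot: [3.083, 0.054, 2.386]
ft_force: [-0.1, 0.1, 0.9]
opening: 0.6
```

```bash
python3 go.py .53 .0105 .26 1.61
```

```text
t 52.4 tcp [0.5268 0.0139 0.267 ] yaw 2.386 | tx ty tz [-0.0043 -0.0008  0.0072] spin 0.776 dist 0.008 F [-0.1  0.1  0.9] open 0.6
```

drive_tool(
  increments=[
    {"tx": -0.004, "ty": -0.001, "tz": 0.007, "spin": 0.776, "gripper": 0.4},
    {"tx": -0.004, "ty": -0.001, "tz": 0.007, "spin": 0.776, "gripper": 0.4},
    {"tx": -0.004, "ty": -0.001, "tz": 0.007, "spin": 0.776, "gripper": 0.4},
    {"tx": -0.004, "ty": -0.001, "tz": 0.007, "spin": 0.776, "gripper": 0.4},
    {"tx": -0.004, "ty": -0.001, "tz": 0.007, "spin": 0.776, "gripper": 0.4},
  ],
)

```text
time_s: 52.9
tcp_pos: [0.5287, 0.0106, 0.258]
eef_rot: [3.065, -0.001, 1.635]
ft_force: [0.9, 0.2, 0.1]
opening: 0.599
```

drive_tool(
  increments=[
    {"tx": 0, "ty": 0, "tz": 0, "spin": 0.05, "gripper": 0.4},
    {"tx": 0, "ty": 0, "tz": 0, "spin": 0.05, "gripper": 0.4},
  ],
)

```text
time_s: 53.1
tcp_pos: [0.5276, 0.0107, 0.2558]
eef_rot: [3.069, -0.005, 1.584]
ft_force: [-0.1, 0.6, -1.3]
opening: 0.603
```

```bash
python3 - <<'E'
from h import *
np.set_printoptions(precision=4,suppress=True)
c=Cam('wrist','w19'); print(c.st['tcp_pos'],c.st['eef_rot'])
print([(r['conf'],r['pixel'],c.at(r['pixel'],.155)) for r in c.spot('clamp_handle')[:2]])
E
python3 go.py .531 .0105 .156 1.61
```

```text
[0.5276 0.0107 0.2558] [ 3.0686 -0.0049  1.5844]
[(0.71, [277.5, 221.0], array([0.5353, 0.0087, 0.155 ])), (0.15, [180.0, 69.2], array([0.479 , 0.1016, 0.155 ]))]
t 53.2 tcp [0.528  0.0107 0.2567] yaw 1.587 | tx ty tz [-0.0007 -0.0045  0.1006] spin -0.023 dist 0.101 F [-0.4 -0.5  0.5] open 0.604
```

View pics/w19.png

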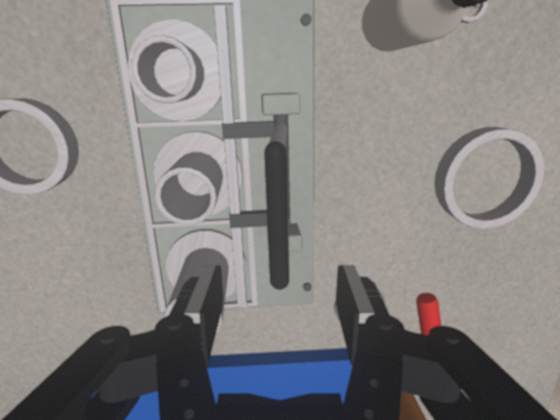

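The handle bar is centred between the jaws along column 277. Descending.

drive_tool(
  increments=[
    {"tx": 0, "ty": -0.001, "tz": 0.035, "spin": -0.02, "gripper": 0.4},
    {"tx": 0, "ty": -0.002, "tz": 0.07, "spin": -0.02, "gripper": 0.4},
    {"tx": -0.001, "ty": -0.003, "tz": 0.095, "spin": -0.02, "gripper": 0.4},
    {"tx": -0.001, "ty": -0.003, "tz": 0.1, "spin": -0.02, "gripper": 0.5},
    {"tx": -0.001, "ty": -0.003, "tz": 0.1, "spin": -0.02, "gripper": 0.7},
  ],
)

```text
time_s: 53.7
tcp_pos: [0.5317, 0.0102, 0.1558]
eef_rot: [3.069, -0.003, 1.608]
ft_force: [0.3, 0.1, 0.3]
opening: 0.347
```

drive_tool(
  increments=[
    {"tx": 0, "ty": 0, "tz": 0, "spin": 0, "gripper": 0.75},
    {"tx": 0, "ty": 0, "tz": 0, "spin": 0, "gripper": 0.75},
  ],
)

```text
time_s: 53.9
tcp_pos: [0.5329, 0.0102, 0.1578]
eef_rot: [3.067, -0.003, 1.608]
ft_force: [-0.7, 0.1, 0.1]
opening: 0.249
```

```bash
python3 go.py .575 .0105 .152 1.61;python3 go.py .62 .0125 .132 1.61;python3 go.py .65 .0145 .098 1.61
```

```text
t 53.9 tcp [0.5329 0.0102 0.1578] yaw 1.608 | tx ty tz [-0.0013  0.0416  0.0089] spin -0.002 dist 0.043 F [-0.7  0.1  0.1] open 0.249
t 53.9 tcp [0.5329 0.0102 0.1578] yaw 1.608 | tx ty tz [-0.001   0.085   0.0322] spin -0.002 dist 0.091 F [-0.7  0.1  0.1] open 0.249
t 53.9 tcp [0.5329 0.0102 0.1578] yaw 1.608 | tx ty tz [-0.0003  0.1124  0.0684] spin -0.002 dist 0.132 F [-0.7  0.1  0.1] open 0.249
```

drive_tool(
  increments=[
    {"tx": 0, "ty": 0.017, "tz": 0.002, "spin": 0, "gripper": 0.75},
    {"tx": 0, "ty": 0.037, "tz": 0.005, "spin": 0, "gripper": 0.75},
    {"tx": 0, "ty": 0.053, "tz": 0.01, "spin": 0, "gripper": 0.75},
    {"tx": 0, "ty": 0.066, "tz": 0.016, "spin": 0, "gripper": 0.75},
    {"tx": 0, "ty": 0.081, "tz": 0.025, "spin": 0, "gripper": 0.75},
  ],
)

```text
time_s: 54.4
tcp_pos: [0.6169, 0.0134, 0.1407]
eef_rot: [3.064, -0.003, 1.609]
ft_force: [-2.0, 0.9, -0.7]
opening: 0.247
```

```bash
python3 -c "
from h import *
Cam('wrist','w20')"
for a in ".628 .012 .13" ".649 .013 .107" ".660 .0135 .088" ".668 .014 .070"; do python3 go.py $a 1.61; done
```

```text
t 54.45 tcp [0.6178 0.0134 0.1391] yaw 1.609 | tx ty tz [-0.0018  0.0094  0.0098] spin -0.001 dist 0.014 F [-2.3  0.  -0.6] open 0.248
t 54.45 tcp [0.6178 0.0134 0.1391] yaw 1.609 | tx ty tz [-0.0016  0.0286  0.0344] spin -0.001 dist 0.045 F [-2.3  0.  -0.6] open 0.248
t 54.45 tcp [0.6178 0.0134 0.1391] yaw 1.609 | tx ty tz [-0.0016  0.0381  0.0542] spin -0.001 dist 0.066 F [-2.3  0.  -0.6] open 0.248
t 54.45 tcp [0.6178 0.0134 0.1391] yaw 1.609 | tx ty tz [-0.0015  0.0447  0.0727] spin -0.001 dist 0.085 F [-2.3  0.  -0.6] open 0.248
```

View pics/w20.png

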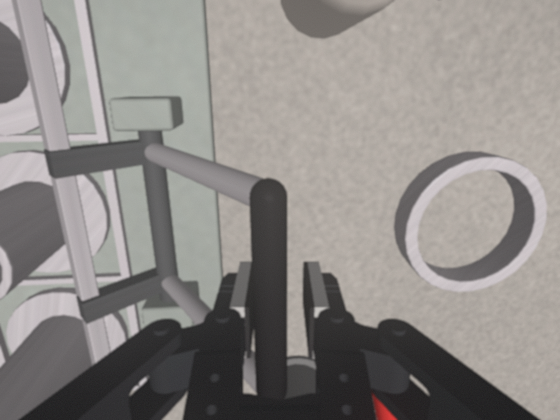

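drive_tool(
  increments=[
    {"tx": -0.001, "ty": 0.01, "tz": 0.01, "spin": 0, "gripper": 0.75},
    {"tx": -0.001, "ty": 0.02, "tz": 0.022, "spin": 0, "gripper": 0.75},
    {"tx": -0.001, "ty": 0.029, "tz": 0.035, "spin": 0, "gripper": 0.75},
    {"tx": -0.001, "ty": 0.038, "tz": 0.053, "spin": 0, "gripper": 0.75},
    {"tx": -0.001, "ty": 0.045, "tz": 0.068, "spin": 0, "gripper": 0.75},
  ],
)

```text
time_s: 54.95
tcp_pos: [0.6666, 0.0144, 0.0742]
eef_rot: [3.068, -0.003, 1.609]
ft_force: [-32.9, -2.0, 22.4]
opening: 0.248
```

```bash
python3 -c "
from h import *
c=Cam('wrist','w21');print(c.st['ft_force'],c.st['tcp_pos'])"
for a in ".674 .0145 .068" ; do python3 go.py $a 1.61; done
```

```text
[-32.90461769  -2.04009402  22.40523138] [0.66661245 0.01442589 0.0741715 ]
t 55.0 tcp [0.6655 0.0145 0.0713] yaw 1.609 | tx ty tz [-0.0003  0.0082  0.0039] spin -0.001 dist 0.009 F [-2.6  0.6 -1.7] open 0.251
```

View pics/w21.png

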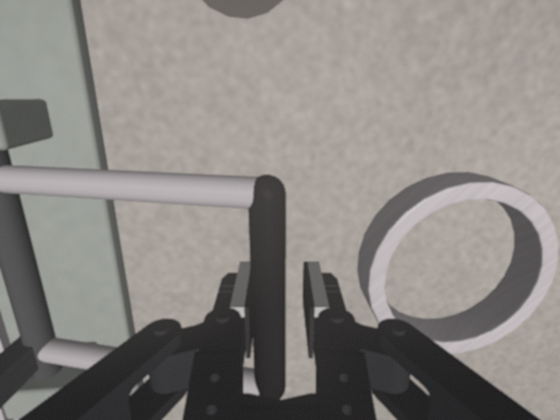

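drive_tool(
  increments=[
    {"tx": 0, "ty": 0.003, "tz": 0.004, "spin": 0, "gripper": 0.75},
    {"tx": 0, "ty": 0.005, "tz": 0.006, "spin": 0, "gripper": 0.75},
  ],
)

```text
time_s: 55.2
tcp_pos: [0.6672, 0.0146, 0.0649]
eef_rot: [3.081, -0.003, 1.609]
ft_force: [-29.9, -1.0, 18.5]
opening: 0.256
```

drive_tool(
  increments=[
    {"tx": 0, "ty": -0.002, "tz": 0, "spin": 0, "gripper": 0.5},
    {"tx": 0, "ty": -0.002, "tz": 0, "spin": 0, "gripper": 0.4},
    {"tx": 0, "ty": -0.002, "tz": 0, "spin": 0, "gripper": 0.4},
    {"tx": 0, "ty": -0.001, "tz": -0.03, "spin": 0, "gripper": 0.4},
    {"tx": 0, "ty": 0.002, "tz": -0.07, "spin": 0, "gripper": 0.4},
  ],
)

```text
time_s: 55.7
tcp_pos: [0.6631, 0.0145, 0.133]
eef_rot: [3.086, -0.004, 1.609]
ft_force: [1.0, -0.2, -0.9]
opening: 0.599
```

```bash
python3 go.py .56 -.01 .28 3.18
```

```text
t 55.7 tcp [0.6631 0.0145 0.133 ] yaw 1.609 | tx ty tz [-0.0199 -0.0956 -0.1526] spin -1.571 dist 0.181 F [ 1.  -0.2 -0.9] open 0.599
```

drive_tool(
  increments=[
    {"tx": 0, "ty": 0.003, "tz": -0.045, "spin": -0.1, "gripper": 0.4},
    {"tx": 0, "ty": 0.003, "tz": -0.09, "spin": -0.25, "gripper": 0.4},
    {"tx": -0.02, "ty": -0.03, "tz": -0.12, "spin": -0.4, "gripper": 0.3},
    {"tx": -0.04, "ty": -0.06, "tz": -0.14, "spin": -0.55, "gripper": 0.2},
    {"tx": -0.06, "ty": -0.1, "tz": -0.14, "spin": -0.7, "gripper": 0},
  ],
)

```text
time_s: 56.2
tcp_pos: [0.5596, -0.0511, 0.2725]
eef_rot: [3.091, 0.041, 2.315]
ft_force: [0.2, -1.1, 0.7]
opening: 0.941
```

```bash
python3 go.py .466 -.0965 .25 3.18; python3 -c "
from h import *
d=Cam('side','sd8')
print(pose()[0]['eef_rot'])"
```

```text
t 56.2 tcp [ 0.5596 -0.0511  0.2725] yaw 2.315 | tx ty tz [ 0.0309 -0.1006  0.0162] spin -0.865 dist 0.106 F [ 0.2 -1.1  0.7] open 0.941
[3.09979973 0.03457062 2.32858355]
```

View pics/sd8.png

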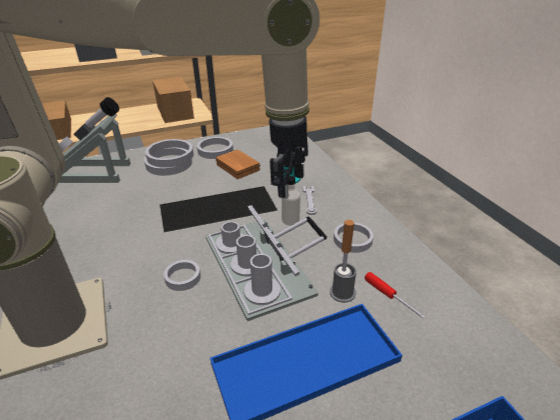

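drive_tool(
  increments=[
    {"tx": 0.031, "ty": -0.1, "tz": 0.016, "spin": -0.85, "gripper": 0},
    {"tx": 0.031, "ty": -0.1, "tz": 0.016, "spin": -0.85, "gripper": 0},
    {"tx": 0.031, "ty": -0.1, "tz": 0.016, "spin": -0.85, "gripper": 0},
    {"tx": 0.031, "ty": -0.1, "tz": 0.016, "spin": -0.85, "gripper": 0},
    {"tx": 0.031, "ty": -0.1, "tz": 0.016, "spin": -0.85, "gripper": 0},
  ],
)

```text
time_s: 56.75
tcp_pos: [0.4594, -0.1, 0.2472]
eef_rot: [3.134, 0.056, 3.064]
ft_force: [0.0, 0.9, 0.4]
opening: 1.0
```

drive_tool(
  increments=[
    {"tx": 0, "ty": 0, "tz": 0, "spin": -0.1, "gripper": 0},
    {"tx": 0, "ty": 0, "tz": 0, "spin": -0.1, "gripper": 0},
    {"tx": 0, "ty": 0, "tz": 0, "spin": -0.1, "gripper": 0},
  ],
)

```text
time_s: 57.05
tcp_pos: [0.4597, -0.1, 0.2477]
eef_rot: [3.14, 0.057, -3.123]
ft_force: [-0.8, 0.3, 0.5]
opening: 1.001
```

```bash
python3 cups.py w22 .012
python3 - <<'E'
from h import *
np.set_printoptions(precision=4,suppress=True)
d=Cam('side','sd9');e=Cam('scene','s9')
for t in['clamp_handle','clamp_bar']:
    a=[k.spot(t)[:2] for k in (d,e)]
    for i in a[0]:
        for j in a[1]:
            X,er=tri(d.ray(i['pixel']),e.ray(j['pixel']))
            if max(er)<.012: print(t,i['pixel'],j['pixel'],X,max(er))
E
python3 go.py .466 -.0965 .09 3.18
```

```text
57.05 [ 0.4597 -0.1     0.2477] -3.1226805660580452 qv 0.004896754617270172
cup_tall 0.79 [283. 161.] [ 0.4642 -0.0961]
cup_tall_rim 0.72 [281. 201.] [ 0.4679 -0.0986]
cup_mid 0.85 [384. 162.] [0.4634 0.0052]
cup_mid_rim 0.8 [411. 189.] [0.4638 0.0053]
cup_mid_rim 0.41 [225. 304.] [ 0.5795 -0.1483]
cup_short 0.77 [485. 149.] [0.4482 0.1042]
cup_short_rim 0.85 [523. 168.] [0.4507 0.1045]
cup_short_rim 0.37 [346. 381.] [ 0.6962 -0.0221]
clamp_handle [315.4, 225.6] [287.1, 239.3] [0.6608 0.0063 0.0808] 0.0030259640228350276
clamp_bar [272.5, 235.1] [259.1, 206.9] [ 0.5329 -0.0026  0.0973] 1.2432688700586486e-05
clamp_bar [310.4, 204.2] [259.1, 206.9] [ 0.6063 -0.05    0.2071] 0.006315992323609087
t 57.7 tcp [ 0.4594 -0.1     0.2472] yaw -3.119 | tx ty tz [0.0022 0.003  0.1573] spin -0.016 dist 0.157 F [-0.4 -0.6 -0.2] open 0.999
```

View pics/w22.png

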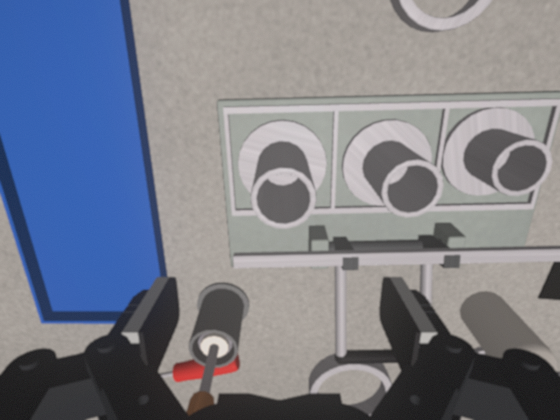

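Run:
```python
from h import *
np.set_printoptions(precision=4,suppress=True)
c=Cam('wrist');d=Cam('side');e=Cam('scene')
# bar left end mid & centre; predicted bar/handle for angles
n=np.array([.4635,.0065]);t=.043
for th in(1.1,1.2,1.3,1.4):
    a=np.radians(-6.2)+th; h=np.array([.085+.121*np.sin(a),.034+.121*np.cos(a)])
    b=np.radians(188.7)-th; q=np.array([.085+.0496*np.cos(b),.034+.0496*np.sin(b)])
    R2=R.from_euler('z',t).as_matrix()
    P=[R2@np.array([h[0],y,h[1]])+[*n,0] for y in(-.045,.045)]+[R2@np.array([q[0],y,q[1]])+[*n,0] for y in(-.15,.15)]
    print(th,'wrist',c.proj(P).round(1).tolist(),'side',d.proj(P).round(1).tolist(),'scene',e.proj(P).round(1).tolist())
cv2.imwrite('pics/c15.png',np.hstack([cv2.resize(d.img[195:275,235:335],None,fx=4,fy=4,interpolation=cv2.INTER_CUBIC),cv2.resize(e.img[165:245,205:305],None,fx=4,fy=4,interpolation=cv2.INTER_CUBIC)]))
```

```text
1.1 wrist [[346.1, 372.4], [438.2, 370.9], [232.9, 244.4], [564.3, 238.1]] side [[319.8, 229.2], [303.5, 210.9], [292.0, 278.5], [245.3, 210.4]] scene [[274.9, 238.9], [299.7, 222.2], [218.5, 232.8], [298.2, 182.6]]
1.2 wrist [[344.0, 368.5], [433.0, 367.0], [232.9, 249.9], [565.2, 243.6]] side [[321.6, 231.8], [305.4, 213.4], [293.6, 277.1], [246.6, 209.2]] scene [[276.3, 242.3], [300.9, 225.6], [219.2, 233.3], [299.1, 182.9]]
1.3 wrist [[342.0, 363.7], [428.1, 362.2], [232.9, 255.4], [565.7, 249.1]] side [[323.1, 234.7], [306.9, 216.2], [295.4, 275.8], [248.1, 208.2]] scene [[277.4, 245.6], [301.9, 228.9], [220.0, 233.9], [300.1, 183.3]]
1.4 wrist [[340.1, 358.0], [423.5, 356.6], [233.1, 260.9], [565.7, 254.6]] side [[324.2, 237.7], [308.0, 219.2], [297.2, 274.6], [249.5, 207.3]] scene [[278.3, 248.6], [302.6, 231.9], [220.8, 234.6], [301.0, 183.8]]
```

View pics/c15.png

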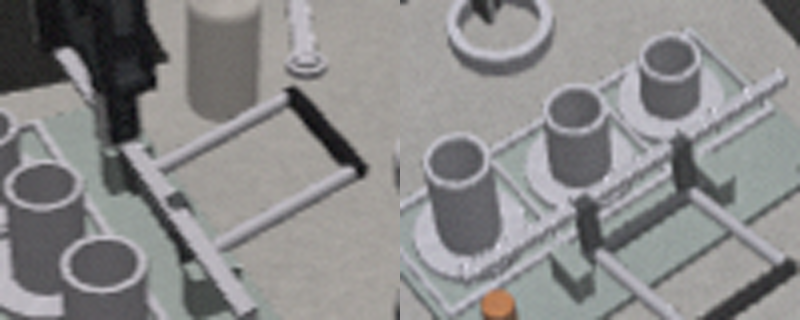

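Handle and bar pixels match the 1.4 rad prediction in both views, so the clamp is fully back. Grasping the tall cup.

drive_tool(
  increments=[
    {"tx": -0.004, "ty": 0.003, "tz": 0.04, "spin": 0, "gripper": 0},
    {"tx": -0.002, "ty": 0.003, "tz": 0.08, "spin": 0, "gripper": 0},
    {"tx": 0, "ty": 0.003, "tz": 0.12, "spin": 0, "gripper": 0},
    {"tx": 0.002, "ty": 0.003, "tz": 0.155, "spin": 0, "gripper": 0},
    {"tx": 0.002, "ty": 0.003, "tz": 0.157, "spin": 0, "gripper": 0},
  ],
)

```text
time_s: 58.35
tcp_pos: [0.4622, -0.0952, 0.0852]
eef_rot: [3.136, 0.047, -3.12]
ft_force: [-1.3, 0.7, -1.2]
opening: 0.996
```

drive_tool(
  increments=[
    {"tx": 0, "ty": 0, "tz": 0, "spin": 0, "gripper": 1},
    {"tx": 0, "ty": 0, "tz": 0, "spin": 0, "gripper": 1},
    {"tx": 0, "ty": 0, "tz": 0, "spin": 0, "gripper": 1},
    {"tx": 0, "ty": 0, "tz": 0, "spin": 0, "gripper": 1},
    {"tx": 0, "ty": 0, "tz": 0, "spin": 0, "gripper": 1},
  ],
)

```text
time_s: 58.85
tcp_pos: [0.4641, -0.0958, 0.0877]
eef_rot: [3.138, 0.052, -3.119]
ft_force: [-0.4, 0.1, 7.5]
opening: 0.569
```

```bash
python3 go.py .466 -.0965 .22 3.14
```

```text
t 58.85 tcp [ 0.4641 -0.0958  0.0877] yaw -3.119 | tx ty tz [-0.0087 -0.0003 -0.132 ] spin 0.024 dist 0.132 F [-0.4  0.1  7.5] open 0.569
```

drive_tool(
  increments=[
    {"tx": -0.001, "ty": 0, "tz": -0.03, "spin": 0, "gripper": 1},
    {"tx": -0.003, "ty": 0, "tz": -0.06, "spin": 0, "gripper": 1},
    {"tx": -0.005, "ty": 0, "tz": -0.09, "spin": 0, "gripper": 1},
    {"tx": -0.007, "ty": 0, "tz": -0.12, "spin": 0, "gripper": 1},
    {"tx": -0.008, "ty": -0.03, "tz": -0.132, "spin": 0, "gripper": 1},
  ],
)

```text
time_s: 59.35
tcp_pos: [0.4674, -0.1247, 0.2239]
eef_rot: [3.138, 0.057, -3.116]
ft_force: [1.1, -0.7, -3.5]
opening: 0.567
```

```bash
python3 go.py .485 -.29 .20 3.14;python3 go.py .598 -.306 .15 3.14
```

```text
t 59.35 tcp [ 0.4674 -0.1247  0.2239] yaw -3.116 | tx ty tz [-0.012  -0.1658  0.0241] spin 0.027 dist 0.168 F [ 1.1 -0.7 -3.5] open 0.567
t 59.35 tcp [ 0.4674 -0.1247  0.2239] yaw -3.116 | tx ty tz [-0.1215 -0.1848  0.0803] spin 0.027 dist 0.235 F [ 1.1 -0.7 -3.5] open 0.567
```

drive_tool(
  increments=[
    {"tx": -0.003, "ty": -0.04, "tz": 0, "spin": 0.01, "gripper": 1},
    {"tx": -0.006, "ty": -0.085, "tz": 0.005, "spin": 0.02, "gripper": 1},
    {"tx": -0.012, "ty": -0.13, "tz": 0.01, "spin": 0.02, "gripper": 1},
    {"tx": -0.04, "ty": -0.163, "tz": 0.015, "spin": 0.02, "gripper": 1},
    {"tx": -0.08, "ty": -0.18, "tz": 0.02, "spin": 0.02, "gripper": 1},
  ],
)

```text
time_s: 59.85
tcp_pos: [0.5522, -0.3062, 0.2079]
eef_rot: [3.138, 0.056, -3.14]
ft_force: [0.6, -0.1, -3.6]
opening: 0.568
```

```bash
python3 go.py .598 -.306 .12 3.14; python3 -c "
from h import *
Cam('side','sd10')"
```

```text
t 59.85 tcp [ 0.5522 -0.3062  0.2079] yaw -3.14 | tx ty tz [-0.0409 -0.0002  0.0903] spin 0.003 dist 0.099 F [ 0.6 -0.1 -3.6] open 0.568
```

View pics/sd10.png

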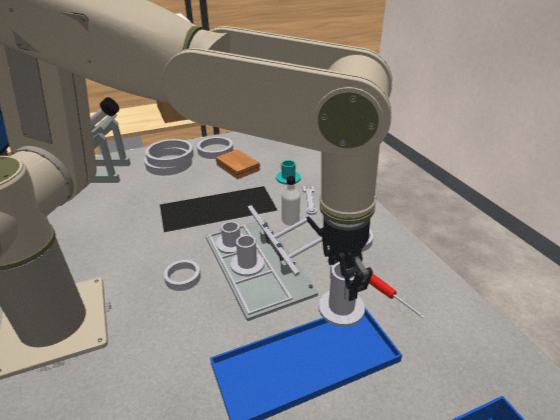

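drive_tool(
  increments=[
    {"tx": -0.025, "ty": 0, "tz": 0.02, "spin": 0, "gripper": 1},
    {"tx": -0.042, "ty": 0, "tz": 0.05, "spin": 0, "gripper": 1},
    {"tx": -0.041, "ty": 0, "tz": 0.08, "spin": 0, "gripper": 1},
    {"tx": -0.041, "ty": 0, "tz": 0.1, "spin": 0, "gripper": 1},
    {"tx": -0.041, "ty": 0, "tz": 0.1, "spin": 0, "gripper": 1},
  ],
)

```text
time_s: 60.4
tcp_pos: [0.6014, -0.3038, 0.1013]
eef_rot: [3.132, 0.049, -3.139]
ft_force: [-0.8, 1.2, -4.5]
opening: 0.564
```

```bash
python3 go.py .598 -.306 .081 3.14
```

```text
t 60.4 tcp [ 0.6014 -0.3038  0.1013] yaw -3.139 | tx ty tz [ 0.0044 -0.0024  0.0201] spin 0.004 dist 0.021 F [-0.8  1.2 -4.5] open 0.564
```

drive_tool(
  increments=[
    {"tx": 0.002, "ty": -0.001, "tz": 0.008, "spin": 0, "gripper": 1},
    {"tx": 0.004, "ty": -0.002, "tz": 0.015, "spin": 0, "gripper": 1},
    {"tx": 0.004, "ty": -0.002, "tz": 0.019, "spin": 0, "gripper": 1},
    {"tx": 0.004, "ty": -0.002, "tz": 0.021, "spin": 0, "gripper": 1},
    {"tx": 0.004, "ty": -0.002, "tz": 0.022, "spin": 0, "gripper": 1},
  ],
)

```text
time_s: 60.9
tcp_pos: [0.5989, -0.3058, 0.0802]
eef_rot: [3.132, 0.05, -3.139]
ft_force: [-1.5, 2.1, 2.2]
opening: 0.567
```

drive_tool(
  increments=[
    {"tx": 0, "ty": 0, "tz": 0.002, "spin": 0, "gripper": 1},
  ],
)

```text
time_s: 61.0
tcp_pos: [0.5995, -0.306, 0.08]
eef_rot: [3.133, 0.051, -3.139]
ft_force: [-7.1, 4.6, 11.0]
opening: 0.567
```

On the tray floor. Releasing and rising.

drive_tool(
  increments=[
    {"tx": 0, "ty": 0, "tz": 0, "spin": 0, "gripper": 0},
    {"tx": 0, "ty": 0, "tz": 0, "spin": 0, "gripper": 0},
    {"tx": 0, "ty": 0, "tz": 0, "spin": 0, "gripper": 0},
    {"tx": 0, "ty": 0, "tz": 0, "spin": 0, "gripper": 0},
    {"tx": -0.002, "ty": 0, "tz": -0.03, "spin": 0, "gripper": 0},
  ],
)

```text
time_s: 61.5
tcp_pos: [0.5969, -0.3044, 0.1048]
eef_rot: [3.128, 0.043, -3.14]
ft_force: [0.0, -0.9, -0.8]
opening: 0.997
```

drive_tool(
  increments=[
    {"tx": -0.002, "ty": 0, "tz": -0.04, "spin": 0, "gripper": 0},
    {"tx": -0.004, "ty": 0, "tz": -0.08, "spin": 0, "gripper": 0},
    {"tx": -0.006, "ty": 0, "tz": -0.12, "spin": 0, "gripper": 0},
    {"tx": 0.03, "ty": 0.02, "tz": -0.14, "spin": 0, "gripper": 0},
    {"tx": 0.07, "ty": 0.04, "tz": -0.15, "spin": 0, "gripper": 0},
  ],
)

```text
time_s: 62.0
tcp_pos: [0.5212, -0.2672, 0.255]
eef_rot: [3.13, 0.047, -3.139]
ft_force: [-0.8, 0.3, 1.1]
opening: 1.003
```

```bash
python3 go.py .4655 .006 .25 3.18
```

```text
t 62.0 tcp [ 0.5212 -0.2672  0.255 ] yaw -3.139 | tx ty tz [0.0553 0.2733 0.0055] spin -0.036 dist 0.279 F [-0.8  0.3  1.1] open 1.003
```

drive_tool(
  increments=[
    {"tx": 0.055, "ty": 0.273, "tz": 0.005, "spin": -0.036, "gripper": 0},
    {"tx": 0.055, "ty": 0.273, "tz": 0.005, "spin": -0.036, "gripper": 0},
    {"tx": 0.055, "ty": 0.273, "tz": 0.005, "spin": -0.036, "gripper": 0},
    {"tx": 0.055, "ty": 0.273, "tz": 0.005, "spin": -0.036, "gripper": 0},
    {"tx": 0.055, "ty": 0.273, "tz": 0.005, "spin": -0.036, "gripper": 0},
  ],
)

```text
time_s: 62.5
tcp_pos: [0.4706, -0.0198, 0.2509]
eef_rot: [3.132, 0.049, -3.104]
ft_force: [1.0, 0.5, -0.5]
opening: 1.003
```

drive_tool(
  increments=[
    {"tx": 0.001, "ty": 0.03, "tz": 0.005, "spin": 0, "gripper": 0},
    {"tx": 0.001, "ty": 0.03, "tz": 0.005, "spin": 0, "gripper": 0},
    {"tx": 0.001, "ty": 0.03, "tz": 0.005, "spin": 0, "gripper": 0},
    {"tx": 0.001, "ty": 0.03, "tz": 0.005, "spin": 0, "gripper": 0},
  ],
)

```text
time_s: 62.9
tcp_pos: [0.4689, 0.0093, 0.2463]
eef_rot: [3.132, 0.049, -3.105]
ft_force: [-0.2, -0.9, -0.4]
opening: 0.999
```

```bash
python3 cups.py w23 .012 cup_mid,cup_short; python3 go.py .465 .0055 .072 3.18
```

```text
62.9 [0.4689 0.0093 0.2463] -3.1045113504432553 qv 0.017130498344568004
cup_mid 0.6 [274. 154.] [0.4646 0.0057]
cup_mid_rim 0.8 [274. 177.] [0.4632 0.0055]
cup_short 0.59 [552. 364.] [0.7297 0.375 ]
cup_short 0.58 [374. 139.] [0.4461 0.1032]
cup_short_rim 0.7 [391. 157.] [0.4488 0.1023]
t 63.15 tcp [0.4688 0.0093 0.2461] yaw -3.106 | tx ty tz [ 0.0124 -0.0053  0.1737] spin -0.002 dist 0.174 F [-1.3  0.5 -0.6] open 1.001
```

View pics/w23.png

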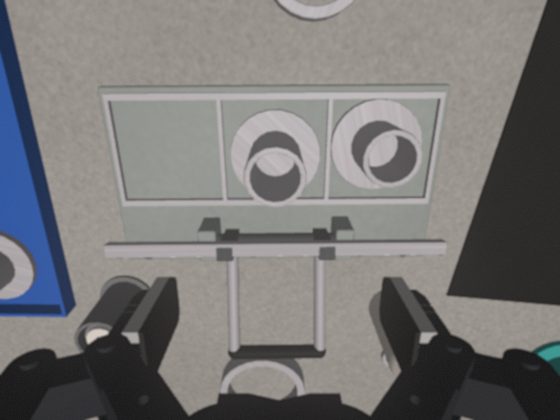

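drive_tool(
  increments=[
    {"tx": 0.006, "ty": -0.005, "tz": 0.045, "spin": 0, "gripper": 0},
    {"tx": 0.009, "ty": -0.005, "tz": 0.09, "spin": 0, "gripper": 0},
    {"tx": 0.011, "ty": -0.005, "tz": 0.135, "spin": 0, "gripper": 0},
    {"tx": 0.0134, "ty": -0.005, "tz": 0.172, "spin": 0, "gripper": 0},
    {"tx": 0.0134, "ty": -0.005, "tz": 0.174, "spin": 0, "gripper": 0},
  ],
)

```text
time_s: 63.65
tcp_pos: [0.4594, 0.0058, 0.0662]
eef_rot: [3.131, 0.038, -3.107]
ft_force: [-0.1, 0.6, 0.5]
opening: 0.995
```

drive_tool(
  increments=[
    {"tx": 0, "ty": 0, "tz": 0, "spin": 0, "gripper": 1},
    {"tx": 0, "ty": 0, "tz": 0, "spin": 0, "gripper": 1},
    {"tx": 0, "ty": 0, "tz": 0, "spin": 0, "gripper": 1},
    {"tx": 0, "ty": 0, "tz": 0, "spin": 0, "gripper": 1},
    {"tx": 0, "ty": 0, "tz": 0, "spin": 0, "gripper": 1},
  ],
)

```text
time_s: 64.15
tcp_pos: [0.4615, 0.0056, 0.0689]
eef_rot: [3.131, 0.043, -3.106]
ft_force: [-2.0, 0.9, 8.2]
opening: 0.577
```

drive_tool(
  increments=[
    {"tx": -0.001, "ty": 0, "tz": -0.03, "spin": 0, "gripper": 1},
    {"tx": -0.003, "ty": 0, "tz": -0.06, "spin": 0, "gripper": 1},
    {"tx": -0.005, "ty": 0, "tz": -0.09, "spin": 0, "gripper": 1},
    {"tx": -0.007, "ty": 0, "tz": -0.12, "spin": 0, "gripper": 1},
    {"tx": -0.008, "ty": -0.03, "tz": -0.132, "spin": 0, "gripper": 1},
  ],
)

```text
time_s: 64.65
tcp_pos: [0.4667, -0.0241, 0.2053]
eef_rot: [3.131, 0.049, -3.103]
ft_force: [0.4, -0.9, -4.2]
opening: 0.578
```

```bash
python3 go.py .488 -.306 .19 3.14
```

```text
t 64.65 tcp [ 0.4667 -0.0241  0.2053] yaw -3.103 | tx ty tz [-0.0097 -0.2827  0.0128] spin 0.04 dist 0.283 F [ 0.4 -0.9 -4.2] open 0.578
```

drive_tool(
  increments=[
    {"tx": -0.002, "ty": -0.045, "tz": 0, "spin": 0.02, "gripper": 1},
    {"tx": -0.004, "ty": -0.09, "tz": 0.002, "spin": 0.04, "gripper": 1},
    {"tx": -0.006, "ty": -0.135, "tz": 0.004, "spin": 0.04, "gripper": 1},
    {"tx": -0.008, "ty": -0.18, "tz": 0.006, "spin": 0.04, "gripper": 1},
    {"tx": -0.01, "ty": -0.225, "tz": 0.01, "spin": 0.04, "gripper": 1},
  ],
)

```text
time_s: 65.15
tcp_pos: [0.4861, -0.2505, 0.1945]
eef_rot: [3.13, 0.05, 3.14]
ft_force: [1.0, 1.0, -3.9]
opening: 0.574
```

```bash
python3 go.py .488 -.306 .10 3.14
```

```text
t 65.15 tcp [ 0.4861 -0.2505  0.1945] yaw 3.14 | tx ty tz [ 0.0027 -0.0566  0.0939] spin -0.0 dist 0.11 F [ 1.   1.  -3.9] open 0.574
```

drive_tool(
  increments=[
    {"tx": -0.001, "ty": -0.035, "tz": 0.01, "spin": 0, "gripper": 1},
    {"tx": -0.001, "ty": -0.056, "tz": 0.03, "spin": 0, "gripper": 1},
    {"tx": 0.001, "ty": -0.056, "tz": 0.07, "spin": 0, "gripper": 1},
    {"tx": 0.003, "ty": -0.056, "tz": 0.105, "spin": 0, "gripper": 1},
    {"tx": 0.003, "ty": -0.056, "tz": 0.108, "spin": 0, "gripper": 1},
  ],
)

```text
time_s: 65.65
tcp_pos: [0.485, -0.3029, 0.0806]
eef_rot: [3.124, 0.043, 3.139]
ft_force: [-0.9, 1.1, -5.0]
opening: 0.573
```

```bash
python3 go.py .488 -.306 .061 3.14; python3 -c "
from h import *
Cam('side','sd11')"
```

```text
t 65.65 tcp [ 0.485  -0.3029  0.0806] yaw 3.139 | tx ty tz [-0.0022 -0.0034  0.0197] spin -0.001 dist 0.02 F [-0.9  1.1 -5. ] open 0.573
```

View pics/sd11.png

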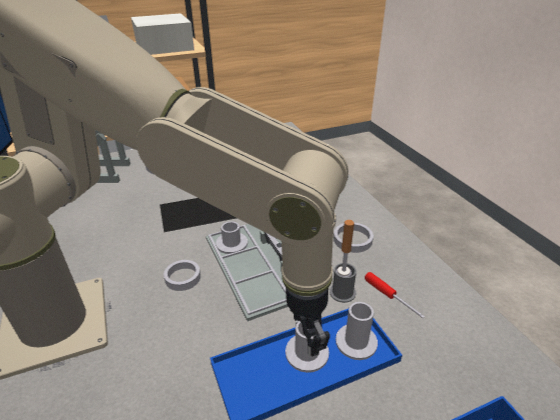

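The tall cup stands in the tray at (358,340), and the mid cup is over the tray middle. Lowering.

drive_tool(
  increments=[
    {"tx": -0.001, "ty": -0.001, "tz": 0.008, "spin": 0, "gripper": 1},
    {"tx": -0.001, "ty": -0.002, "tz": 0.015, "spin": 0, "gripper": 1},
    {"tx": -0.001, "ty": -0.002, "tz": 0.019, "spin": 0, "gripper": 1},
    {"tx": -0.001, "ty": -0.002, "tz": 0.021, "spin": 0, "gripper": 1},
    {"tx": -0.001, "ty": -0.002, "tz": 0.022, "spin": 0, "gripper": 1},
  ],
)

```text
time_s: 66.2
tcp_pos: [0.4886, -0.3054, 0.0614]
eef_rot: [3.127, 0.046, 3.14]
ft_force: [0.4, 0.2, -2.7]
opening: 0.578
```

drive_tool(
  increments=[
    {"tx": 0, "ty": 0, "tz": 0.002, "spin": 0, "gripper": 1},
  ],
)

```text
time_s: 66.3
tcp_pos: [0.4892, -0.3055, 0.061]
eef_rot: [3.127, 0.046, 3.14]
ft_force: [-8.5, 7.5, 19.0]
opening: 0.575
```

drive_tool(
  increments=[
    {"tx": 0, "ty": 0, "tz": 0, "spin": 0, "gripper": 0},
    {"tx": 0, "ty": 0, "tz": 0, "spin": 0, "gripper": 0},
    {"tx": 0, "ty": 0, "tz": 0, "spin": 0, "gripper": 0},
    {"tx": 0, "ty": 0, "tz": 0, "spin": 0, "gripper": 0},
    {"tx": -0.002, "ty": 0, "tz": -0.03, "spin": 0, "gripper": 0},
  ],
)

```text
time_s: 66.8
tcp_pos: [0.487, -0.3038, 0.0867]
eef_rot: [3.122, 0.04, 3.14]
ft_force: [-0.9, 0.3, -0.5]
opening: 1.0
```

drive_tool(
  increments=[
    {"tx": -0.002, "ty": 0, "tz": -0.04, "spin": 0, "gripper": 0},
    {"tx": -0.004, "ty": 0, "tz": -0.08, "spin": 0, "gripper": 0},
    {"tx": -0.006, "ty": 0, "tz": -0.12, "spin": 0, "gripper": 0},
    {"tx": -0.005, "ty": 0.04, "tz": -0.14, "spin": 0, "gripper": 0},
    {"tx": 0, "ty": 0.08, "tz": -0.15, "spin": 0, "gripper": 0},
  ],
)

```text
time_s: 67.3
tcp_pos: [0.4821, -0.2273, 0.2415]
eef_rot: [3.124, 0.044, 3.138]
ft_force: [0.5, 1.3, 0.3]
opening: 0.998
```

```bash
python3 go.py .448 .103 .25 3.18
```

```text
t 67.3 tcp [ 0.4821 -0.2273  0.2415] yaw 3.138 | tx ty tz [ 0.035   0.3303 -0.0043] spin -0.042 dist 0.332 F [0.5 1.3 0.3] open 0.998
```

drive_tool(
  increments=[
    {"tx": 0.035, "ty": 0.33, "tz": -0.005, "spin": -0.04, "gripper": 0},
    {"tx": 0.035, "ty": 0.33, "tz": -0.005, "spin": -0.04, "gripper": 0},
    {"tx": 0.035, "ty": 0.33, "tz": -0.005, "spin": -0.04, "gripper": 0},
    {"tx": 0.035, "ty": 0.33, "tz": -0.005, "spin": -0.04, "gripper": 0},
    {"tx": 0.035, "ty": 0.33, "tz": -0.005, "spin": -0.04, "gripper": 0},
  ],
)

```text
time_s: 67.8
tcp_pos: [0.4555, 0.0235, 0.2479]
eef_rot: [3.126, 0.046, -3.106]
ft_force: [0.7, 0.4, -0.0]
opening: 0.997
```

```bash
python3 go.py .448 .103 .25 3.18
```

```text
t 67.8 tcp [0.4555 0.0235 0.2479] yaw -3.106 | tx ty tz [ 0.0046  0.0797 -0.0011] spin -0.003 dist 0.08 F [ 0.7  0.4 -0. ] open 0.997
```

drive_tool(
  increments=[
    {"tx": 0.005, "ty": 0.079, "tz": 0, "spin": 0, "gripper": 0},
    {"tx": 0.005, "ty": 0.079, "tz": 0, "spin": 0, "gripper": 0},
    {"tx": 0.005, "ty": 0.079, "tz": 0, "spin": 0, "gripper": 0},
    {"tx": 0.005, "ty": 0.079, "tz": 0, "spin": 0, "gripper": 0},
    {"tx": 0.005, "ty": 0.079, "tz": 0, "spin": 0, "gripper": 0},
  ],
)

```text
time_s: 68.3
tcp_pos: [0.4478, 0.1016, 0.2489]
eef_rot: [3.126, 0.046, -3.106]
ft_force: [0.8, -0.5, -0.3]
opening: 1.003
```

```bash
python3 cups.py w24 .012 cup_short; python3 go.py .448 .103 .057 3.18
```

```text
68.3 [0.4478 0.1016 0.2489] -3.10637647212589 qv 0.016527025399196274
cup_short 0.73 [277. 161.] [0.4502 0.1021]
cup_short_rim 0.88 [280. 180.] [0.4514 0.1041]
t 68.45 tcp [0.4479 0.1012 0.2489] yaw -3.108 | tx ty tz [ 0.0086 -0.0012  0.1917] spin -0.005 dist 0.192 F [-0.   0.1  0. ] open 0.999
```

View pics/w24.png

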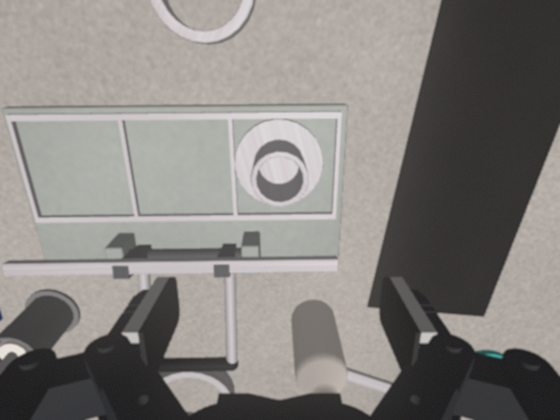

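drive_tool(
  increments=[
    {"tx": -0.001, "ty": 0.001, "tz": 0.045, "spin": 0, "gripper": 0},
    {"tx": 0.001, "ty": 0, "tz": 0.09, "spin": 0, "gripper": 0},
    {"tx": 0.003, "ty": 0, "tz": 0.135, "spin": 0, "gripper": 0},
    {"tx": 0.005, "ty": -0.001, "tz": 0.175, "spin": 0, "gripper": 0},
    {"tx": 0.006, "ty": -0.001, "tz": 0.19, "spin": 0, "gripper": 0},
  ],
)

```text
time_s: 68.95
tcp_pos: [0.4472, 0.102, 0.0541]
eef_rot: [3.127, 0.039, -3.109]
ft_force: [-0.1, 0.0, 0.1]
opening: 0.998
```

drive_tool(
  increments=[
    {"tx": 0, "ty": 0, "tz": 0, "spin": 0, "gripper": 1},
    {"tx": 0, "ty": 0, "tz": 0, "spin": 0, "gripper": 1},
    {"tx": 0, "ty": 0, "tz": 0, "spin": 0, "gripper": 1},
    {"tx": 0, "ty": 0, "tz": 0, "spin": 0, "gripper": 1},
    {"tx": 0, "ty": 0, "tz": 0, "spin": 0, "gripper": 1},
  ],
)

```text
time_s: 69.45
tcp_pos: [0.4497, 0.1039, 0.0568]
eef_rot: [3.123, 0.044, -3.11]
ft_force: [2.3, 12.9, -1.5]
opening: 0.578
```

drive_tool(
  increments=[
    {"tx": -0.001, "ty": 0, "tz": -0.03, "spin": 0, "gripper": 1},
    {"tx": -0.003, "ty": 0, "tz": -0.06, "spin": 0, "gripper": 1},
    {"tx": -0.004, "ty": 0, "tz": -0.09, "spin": 0, "gripper": 1},
    {"tx": -0.003, "ty": 0, "tz": -0.125, "spin": 0, "gripper": 1},
    {"tx": 0, "ty": -0.03, "tz": -0.14, "spin": 0, "gripper": 1},
  ],
)

```text
time_s: 69.95
tcp_pos: [0.4469, 0.0727, 0.202]
eef_rot: [3.121, 0.053, -3.107]
ft_force: [1.2, -2.1, -3.2]
opening: 0.583
```

```bash
python3 go.py .379 -.307 .18 3.14
```

```text
t 69.95 tcp [0.4469 0.0727 0.202 ] yaw -3.107 | tx ty tz [ 0.0819 -0.3774  0.0101] spin 0.036 dist 0.386 F [ 1.2 -2.1 -3.2] open 0.583
```

drive_tool(
  increments=[
    {"tx": 0.009, "ty": -0.045, "tz": 0.001, "spin": 0.02, "gripper": 1},
    {"tx": 0.019, "ty": -0.09, "tz": 0.002, "spin": 0.036, "gripper": 1},
    {"tx": 0.029, "ty": -0.135, "tz": 0.004, "spin": 0.036, "gripper": 1},
    {"tx": 0.039, "ty": -0.18, "tz": 0.005, "spin": 0.036, "gripper": 1},
    {"tx": 0.049, "ty": -0.225, "tz": 0.006, "spin": 0.036, "gripper": 1},
  ],
)

```text
time_s: 70.45
tcp_pos: [0.4061, -0.1559, 0.1909]
eef_rot: [3.121, 0.055, 3.14]
ft_force: [0.8, 0.1, -2.7]
opening: 0.576
```

```bash
python3 go.py .379 -.307 .10 3.14
```

```text
t 70.45 tcp [ 0.4061 -0.1559  0.1909] yaw 3.14 | tx ty tz [ 0.0318 -0.1529  0.0862] spin -0.0 dist 0.178 F [ 0.8  0.1 -2.7] open 0.576
```

drive_tool(
  increments=[
    {"tx": 0.009, "ty": -0.045, "tz": 0, "spin": 0, "gripper": 1},
    {"tx": 0.018, "ty": -0.09, "tz": 0, "spin": 0, "gripper": 1},
    {"tx": 0.026, "ty": -0.13, "tz": 0.02, "spin": 0, "gripper": 1},
    {"tx": 0.03, "ty": -0.152, "tz": 0.05, "spin": 0, "gripper": 1},
    {"tx": 0.031, "ty": -0.153, "tz": 0.085, "spin": 0, "gripper": 1},
  ],
)

```text
time_s: 70.95
tcp_pos: [0.3802, -0.3121, 0.1036]
eef_rot: [3.127, 0.059, 3.136]
ft_force: [0.7, 0.1, -3.6]
opening: 0.576
```

```bash
python3 go.py .379 -.307 .05 3.14; python3 -c "
from h import *
Cam('side','sd12')"
```

```text
t 70.95 tcp [ 0.3802 -0.3121  0.1036] yaw 3.136 | tx ty tz [0.0044 0.0043 0.0535] spin -0.004 dist 0.054 F [ 0.7  0.1 -3.6] open 0.576
```

View pics/sd12.png

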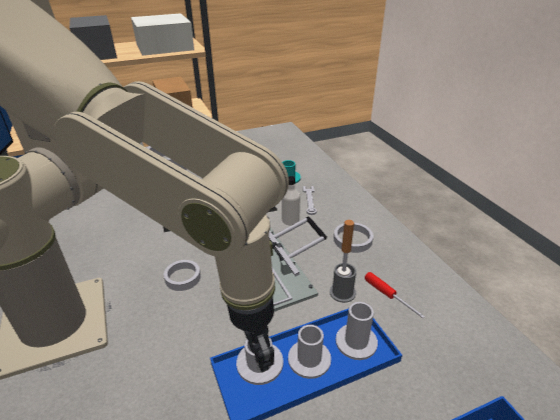

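drive_tool(
  increments=[
    {"tx": 0.002, "ty": 0.003, "tz": 0.02, "spin": 0, "gripper": 1},
    {"tx": 0.004, "ty": 0.004, "tz": 0.038, "spin": 0, "gripper": 1},
    {"tx": 0.004, "ty": 0.004, "tz": 0.048, "spin": 0, "gripper": 1},
    {"tx": 0.004, "ty": 0.004, "tz": 0.053, "spin": 0, "gripper": 1},
    {"tx": 0.004, "ty": 0.004, "tz": 0.054, "spin": 0, "gripper": 1},
  ],
)

```text
time_s: 71.5
tcp_pos: [0.3785, -0.3036, 0.0476]
eef_rot: [3.121, 0.055, 3.137]
ft_force: [-12.5, 16.8, 41.2]
opening: 0.581
```

drive_tool(
  increments=[
    {"tx": 0, "ty": 0, "tz": 0.002, "spin": 0, "gripper": 1},
  ],
)

```text
time_s: 71.6
tcp_pos: [0.3803, -0.3049, 0.049]
eef_rot: [3.124, 0.058, 3.138]
ft_force: [-0.4, 0.8, -2.8]
opening: 0.58
```

drive_tool(
  increments=[
    {"tx": 0, "ty": 0, "tz": 0.001, "spin": 0, "gripper": 0.8},
    {"tx": 0, "ty": 0, "tz": 0.001, "spin": 0, "gripper": 0},
    {"tx": 0, "ty": 0, "tz": 0, "spin": 0, "gripper": 0},
    {"tx": 0, "ty": 0, "tz": 0, "spin": 0, "gripper": 0},
    {"tx": -0.002, "ty": 0, "tz": -0.03, "spin": 0, "gripper": 0},
  ],
)

```text
time_s: 72.1
tcp_pos: [0.378, -0.3028, 0.0753]
eef_rot: [3.118, 0.053, 3.138]
ft_force: [-0.1, 0.6, -1.0]
opening: 1.0
```

drive_tool(
  increments=[
    {"tx": -0.003, "ty": 0, "tz": -0.04, "spin": 0, "gripper": 0},
    {"tx": -0.006, "ty": 0, "tz": -0.08, "spin": 0, "gripper": 0},
    {"tx": -0.009, "ty": 0, "tz": -0.12, "spin": 0, "gripper": 0},
    {"tx": -0.012, "ty": 0.03, "tz": -0.16, "spin": 0, "gripper": 0},
    {"tx": -0.012, "ty": 0.07, "tz": -0.19, "spin": 0, "gripper": 0},
  ],
)

```text
time_s: 72.6
tcp_pos: [0.3804, -0.2379, 0.27]
eef_rot: [3.12, 0.054, 3.135]
ft_force: [0.6, 0.6, -0.1]
opening: 1.003
```

drive_tool(
  increments=[
    {"tx": -0.03, "ty": 0.04, "tz": -0.01, "spin": 0, "gripper": 0},
    {"tx": -0.05, "ty": 0.08, "tz": -0.01, "spin": 0, "gripper": 0},
    {"tx": -0.05, "ty": 0.12, "tz": -0.01, "spin": 0, "gripper": 0},
    {"tx": -0.05, "ty": 0.16, "tz": -0.01, "spin": 0, "gripper": 0},
    {"tx": -0.05, "ty": 0.16, "tz": -0.01, "spin": 0, "gripper": 0},
  ],
)

```text
time_s: 73.1
tcp_pos: [0.4306, -0.0745, 0.2863]
eef_rot: [3.118, 0.055, 3.14]
ft_force: [0.2, -0.5, 0.5]
opening: 0.999
```

```bash
python3 -c "
from h import *
d=Cam('side','sd13');e=Cam('scene','s13');w=Cam('wrist','w25');print(d.st['time_s'],d.st['tcp_pos'],d.st['ft_force'])
np.set_printoptions(precision=4,suppress=True)
for t,z in(('cup_tall',.004),('cup_mid',.004),('cup_short',.004)):
  for k in(d,e):
    print(t,k.n,[(round(r['conf'],2),k.at(r['pixel'],z)[:2]) for r in k.spot(t)[:2]])
"
```

```text
73.1 [ 0.43061818 -0.0745265   0.286328  ] [ 0.16746563 -0.52789156  0.47622349]
cup_tall side [(0.19, array([0.4653, 0.3166]))]
cup_tall scene [(0.81, array([ 0.5946, -0.3159])), (0.41, array([0.4636, 0.3132]))]
cup_mid side [(0.6, array([ 0.4908, -0.3089]))]
cup_mid scene [(0.93, array([ 0.4856, -0.3079]))]
cup_short side [(0.91, array([0.7453, 0.4051])), (0.66, array([ 0.3879, -0.3078]))]
cup_short scene [(0.77, array([ 0.3784, -0.3028])), (0.62, array([0.7315, 0.3712]))]
```

View pics/sd13.png

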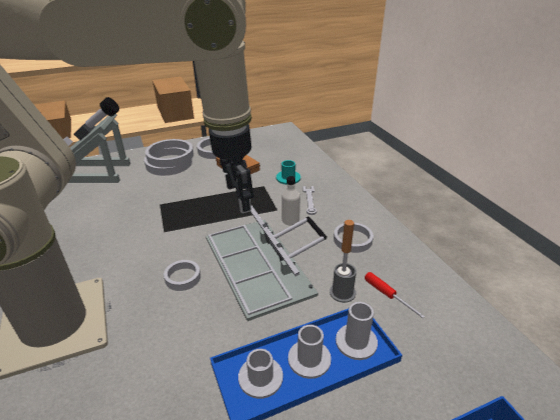

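View pics/s13.png

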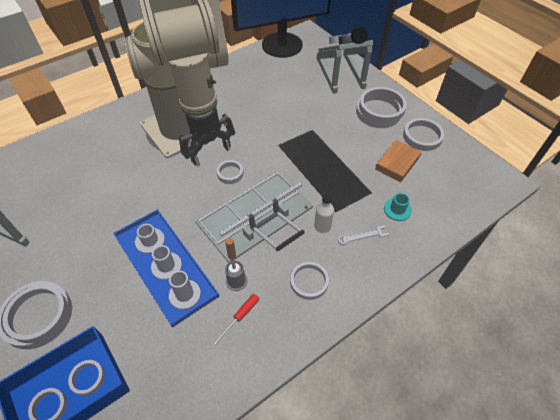

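All three cups stand upright in the tray, at (260,370), (310,348) and (358,335) in the side view. The brush is in its pot, the clamp is fully back, nothing else has moved, and the arm is clear. Handing in.

```bash
python3 -c "
from plant import manip
print(manip.finish_job())"
```

```text
the job is handed in; nothing more can be done
None
```

I set the three steel cups in the fixture bays, shut the clamp and brushed them in the order tall, mid, short. I then put the brush back in its pot, swung the clamp fully back, and stood the cups in the blue tray. The job was handed in at about 73 s, and no verdict came back.

**Last checks:**
- **Cups:** side and scene pictures show all three upright in the tray, about 110 mm apart. In the last check the side camera missed the tall cup and gave a false hit for it on the empty mat. The scene camera found it in the tray with 0.81 confidence.
- **Brush:** it stands upright in its pot.
- **Clamp:** the handle and bar pixels match the prediction for 1.4 rad, fully back.
- **Other things:** the bottle, rings, tools and turquoise look-alike look untouched, and the arm was clear of everything.
- **Brushing:** each cup showed floor contact of about 8 to 21 N on both downward strokes. I raised the brush about 77–80 % of the cup's depth in between.

**What did not go smoothly:**
- **Clamp closing:** on the first try a fingertip rode up on the handle bar, with about 63 N at the wrist. I lifted off, straddled the bar deeper, and it then went home. I took the load to be on the finger, not the gripper's body, but I did not confirm that against the 40 N limit.
- **Bay seating:** the tall cup first sat against the back rib of its bay, so I moved it forward. The mid cup also caught on the back rib at about 31 N while going in.
- **Short cup:** it was found about 1 cm from where I placed it, in the corner of its bay. It was still inside the ribs and under the bar. I don't know whether the clamp or a knock moved it. Setting it in the tray gave a brief 41 N at the wrist.

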